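# Draw a gauge case from the packed bench rack, lay it in the kit tray and close the row

## Task

Tip the top of the red gauge case outward while its foot stays behind the lip of the rack, then lift it out from under the upper shelf and lay it flat in the empty compartment of the kit tray, its handle through the cut-out in the end wall; lay it down, do not let it fall over. Then slide the bookend up so that the three cases left in the rack stand close together again, upright. Leave the white case, the motors and the oil bottle where they are.

Things in the scene. Friction and masses are not known exactly. Their poses are not given: they have to be found in the camera images.
- red_center (a point): black plastic gauge case with a red handle and red bands: body 100 mm (own x) by 44 mm (own y) by 125 mm (own z); the point is the middle of the body, own z runs towards the handle. Starts upright in the packed row, narrow front edge (-x) to the rack's front; which of the four places is random. 0.28 to 0.46 kg
- red_handle (a point): middle of the red case's handle bar: round, 12 mm thick, along the case's own x, 161 mm above its underside, 36 mm above its top; 50 mm free between the posts, handle 84 mm wide over all. Neighbours' handles are alike, 44.5 mm away. A firm grip (100 N) on the bar carries it stiffly; in a light one (20 N) it turns between the fingers; axes as the case's
- red_toe (a point): middle of the lower front edge of the red case, about which it tips outward behind the lip; axes as the case's
- blue_center (a point): black plastic gauge case with a blue handle and blue bands: body 100 mm (own x) by 44 mm (own y) by 125 mm (own z); the point is the middle of the body, own z runs towards the handle. Stands in the row
- yellow_center (a point): black plastic gauge case with a yellow handle and yellow bands: body 100 mm (own x) by 44 mm (own y) by 125 mm (own z); the point is the middle of the body, own z runs towards the handle. Stands in the row
- green_center (a point): black plastic gauge case with a green handle and green bands: body 100 mm (own x) by 44 mm (own y) by 125 mm (own z); the point is the middle of the body, own z runs towards the handle. Stands in the row
- rack: fixed bench shelf unit holding the row. Origin on the bench at the inner face of the front lip, mid-row; x into the rack (cases tip outward to -x), y along the row. Deck top z = 12 mm; lip x -6 to 0, top z = 24 mm. Case fronts at x = 2 mm, case middles at x = 52, y = -67, -22, 22, 67 mm. Fixed cheek plate at y = -96 to -89 mm, 137 mm high. Back rails at x = 104 mm
- shelf_edge (a point): middle of the lower front edge of the rack's upper shelf, 285 mm above the bench, right above the handles; axes as the rack's. The shelf board is 16 mm thick with stock on it and reaches 130 mm to +x and 159 mm to either side in y, so a tool must reach the handles tilted, from the front. Its 18 mm square posts stand at rack x = 61 to 79 and 161 to 179, y = -122 to -104 and 170 to 188 mm
- bookend (a joint): travel (m) of the sliding aluminium bookend at the +y end of the row; 0 at the start (row packed), grows as it is pushed along the rack's -y towards the cheek. Friction 2 N, plus the cases that it pushes (up to about 12 N). With one 44 mm case gone the others are close together at 0.045 to 0.0465; no stop before that
- bookend_push (a point): middle of the outer face (+y side) of the bookend's black push block, in front of the lip and clear of the upper shelf: block 30 mm (x) by 14 mm (y) by 75 mm (z, from 27 to 102 mm above the bench). Axes as the rack's; the block is pushed along -y
- tray: fixed grey kitting tray, two compartments side by side along x; 235 mm (x) by 149 mm (y), floor 5 mm thick, walls 5 mm thick rising 12 mm above the floor. Origin: middle of the underside. The -x compartment is empty, the +x one holds the white case. The end walls on the +y side have cut-outs 90 mm wide down to the floor, for the handles
- nest (a point): middle of the floor (orange liner) of the tray's empty compartment, 110 mm (x) by 139 mm (y) inside; axes as the tray's. The case lies here on either broad side, body inside the walls, handle through the cut-out towards +y: the case middle is then 22 mm above this point and the bar, along x, 98 mm to +y of the case middle
- white_center (a point): gauge case like the others but white-marked, lying in the tray's far compartment, handle through its cut-out to +y; point at its middle, axes as the tray's. Leave alone
- motor_a_center (a point): upright steel motor, 52 mm diameter, 80 mm high with a short shaft to 96 mm on top; point at its middle (40 mm up). Leave alone
- motor_b_center (a point): second such motor. Leave alone
- bottle_center (a point): amber oil bottle, 48 mm diameter, 140 mm high; point half-way up. Leave alone
Things that resemble listed ones, but are neither listed nor needed, are in the scene too. Leave any orange or purple look-alike of the part that bears red_center alone.

How it is judged:
By the outcome, as a careful person would: the job done as asked, in the order asked, and still so for the second after the job is handed in, with the robot touching nothing.
It also fails if it takes over 72 s, if anything falls off the work surface, if the arm or the gripper's body presses on something with over 40 N, if the wrist force passes 120 N, or if a joint passes its speed limit or range.

## Robot

A 7-joint arm with a two-finger parallel gripper is mounted at the origin on the work surface. World frame = base frame: x ahead of the robot, y to its left, z up, the work surface at z = 0. Lengths are in mm, angles in rad, forces in N, time in s.
With the tool pointing down it reaches from about 400 to 875 mm from the base axis. Payload 4.4 kg.
Tool frame: the origin (TCP) lies at the very end of the fingers, on their centre line; the grasp point (between the pads) lies 19 mm behind it; y points along the fingers, z is the direction in which the jaws open and shut, and the axes are right-handed (so a half turn about y gives the same grasp; the last joint's range is limited). The gripper opens to 85 mm and grips with 20 to 120 N. Pads are 22 mm wide; open, the fingers measure 114 mm over their backs; the gripper's body (76 mm by 85 mm) begins 54 mm behind the grasp point. The pads swing forward as they close: fully open they stand 13 mm farther back than shut.
Start: joints at [-1.332, 0.628, 0.038, 1.517, -0.027, 0.996, -0.02], TCP at [195.042, 620.061, 231.313] pointing down, gripper open.
Joint ranges: [-3.06, 3.06], [-0.37, 2.12], [-1.25, 1.32], [0.18, 2.47], [-1.1, 4.24], [0.23, 1.98], [-2.94, 2.94]. Speed limits (rad/s): [2.57, 2.57, 3.14, 3.14, 3.14, 3.14, 3.14].

## Interface

Orientations are given as [roll, pitch, yaw] about the fixed x, y, z axes, in that order (R = Rz(yaw) Ry(pitch) Rx(roll)).
In Python, from cell import read_state, get_image, finish_job gives the robot as it stands. The module is installed in compiled form; this text tells all that it offers.
- The arm moves only by the tool servo_tool, never from a script. Its argument "increments" is a list of rows, each an object of numbers: "dx", "dy", "dz": the shift along the world's x, y, z in cm; "ax", "ay", "az": the turn, a rotation vector about the world's x, y, z in rad; "claw": the closure, from -1 (fully open) to 1 (shut). A call has 1 to 8 rows; each row is the pose to reach, as a shift and turn from the pose commanded when the call began; what a row does not reach only later rows make up. A row lasts 1/12 s, in which the tool goes at most 41.7 mm and 7.16 degrees, less where a joint would pass 70% of its speed; a pose out of reach is approached as far as the arm can. A call with a gripper value outside its range is refused whole. The fingers move at their own pace and stop on an object; the grip force is fixed at half the most. Time passes only in rows, so rows that repeat a pose let the fingers close. It gives the time, the measured TCP pose, the force and the opening at its end, in the units of the state.
- read_state(): the state, without advancing time (a new reading comes with each control period).
- get_image(name): name is "scene" or "top" or "wrist"; returns a dict with "color" (384x512x3 uint8, red, green, blue), "fov_y" (degrees; the focal length in pixels is half the picture's height over the tangent of half this angle, whatever the lens; pixels are square), "cx", "cy" (the principal point, pixels), "R" (3x3) and "t" (3): a world point X has camera coordinates R X + t. Camera axes: x right, y down, z forward; pixel columns grow to the right and rows downward; lengths in mm; the calibration is good to about 2 mm. A picture is of the moment at which its call begins. There is no depth.
- finish_job(): hands the job in, once; it reports no verdict.
The state is a dict: "clock": time; "qpos": joint angles; "qd": joint speeds; "tau": joint torques, N m; "eef_pos": TCP position; "tool_rot": TCP orientation; "force": force on the tool from outside, world axes, zero at the start; "torque": the same for the moment, N m; "width": finger opening in mm.
Only numpy, scipy, OpenCV 4.12 (cv2) and the standard library are available. Lean on these libraries where they do the work, as an engineer would, in place of code of your own. Each camera call takes 0.05 s, during which the arm holds its last target.

## Working session

There is one attempt and no reset: what is moved stays moved. The work goes in short steps, Python scripts to look and compute and a tool call to move; the robot and the scene stay as the last step left them, time stands still between calls to the robot, and variables do not carry over. Pictures are saved under pics/ and viewed, and the job is handed in when it is done.

Besides the shell and the picture viewer there is one more tool, called after "Request:" as a command line: name --argument value ..., lists and objects as JSON in quotes. servo_tool: Moves the arm, as the interface text tells. Its arguments: {"type":"object","properties":{"increments":{"type":"array","items":{"type":"object","properties":{"dx":{"type":"number"},"dy":{"type":"number"},"dz":{"type":"number"},"ax":{"type":"number"},"ay":{"type":"number"},"az":{"type":"number"},"claw":{"type":"number"}}}}},"required":["increments"]}

```bash
mkdir -p pics; ls
python3 - <<'E'
from cell import *
import cv2,pickle
s=read_state(); print(s)
for n in ["scene","top","wrist"]:
    d=get_image(n); pickle.dump(d,open(f"pics/{n}0.pkl","wb"))
    cv2.imwrite(f"pics/{n}0.png",cv2.resize(d["color"][:,:,::-1],(800,600),interpolation=cv2.INTER_CUBIC))
    print(n,d["fov_y"],d["cx"],d["cy"],d["R"],d["t"])
E
```

```text
pics
{'clock': 0.0, 'qpos': array([-1.33178961,  0.62936456,  0.03841757,  1.51834534, -0.02697184,
        0.99629119, -0.01998915]), 'qd': array([ 0.00089346,  0.0010173 , -0.00020092,  0.00034975,  0.00148497,
       -0.00028005, -0.00071533]), 'tau': array([ 1.01006113e-03, -5.63420033e+01,  1.22621711e+00, -1.93437445e+01,
        1.10375573e-02,  1.06060159e-02,  7.55806980e-06]), 'eef_pos': array([194.85312248, 619.46475282, 230.38394386]), 'tool_rot': array([-1.57268706e+00, -3.47040862e-05, -3.04760274e-01]), 'force': array([-0.09361669,  0.18438756,  0.08409597]), 'torque': array([0.01039323, 0.0330168 , 0.0263855 ]), 'width': 84.93489070456104}
scene 51.93780772029634 255.4474333025183 195.23112658069513 [[ 0.78535879 -0.61902992  0.00367853]
 [-0.42695544 -0.54595891 -0.72085916]
 [ 0.44824171  0.56456251 -0.69307182]] [-457.02786292  395.80773823  697.8783732 ]
top 56.40526389015149 256.115452838663 185.9701336843268 [[ 2.16408360e-02 -9.99755882e-01  4.45540031e-03]
 [-9.85013884e-01 -2.20840352e-02 -1.71055382e-01]
 [ 1.71112017e-01 -6.86849700e-04 -9.85251341e-01]] [ -18.32062648  656.58653042 1002.64599075]
wrist 69.69161276062005 253.4647757402914 191.76860850175672 [[ 0.2998884   0.95397289 -0.00163509]
 [ 0.91992386 -0.28873014  0.26528287]
 [ 0.25260056 -0.08105942 -0.96416924]] [-648.60473156  -35.59953139  379.34454968]
```

View pics/scene0.png

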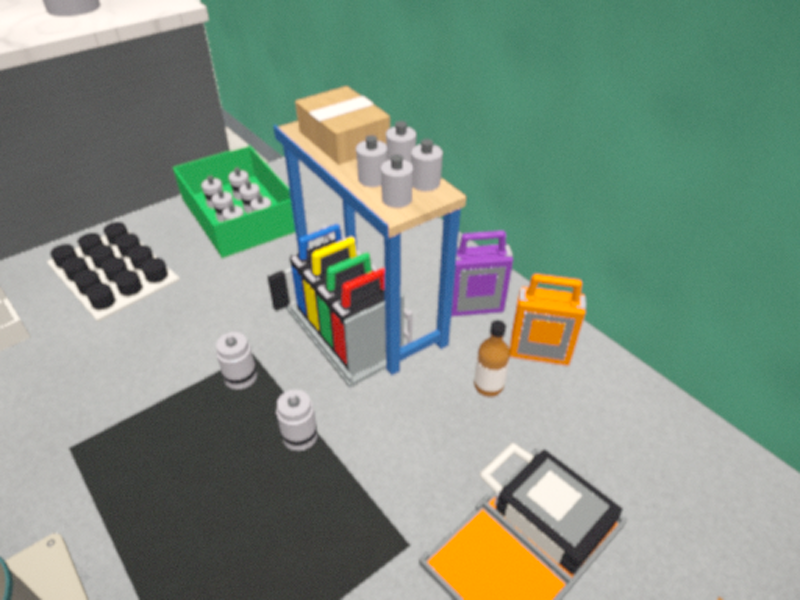

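View pics/top0.png

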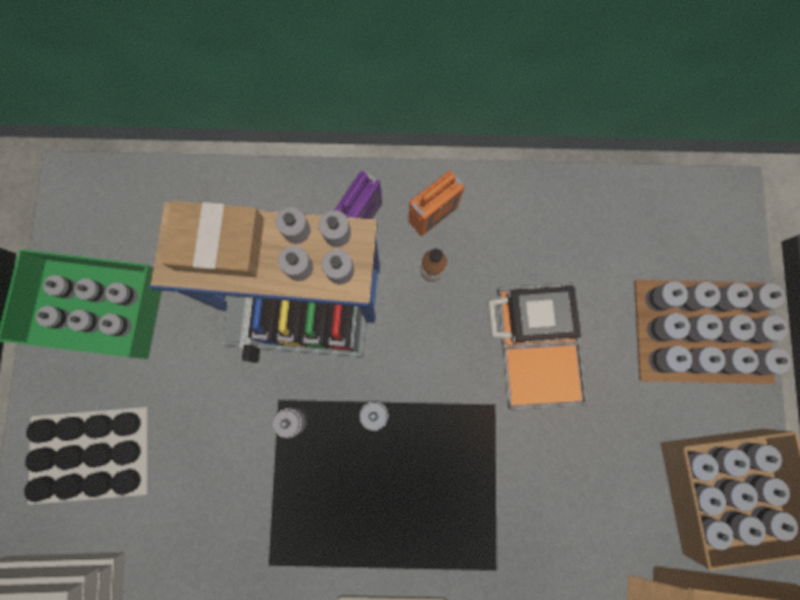

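View pics/wrist0.png

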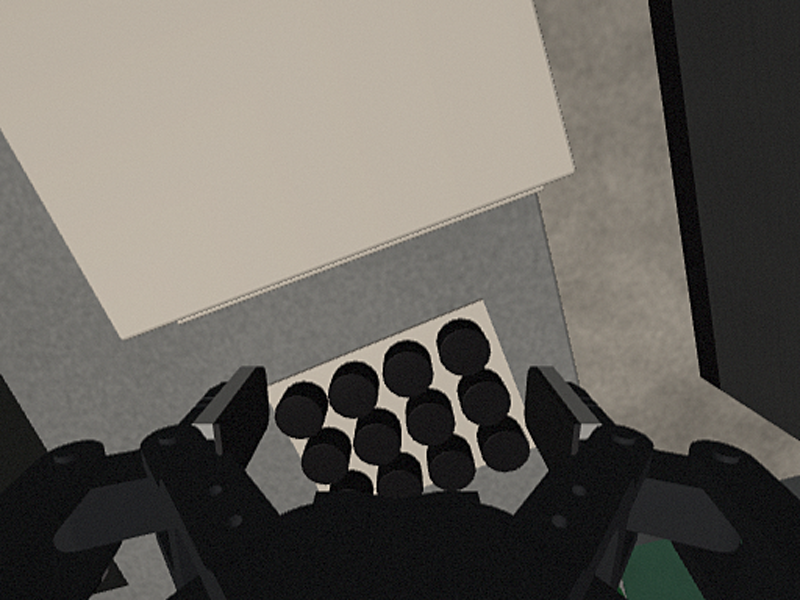

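```bash
cat > h.py <<'E'
import numpy as np,cv2,pickle
def load(n): return pickle.load(open(f"pics/{n}.pkl","rb"))
def foc(d): return 192/np.tan(np.radians(d["fov_y"]/2))
def proj(d,X):
    c=np.asarray(X)@np.array(d["R"]).T+np.array(d["t"]); f=foc(d)
    return np.stack([d["cx"]+f*c[...,0]/c[...,2],d["cy"]+f*c[...,1]/c[...,2]],-1)
def unproj(d,uv,z):
    R=np.array(d["R"]);t=np.array(d["t"]);f=foc(d)
    r=R.T@np.array([(uv[0]-d["cx"])/f,(uv[1]-d["cy"])/f,1]);o=-R.T@t
    return o+r*(z-o[2])/r[2]
def crop(n,x0,y0,w,h,s,out,pts=None,d=None):
    d=d or load(n); im=np.ascontiguousarray(d["color"][y0:y0+h,x0:x0+w,::-1])
    im=cv2.resize(im,None,fx=s,fy=s,interpolation=cv2.INTER_CUBIC)
    for i in range(0,w,10):
        cv2.line(im,(i*s,0),(i*s,8 if (x0+i)%50 else 20),(255,255,255),1)
        if i%20==0: cv2.putText(im,str(x0+i),(i*s,30),0,.4,(255,255,255))
    for i in range(0,h,10):
        cv2.line(im,(0,i*s),(8,i*s),(255,255,255),1)
        if i%20==0: cv2.putText(im,str(y0+i),(10,i*s+4),0,.4,(255,255,255))
    if pts is not None:
        for p in pts: cv2.circle(im,(int((p[0]-x0+.5)*s),int((p[1]-y0+.5)*s)),3,(255,0,255),1)
    cv2.imwrite(f"pics/{out}.png",im)
E
python3 -c "
from h import *
crop('scene0',160,50,140,110,5,'c1')
crop('scene0',160,140,140,110,5,'c2')
crop('top0',140,180,110,70,7,'c3')
crop('top0',300,170,90,100,6,'c4')
crop('scene0',260,270,150,114,5,'c5')
"
```

```text
(no output)
```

View pics/c1.png

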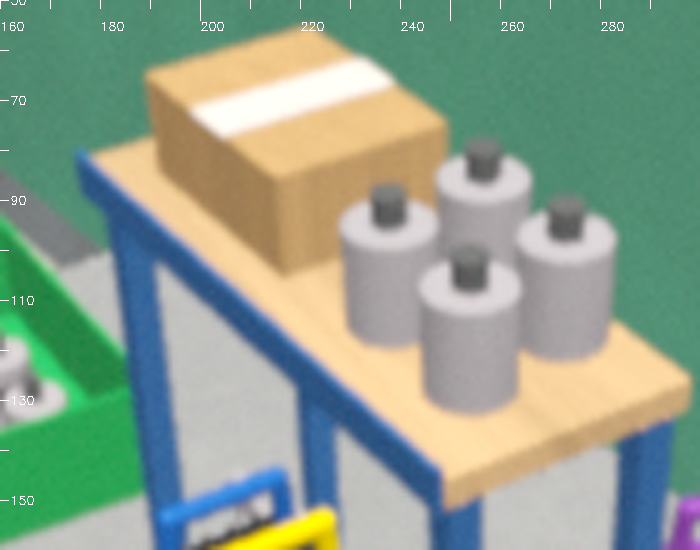

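View pics/c2.png

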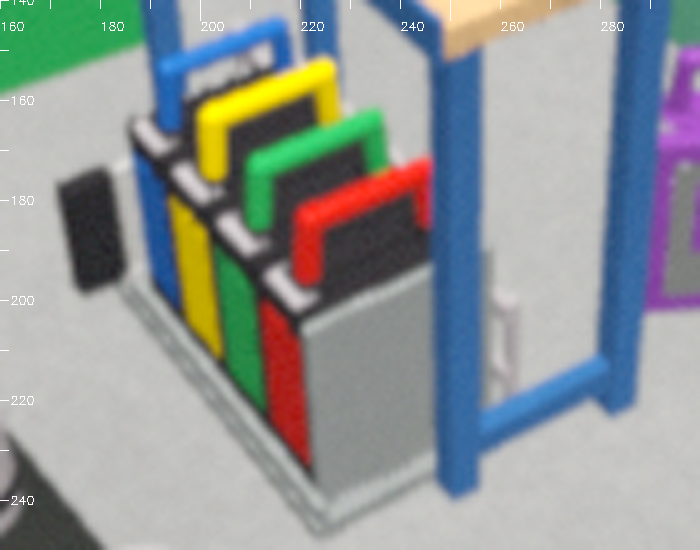

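View pics/c3.png

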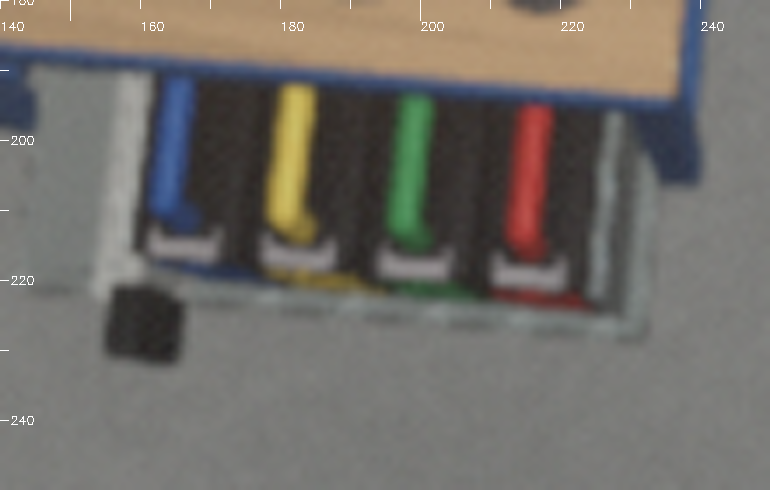

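View pics/c4.png

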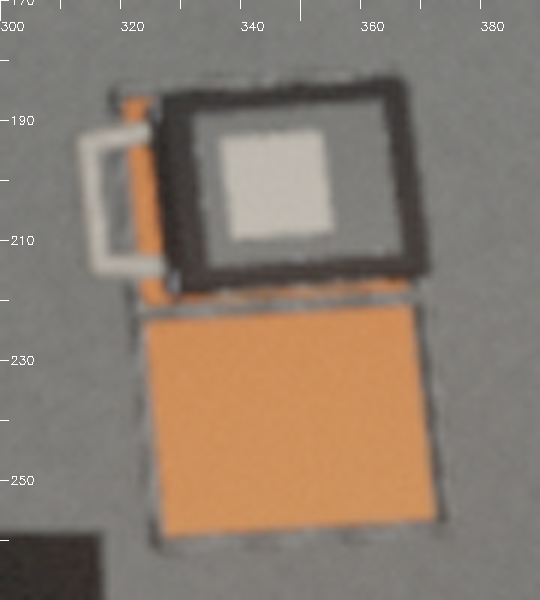

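View pics/c5.png

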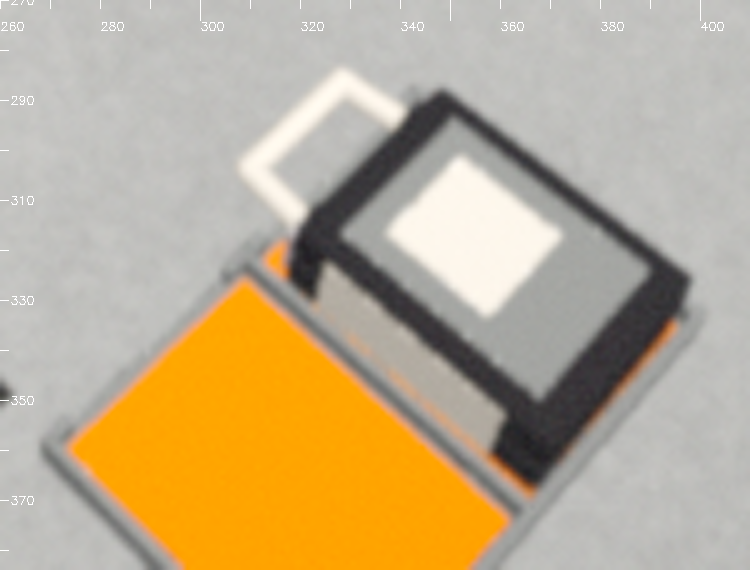

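```bash
cat > fit.py <<'E'
from h import *
from scipy.optimize import least_squares
S=load('scene0');T=load('top0')
print("camC",-np.array(T["R"]).T@T["t"],-np.array(S["R"]).T@S["t"])
def c(x0,y0,s,X,Y): return (x0+X/s-.5,y0+Y/s-.5)
ys=[67,22,-22,-67]
obs=[]
for X,p in [((441,507),(0,-159,285,1)),((78,152),(0,159,301,1)),((443,478),(0,-159,301,1))]: obs.append((S,c(160,50,5,*X),p))
for X,y in zip([(170,72),(212,112),(262,162),(307,215)],ys): obs.append((S,c(160,140,5,*X),(16,y,173,0)))
obs.append((S,c(160,140,5,455,500),(61,-122,0,0)));obs.append((S,c(160,140,5,618,412),(161,-122,0,0)))
for X,p in [((677,97),(0,-159,301,1)),((677,108),(0,-159,285,1))]: obs.append((T,c(140,180,7,*X),p))
for X,y in zip([(170,203),(290,212),(408,222),(525,235)],ys): obs.append((T,c(140,180,7,*X),(16,y,173,0)))
def rw(q,p): 
    x=p[0]+(q[3] if len(p)>3 and p[3] else 0); ca,sa=np.cos(q[2]),np.sin(q[2])
    return np.array([q[0]+ca*x-sa*p[1],q[1]+sa*x+ca*p[1],p[2]])
def res(q): return np.concatenate([proj(d,rw(q,p))-uv for d,uv,p in obs])
r=least_squares(res,[600,100,0,50],loss='soft_l1'); q=r.x; print(q); print(np.round(res(q).reshape(-1,2),1))
box=lambda a,b,cc:[(x,y,z) for x in a for y in b for z in cc]
P=[]
for a,b,cc in [((-6,0),(-96,),(0,24)),((2,),(-89,-44,0,44,89),(12,137)),((61,79,161,179),(-122,-104),(0,)),((q[3],q[3]+130),(-159,159),(285,301))]: P+=box(a,b,cc)
P=[rw(q,p) for p in P]
crop('scene0',160,50,140,210,3,'o1',[proj(S,p) for p in P]); crop('top0',100,120,150,120,5,'o2',[proj(T,p) for p in P])
# tray
tt=[((147,322),(-55,69.5)),((413,307),(55,69.5)),((435,518),(55,-69.5)),((163,537),(-55,-69.5))]
# image right = -y world
obsT=[]
for X,p in [((147,322),(55,69.5)),((413,307),(55,-69.5)),((435,518),(-55,-69.5)),((163,537),(-55,69.5))]: obsT.append((T,c(300,170,6,*X),(*p,5)))
for X,p in [((245,282),(55,69.5)),((510,520),(55,-69.5)),((68,450),(-55,69.5))]: obsT.append((S,c(260,270,5,*X),(*p,5)))
resT=lambda q:np.concatenate([proj(d,rw([*q,0],p))-uv for d,uv,p in obsT])
r=least_squares(resT,[400,-250,0],loss='soft_l1');n=r.x;print("nest",n);print(np.round(resT(n).reshape(-1,2),1))
P=[rw([*n,0],p) for p in box((-60,-55,55,60,170,175),(-74.5,-69.5,69.5,74.5),(5,17))]
crop('top0',290,160,110,110,6,'o3',[proj(T,p) for p in P]);crop('scene0',260,270,150,114,5,'o4',[proj(S,p) for p in P])
E
python3 fit.py
```

```text
camC [ 475.57854398   -3.12740691 1100.25259276] [ 215.1049145  -460.81512497  770.68265405]
[ 5.52844785e+02  1.74624306e+02 -3.49040423e-02  4.55557674e+01]
[[ 8.2  8.4]
 [ 2.5  7. ]
 [ 7.8  7.8]
 [-1.9 -1.1]
 [-0.9  0.3]
 [-1.3 -0. ]
 [ 0.2 -0.2]
 [ 1.2 -1.7]
 [-0.8 -1.3]
 [11.8  1.9]
 [11.9  1.3]
 [-2.5  0.2]
 [-2.3 -0.1]
 [-2.3 -0.6]
 [-1.7 -1.4]]
nest [ 507.51667819 -284.96380867  -25.05171722]
[[-0.8 -0.5]
 [ 0.1 -0.7]
 [ 0.6  0.7]
 [-0.1  0.4]
 [-0.  -1.7]
 [ 1.8  0.4]
 [-2.1  0.2]]
```

View pics/o1.png

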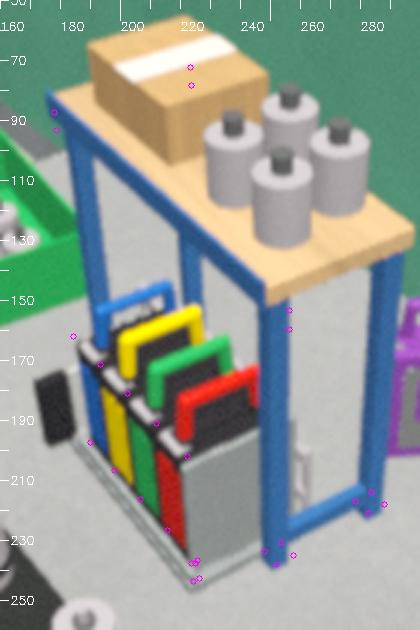

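View pics/o2.png

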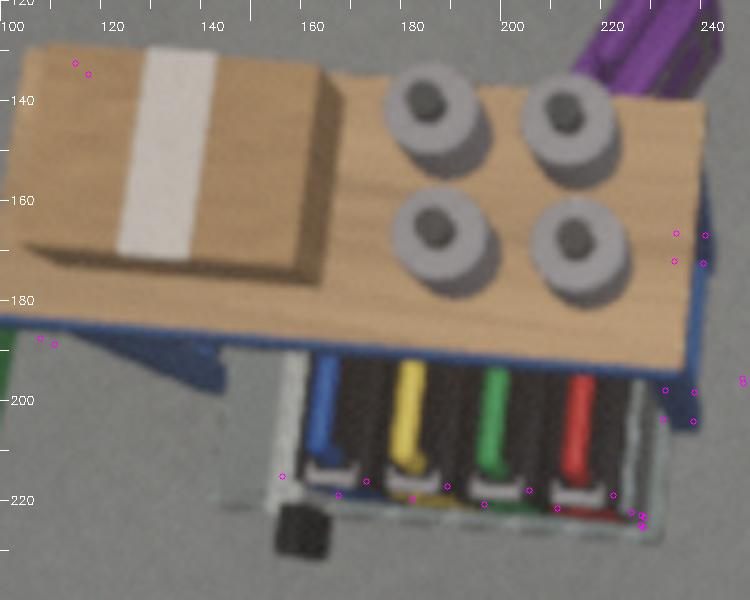

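View pics/o3.png

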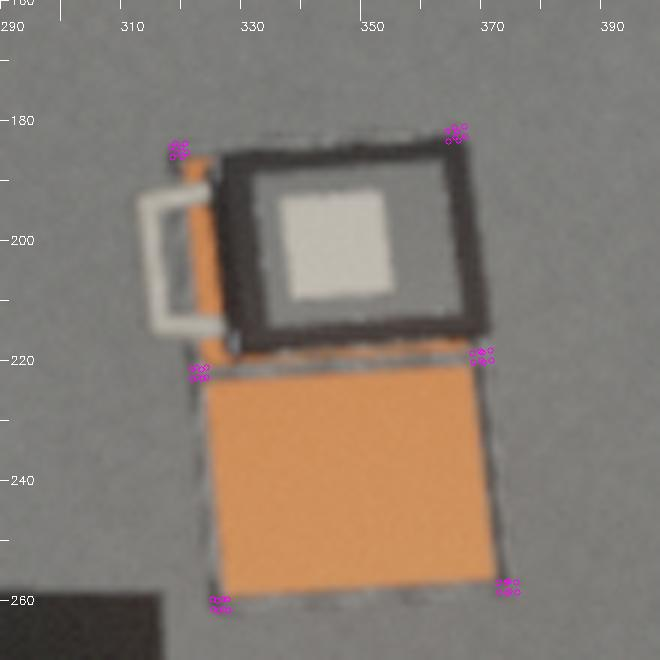

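View pics/o4.png

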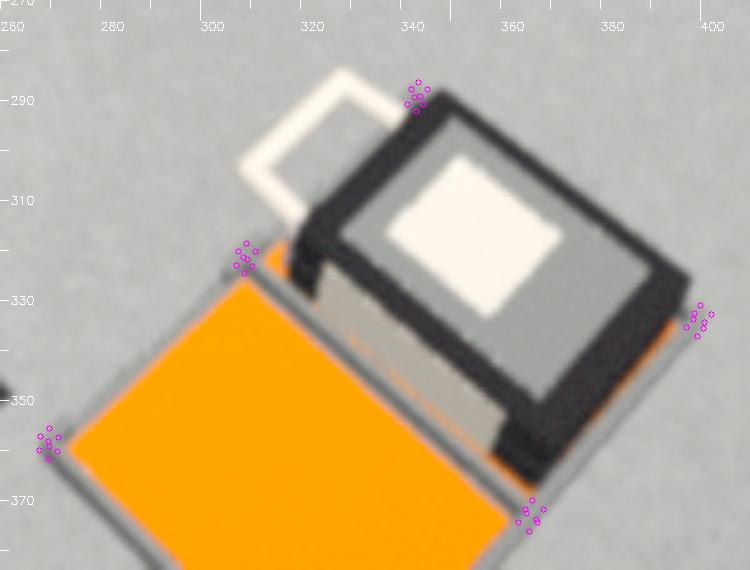

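```bash
cat > fit2.py <<'E'
from h import *
from scipy.optimize import least_squares
S=load('scene0');T=load('top0');S["i"]=0;T["i"]=1
def c(x0,y0,s,X,Y): return (x0+X/s-.5,y0+Y/s-.5)
def projk(d,X,k):
    c=np.asarray(X)@np.array(d["R"]).T+np.array(d["t"]); f=foc(d); a=c[...,:2]/c[...,2:]
    r2=(a**2).sum(-1,keepdims=True); a=a*(1+k[d["i"]]*r2); return a*f+[d["cx"],d["cy"]]
ys=[67,22.3,-22.3,-67]
obs=[]
for X,p in [((441,507),(0,-126,285,1)),((78,152),(0,192,301,1)),((443,478),(0,-126,301,1))]: obs.append((S,c(160,50,5,*X),p))
for X,y in zip([(170,72),(212,112),(262,162),(307,215)],ys): obs.append((S,c(160,140,5,*X),(16,y,173,0)))
obs.append((S,c(160,140,5,455,500),(61,-122,0,0)));obs.append((S,c(160,140,5,618,412),(161,-122,0,0)))
for X,p in [((677,97),(0,-126,301,1)),((677,108),(0,-126,285,1))]: obs.append((T,c(140,180,7,*X),p))
for X,y in zip([(170,203),(290,212),(408,222),(525,235)],ys): obs.append((T,c(140,180,7,*X),(16,y,173,0)))
obs.append((S,c(160,140,5,322,535),(-6,-96,0,0)))
def rw(q,p): 
    x=p[0]+(q[3] if len(p)>3 and p[3] else 0); ca,sa=np.cos(q[2]),np.sin(q[2])
    return np.array([q[0]+ca*x-sa*p[1],q[1]+sa*x+ca*p[1],p[2]])
obsT=[]
for X,p in [((147,322),(55,69.5)),((413,307),(55,-69.5)),((435,518),(-55,-69.5)),((163,537),(-55,69.5))]: obsT.append((T,c(300,170,6,*X),(*p,5)))
for X,p in [((245,282),(55,69.5)),((510,520),(55,-69.5)),((68,450),(-55,69.5))]: obsT.append((S,c(260,270,5,*X),(*p,5)))
def res(a,kk=None):
    q=a[:4];n=[*a[4:7],0];k=a[7:9] if kk is None else kk
    return np.concatenate([projk(d,rw(q,p),k)-uv for d,uv,p in obs]+[projk(d,rw(n,p),k)-uv for d,uv,p in obsT])
a0=[550,170,0,45,507,-285,.1,0,0]
for kk in ([0,0],None):
    r=least_squares(lambda a:res(a,kk),a0,loss='soft_l1');a=r.x; print(np.round(a,4),r.cost); print(np.round(res(a,kk).reshape(-1,2),1).tolist())
box=lambda a,b,cc:[(x,y,z) for x in a for y in b for z in cc]
q=a[:4];n=[*a[4:7],0];k=a[7:9]
P=[]
for A,b,cc in [((-6,0),(-96,),(0,24)),((2,),(-89,-44,0,44,89),(12,137)),((61,79,161,179),(-122,-104),(0,)),((q[3],q[3]+130),(-126,192),(285,301))]: P+=box(A,b,cc)
P=[rw(q,p) for p in P]
crop('scene0',160,50,140,210,3,'o1',[projk(S,p,k) for p in P]); crop('top0',100,120,150,120,5,'o2',[projk(T,p,k) for p in P])
P=[rw(n,p) for p in box((-60,-55,55,60,170,175),(-74.5,-69.5,69.5,74.5),(5,17))]
crop('top0',290,160,110,110,6,'o3',[projk(T,p,k) for p in P]);crop('scene0',260,270,150,114,5,'o4',[projk(S,p,k) for p in P])
E
python3 fit2.py; cd pics; python3 -c "
import cv2,numpy as np
a=[cv2.imread(f'o{i}.png') for i in (1,2,3,4)]
cv2.imwrite('oa.png',np.hstack([a[0][:600],cv2.resize(a[1],(380,300))[:, :].copy() if 0 else cv2.copyMakeBorder(cv2.resize(a[1],(380,304)),0,296,0,0,0)]))"
```

```text
[ 5.523716e+02  1.708520e+02 -5.710000e-02  5.052400e+01  5.075167e+02
 -2.849638e+02  8.100000e-02  0.000000e+00  0.000000e+00] 11.13814758790888
[[0.6, 1.0], [0.3, 1.4], [0.1, 0.4], [-0.6, -0.4], [-0.0, 1.1], [-0.6, 1.1], [0.5, 1.1], [1.4, 0.1], [0.1, 0.9], [-0.6, 0.4], [-0.2, -0.2], [-0.8, -0.1], [-0.8, -0.1], [-0.6, -0.1], [-0.2, -0.6], [-0.1, -1.6], [-0.8, -0.5], [0.1, -0.7], [0.6, 0.7], [-0.1, 0.4], [-0.0, -1.7], [1.8, 0.4], [-2.1, 0.2]]
[ 5.521454e+02  1.711578e+02 -5.410000e-02  5.041400e+01  5.052283e+02
 -2.889084e+02  7.390000e-02 -6.130000e-02 -1.318000e-01] 8.919281366891616
[[0.5, 0.9], [0.5, 2.3], [0.0, 0.3], [-0.7, -0.3], [-0.1, 1.1], [-0.7, 1.1], [0.4, 1.1], [1.3, -0.1], [-0.1, 0.7], [-0.8, 0.3], [-0.4, -0.2], [-0.1, -0.2], [-0.5, -0.1], [-0.5, -0.2], [-0.2, -0.7], [-0.1, -1.8], [0.2, -0.1], [-0.1, -0.3], [-0.5, 0.3], [0.3, 0.2], [0.4, -0.7], [0.7, -0.0], [-1.8, 0.4]]
```

View pics/oa.png

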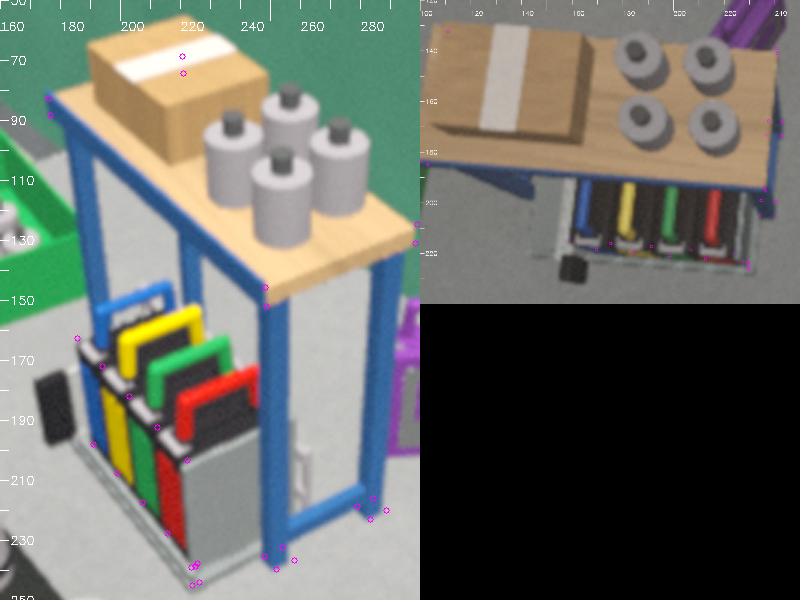

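View pics/o3.png

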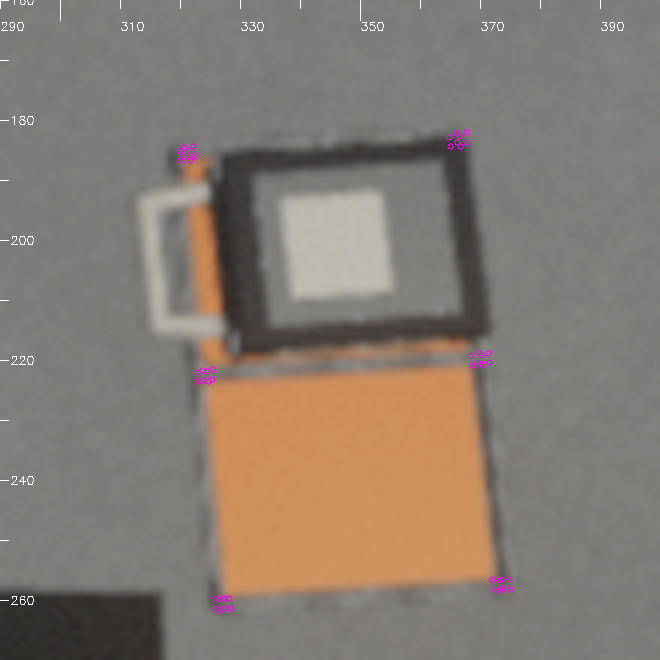

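Run:
```python
from h import *
from scipy.spatial.transform import Rotation as Ro
W=load('wrist0'); C=-np.array(W["R"]).T@W["t"]; p=np.array([194.85,619.46,230.4]); R=Ro.from_euler('xyz',[-1.5727,0,-.30476]).as_matrix()
print(C, R.T@(C-p), R.T@np.array(W["R"]).T)
T=load('top0')
for uv,z in [((185,271),96),((239,266),96),((277,168),140)]: print(unproj(T,uv,z))
```

```text
[131.4352453  639.22212002 374.13576329] [ -66.42244469 -143.73516582   -0.45066414] [[-1.83914691e-04  9.64170435e-01  2.65283506e-01]
 [-2.68578962e-04 -2.65283549e-01  9.64170403e-01]
 [ 9.99999947e-01  1.06075533e-04  3.07745436e-04]]
[409.93465317 185.2945473   96.        ]
[426.43465917  38.24006364  96.        ]
[693.72152178 -60.06418096 140.        ]
```

```bash
cat > go.py <<'E'
import sys,numpy as np
from cell import read_state
from scipy.spatial.transform import Rotation as Ro
def delta(pos,rpy):
    s=read_state(); R0=Ro.from_euler('xyz',s["tool_rot"]);R1=Ro.from_euler('xyz',rpy)
    rv=(R1*R0.inv()).as_rotvec(); d=(np.array(pos)-s["eef_pos"])/10
    print("t",round(s["clock"],2),"d cm",np.round(d,2),"rot",np.round(rv,4),"| q",np.round(s["qpos"],2),"F",np.round(s["force"],1),"w",round(s["width"],1),"pos",np.round(s["eef_pos"],1),"rpy",np.round(s["tool_rot"],3))
if __name__=="__main__":
    a=[float(x) for x in sys.argv[1:]]; delta(a[:3],a[3:])
E
python3 go.py 529 105 262 -1.571 -.7 -.054
```

```text
t 0.15 d cm [ 33.41 -51.46   3.14] rot [-0.124  -0.6907  0.2409] | q [-1.33  0.63  0.04  1.52 -0.03  1.   -0.02] F [ 0.7 -0.1  0.7] w 85.4 pos [194.9 619.6 230.6] rpy [-1.572  0.    -0.305]
```

Request:
servo_tool --increments '[{"dx": 1.5,"dy": -2.2,"dz": 0.6,"ax": -0.008,"ay": -0.043,"az": 0.015,"claw": -0.5},{"dx": 3.8,"dy": -5.5,"dz": 1.2,"ax": -0.015,"ay": -0.086,"az": 0.03,"claw": -0.5},{"dx": 6,"dy": -8.8,"dz": 1.8,"ax": -0.023,"ay": -0.13,"az": 0.045,"claw": -0.2},{"dx": 8.2,"dy": -12.1,"dz": 2.4,"ax": -0.031,"ay": -0.173,"az": 0.06,"claw": 0},{"dx": 10.4,"dy": -15.4,"dz": 3,"ax": -0.039,"ay": -0.216,"az": 0.075,"claw": 0.1},{"dx": 12.6,"dy": -18.7,"dz": 3,"ax": -0.047,"ay": -0.26,"az": 0.09,"claw": 0.2},{"dx": 14.8,"dy": -22,"dz": 3,"ax": -0.054,"ay": -0.302,"az": 0.105,"claw": 0.2},{"dx": 17,"dy": -25.3,"dz": 3,"ax": -0.062,"ay": -0.345,"az": 0.12,"claw": 0.2}]'

```text
clock: 0.82
eef_pos: [365.7, 365.5, 261.5]
tool_rot: [-1.546, -0.351, -0.187]
force: [0.1, 0.9, -0.2]
width: 33.9
```

```bash
python3 go.py 529 105 262 -1.571 -.7 -.054
```

```text
t 0.82 d cm [ 16.33 -26.05   0.05] rot [-0.0635 -0.344   0.119 ] | q [-1.25  0.35  0.26  2.04  0.39  0.65  0.08] F [ 0.1  0.9 -0.2] w 33.9 pos [365.7 365.5 261.5] rpy [-1.546 -0.351 -0.187]
```

Request:
servo_tool --increments '[{"dx": 2,"dy": -3.2,"ax": -0.008,"ay": -0.043,"az": 0.015,"claw": 0.2},{"dx": 4,"dy": -6.4,"ax": -0.016,"ay": -0.086,"az": 0.03,"claw": 0.2},{"dx": 6,"dy": -9.6,"ax": -0.024,"ay": -0.129,"az": 0.045,"claw": 0.2},{"dx": 8,"dy": -12.8,"ax": -0.032,"ay": -0.172,"az": 0.06,"claw": 0.2},{"dx": 10,"dy": -16,"ax": -0.04,"ay": -0.215,"az": 0.075,"claw": 0.2},{"dx": 12,"dy": -19.2,"ax": -0.048,"ay": -0.258,"az": 0.09,"claw": 0.2},{"dx": 14,"dy": -22.4,"ax": -0.056,"ay": -0.3,"az": 0.105,"claw": 0.2},{"dx": 16,"dy": -25.5,"ax": -0.063,"ay": -0.342,"az": 0.119,"claw": 0.2}]'

```text
invalid input at $.increments[0]: expected keys dx, dy, dz, ax, ay, az, claw
```

```bash
python3 go.py 529 105 262 -1.571 -.7 -.054
python3 - <<'E'
from cell import *
import pickle,cv2
for n in ["scene","wrist"]:
    d=get_image(n); pickle.dump(d,open(f"pics/{n}1.pkl","wb"))
    cv2.imwrite(f"pics/{n}1.png",cv2.resize(d["color"][:,:,::-1],(800,600),interpolation=cv2.INTER_CUBIC))
E
```

```text
t 0.82 d cm [ 16.33 -26.05   0.05] rot [-0.0635 -0.344   0.119 ] | q [-1.25  0.35  0.26  2.04  0.39  0.65  0.08] F [ 0.1  0.9 -0.2] w 33.9 pos [365.7 365.5 261.5] rpy [-1.546 -0.351 -0.187]
```

View pics/scene1.png

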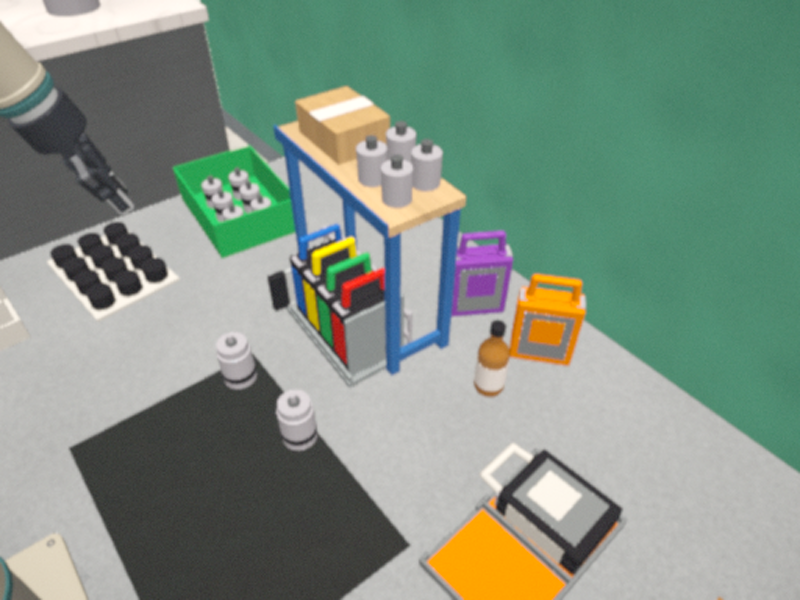

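View pics/wrist1.png

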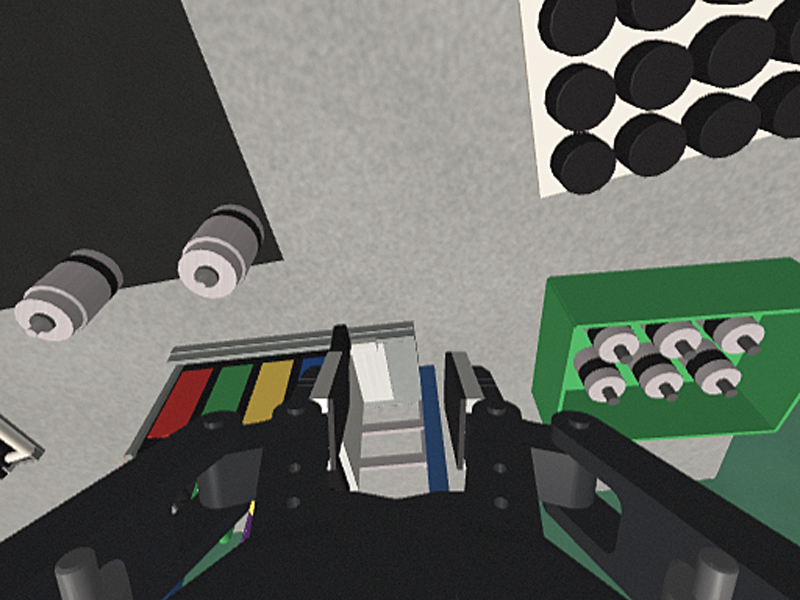

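Request:
servo_tool --increments '[{"dx": 2,"dy": -3.2,"dz": 0,"ax": -0.008,"ay": -0.043,"az": 0.015,"claw": 0.2},{"dx": 4,"dy": -6.4,"dz": 0,"ax": -0.016,"ay": -0.086,"az": 0.03,"claw": 0.2},{"dx": 6,"dy": -9.6,"dz": 0,"ax": -0.024,"ay": -0.129,"az": 0.045,"claw": 0.2},{"dx": 8,"dy": -12.8,"dz": 0,"ax": -0.032,"ay": -0.172,"az": 0.06,"claw": 0.2},{"dx": 10,"dy": -16,"dz": 0,"ax": -0.04,"ay": -0.215,"az": 0.075,"claw": 0.2},{"dx": 12,"dy": -19.2,"dz": 0,"ax": -0.048,"ay": -0.258,"az": 0.09,"claw": 0.2},{"dx": 14,"dy": -22.4,"dz": 0,"ax": -0.056,"ay": -0.3,"az": 0.105,"claw": 0.2},{"dx": 16,"dy": -25.5,"dz": 0,"ax": -0.063,"ay": -0.342,"az": 0.119,"claw": 0.2}]'

```text
clock: 1.58
eef_pos: [490.4, 166.0, 263.3]
tool_rot: [-1.581, -0.639, -0.087]
force: [0.3, 0.5, 0.4]
width: 34.5
```

```bash
python3 go.py 529 105 262 -1.571 -.7 -.054
python3 - <<'E'
from cell import *
import pickle,cv2
for n in ["scene","wrist"]:
    d=get_image(n); pickle.dump(d,open(f"pics/{n}2.pkl","wb"))
    cv2.imwrite(f"pics/{n}2.png",cv2.resize(d["color"][:,:,::-1],(800,600),interpolation=cv2.INTER_CUBIC))
E
```

```text
t 1.58 d cm [ 3.86 -6.1  -0.13] rot [ 0.0032 -0.0616  0.0391] | q [-1.08  0.3   0.53  2.36  1.51  0.25 -0.57] F [0.3 0.5 0.4] w 34.5 pos [490.4 166.  263.3] rpy [-1.581 -0.639 -0.087]
```

View pics/scene2.png

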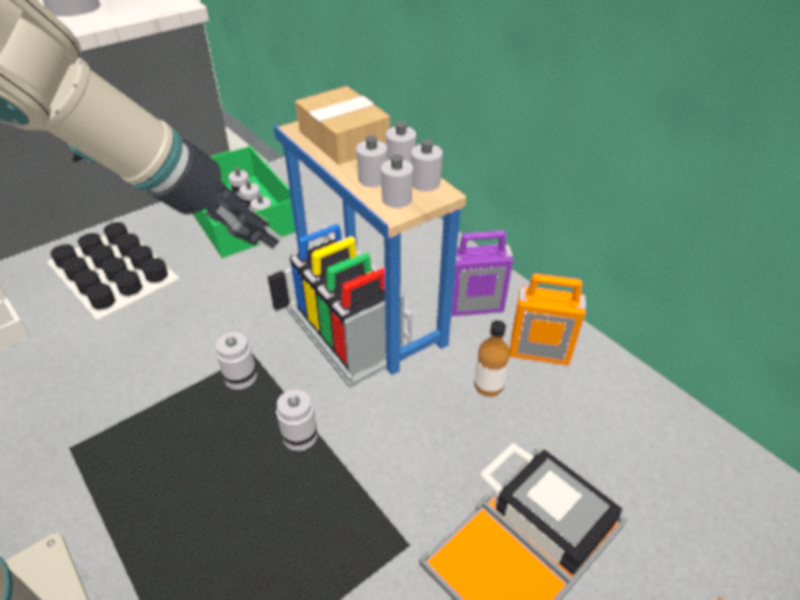

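View pics/wrist2.png

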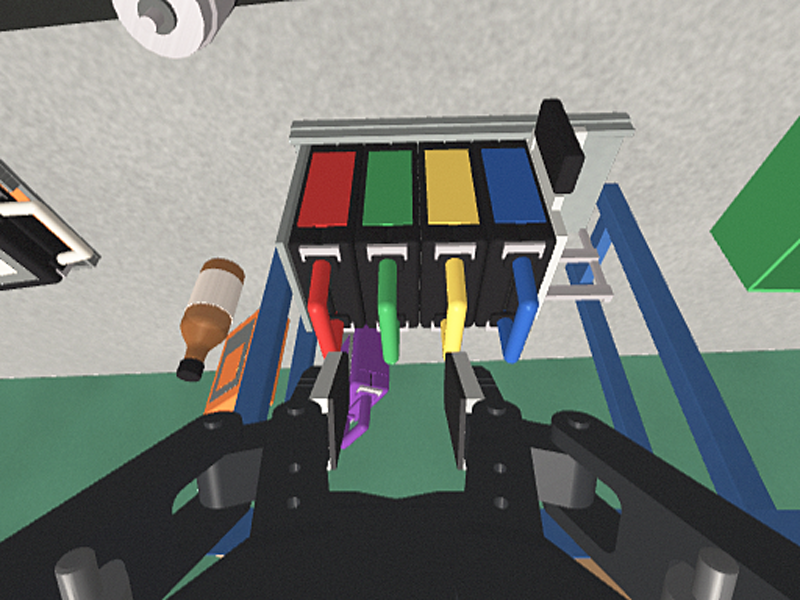

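Request:
servo_tool --increments '[{"dx": 1,"dy": -1.5,"dz": 0,"ax": 0,"ay": -0.02,"az": 0.01,"claw": 0.2},{"dx": 2,"dy": -3,"dz": 0,"ax": 0,"ay": -0.03,"az": 0.02,"claw": 0.2},{"dx": 3,"dy": -4.5,"dz": 0,"ax": 0,"ay": -0.05,"az": 0.03,"claw": 0.2},{"dx": 3.9,"dy": -6.1,"dz": 0,"ax": 0,"ay": -0.062,"az": 0.039,"claw": 0.2}]'

```text
clock: 2.02
eef_pos: [529.2, 107.5, 263.1]
tool_rot: [-1.575, -0.7, -0.048]
force: [0.0, -0.3, 0.4]
width: 33.9
```

```bash
python3 go.py 529 105 262 -1.571 -.7 -.054
```

```text
t 2.02 d cm [-0.02 -0.25 -0.11] rot [ 0.0028 -0.0006 -0.0039] | q [-0.67  0.29  0.27  2.4   2.22  0.29 -1.08] F [ 0.  -0.3  0.4] w 33.9 pos [529.2 107.5 263.1] rpy [-1.575 -0.7   -0.048]
```

Run:
```python
from cell import *
import pickle,cv2
from h import *
for n in ["wrist"]:
    d=get_image(n); pickle.dump(d,open(f"pics/{n}3.pkl","wb"))
crop('wrist3',140,60,200,190,4,'w3')
q=[552.15,171.16,-.0541]
def rw(p): ca,sa=np.cos(q[2]),np.sin(q[2]); return np.array([q[0]+ca*p[0]-sa*p[1],q[1]+sa*p[0]+ca*p[1],p[2]])
P=[rw((x,y,173)) for x in (10,52,94) for y in (-67,-22.3)]+[rw((2,y,z)) for y in (-89,-44.5,0,44.5,89) for z in (12,137)]+[rw((-6,-96,24)),rw((-6,-96,0))]
crop('wrist3',140,60,200,190,4,'w3o',[proj(d,p) for p in P])
```

```text
(no output)
```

View pics/w3o.png

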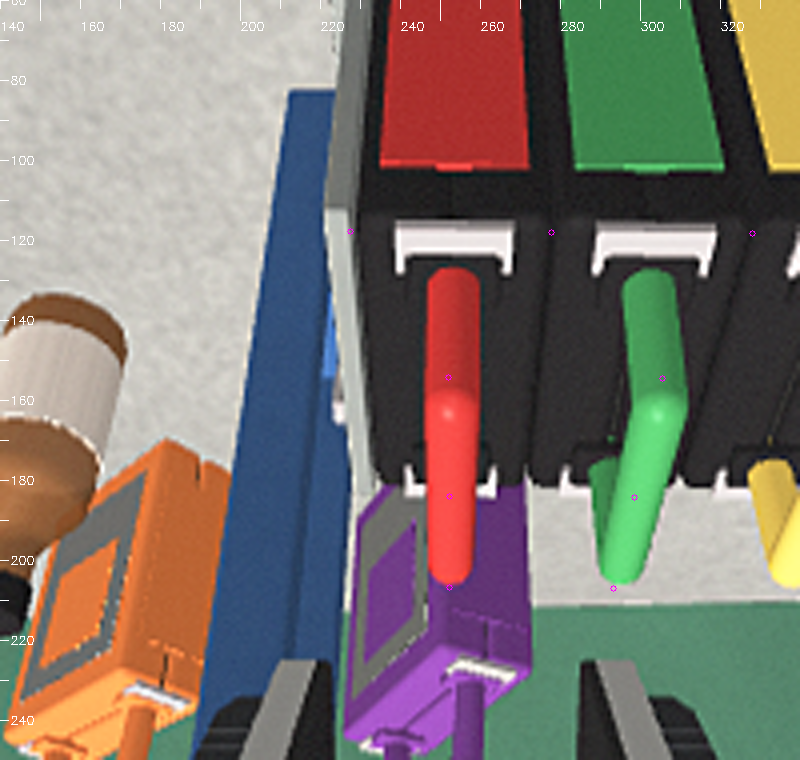

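Request:
servo_tool --increments '[{"dx": 1.5,"dy": -0.15,"dz": -2,"ax": 0.003,"ay": 0,"az": -0.004,"claw": 0.2},{"dx": 3.2,"dy": -0.3,"dz": -4.4,"ax": 0.003,"ay": 0,"az": -0.004,"claw": 0.2},{"dx": 4.9,"dy": -0.5,"dz": -6.6,"ax": 0.003,"ay": 0,"az": -0.004,"claw": 0.2},{"dx": 5.5,"dy": -0.55,"dz": -7.3,"ax": 0.003,"ay": 0,"az": -0.004,"claw": 0.2},{"dx": 6.2,"dy": -0.6,"dz": -8.1,"ax": 0.003,"ay": 0,"az": -0.004,"claw": 0.2},{"dx": 6.2,"dy": -0.6,"dz": -8.1,"ax": 0.003,"ay": 0,"az": -0.004,"claw": 0.2}]'

```text
clock: 2.57
eef_pos: [591.4, 99.8, 181.1]
tool_rot: [-1.574, -0.698, -0.056]
force: [0.0, 1.1, -0.8]
width: 34.3
```

```bash
python3 go.py 610.7 100.8 158.5 -1.571 -.7 -.054
python3 - <<'E'
from cell import *
import pickle,cv2
from h import *
for n in ["wrist","scene"]:
    d=get_image(n); pickle.dump(d,open(f"pics/{n}4.pkl","wb"))
crop('wrist4',140,100,200,140,4,'w4')
crop('scene4',160,80,140,150,5,'s4')
E
```

```text
t 2.57 d cm [ 1.93  0.1  -2.26] rot [ 0.002  -0.0021  0.0042] | q [-0.39  0.53  0.03  2.35  2.53  0.46 -1.35] F [ 0.   1.1 -0.8] w 34.3 pos [591.4  99.8 181.1] rpy [-1.574 -0.698 -0.056]
```

View pics/w4.png

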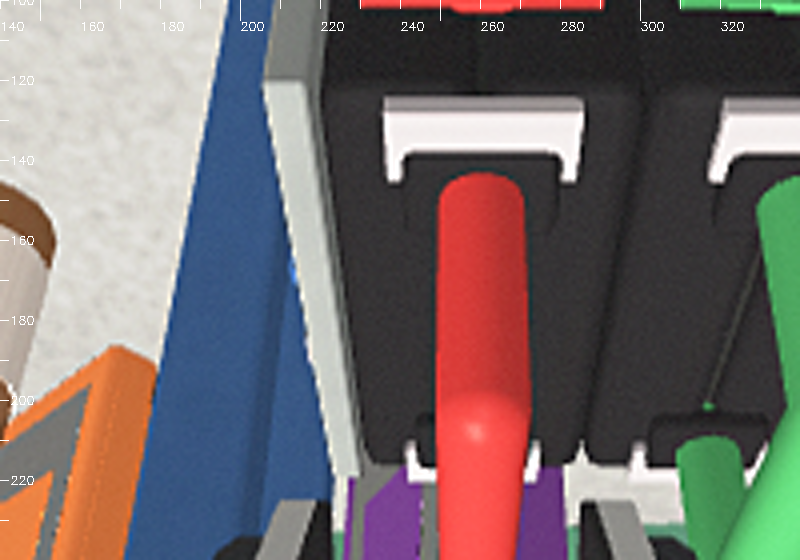

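View pics/s4.png

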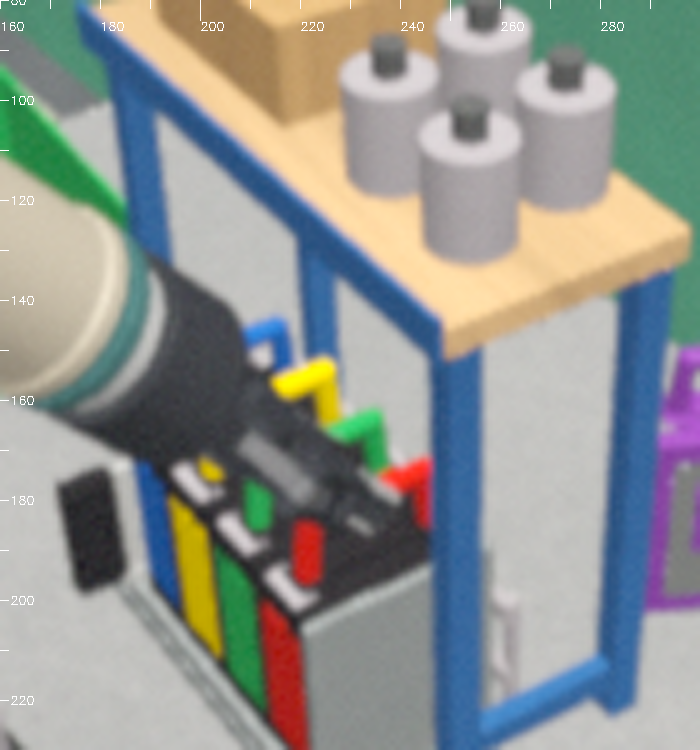

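Request:
servo_tool --increments '[{"dx": 0.3,"dy": 0.2,"dz": -0.4,"ax": 0,"ay": 0,"az": 0,"claw": 0.2},{"dx": 0.9,"dy": 0.25,"dz": -1.1,"ax": 0,"ay": 0,"az": 0,"claw": 0.2},{"dx": 1.5,"dy": 0.25,"dz": -1.8,"ax": 0,"ay": 0,"az": 0,"claw": 0.2},{"dx": 1.95,"dy": 0.25,"dz": -2.3,"ax": 0,"ay": 0,"az": 0,"claw": 0.2},{"dx": 1.95,"dy": 0.25,"dz": -2.3,"ax": 0,"ay": 0,"az": 0,"claw": 0.2}]'

```text
clock: 3.08
eef_pos: [611.1, 102.3, 158.0]
tool_rot: [-1.572, -0.699, -0.057]
force: [-0.5, 0.6, -1.1]
width: 33.8
```

```bash
python3 go.py 610.7 102.5 158.5 -1.571 -.7 -.054
python3 - <<'E'
from cell import *
import pickle,cv2
from h import *
for n in ["wrist"]:
    d=get_image(n); pickle.dump(d,open(f"pics/{n}5.pkl","wb"))
crop('wrist5',140,130,200,140,4,'w5')
E
```

```text
t 3.08 d cm [-0.04  0.02  0.05] rot [ 0.001  -0.0014  0.0036] | q [-0.36  0.6   0.    2.31  2.56  0.5  -1.37] F [-0.5  0.6 -1.1] w 33.8 pos [611.1 102.3 158. ] rpy [-1.572 -0.699 -0.057]
```

View pics/w5.png

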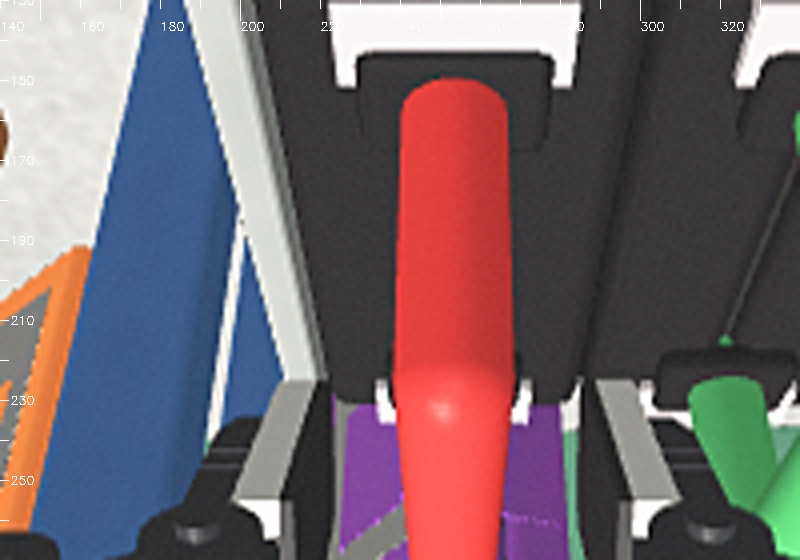

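Request:
servo_tool --increments '[{"dx": 0,"dy": 0,"dz": 0,"ax": 0,"ay": 0,"az": 0,"claw": 0.6},{"dx": 0,"dy": 0,"dz": 0,"ax": 0,"ay": 0,"az": 0,"claw": 1},{"dx": 0,"dy": 0,"dz": 0,"ax": 0,"ay": 0,"az": 0,"claw": 1},{"dx": 0,"dy": 0,"dz": 0,"ax": 0,"ay": 0,"az": 0,"claw": 1},{"dx": 0,"dy": 0,"dz": 0,"ax": 0,"ay": 0,"az": 0,"claw": 1},{"dx": 0,"dy": 0,"dz": 0,"ax": 0,"ay": 0,"az": 0,"claw": 1}]'

```text
clock: 3.63
eef_pos: [610.2, 102.2, 159.1]
tool_rot: [-1.572, -0.699, -0.057]
force: [0.3, 0.7, 0.3]
width: 10.1
```

```bash
python3 go.py 610.7 102.5 158.5 -1.571 -.7 -.054
python3 - <<'E'
from cell import *
import pickle,cv2
from h import *
for n in ["wrist"]:
    d=get_image(n); pickle.dump(d,open(f"pics/{n}6.pkl","wb"))
crop('wrist6',140,130,200,140,4,'w6')
# arc plan: rotate TCP about toe
q=[550.5,171.5,-.0541]
ca,sa=np.cos(q[2]),np.sin(q[2])
toe=np.array([q[0]+ca*2+sa*67,q[1]+sa*2-ca*67,12.]); ax=np.array([-sa,ca,0])
from scipy.spatial.transform import Rotation as Ro
p=np.array(read_state()["eef_pos"])
for deg in range(0,31,3):
    Rr=Ro.from_rotvec(-np.radians(deg)*ax); print(deg,np.round((toe+Rr.apply(p-toe)-p)/10,2),np.round(Rr.as_rotvec(),4))
E
```

```text
t 3.63 d cm [ 0.05  0.03 -0.06] rot [ 0.0007 -0.0009  0.0036] | q [-0.36  0.6   0.    2.31  2.56  0.5  -1.37] F [0.3 0.7 0.3] w 10.1 pos [610.2 102.2 159.1] rpy [-1.572 -0.699 -0.057]
0 [0. 0. 0.] [-0. -0. -0.]
3 [-0.78  0.04  0.3 ] [-0.0028 -0.0523 -0.    ]
6 [-1.57  0.08  0.56] [-0.0057 -0.1046 -0.    ]
9 [-2.37  0.13  0.78] [-0.0085 -0.1568 -0.    ]
12 [-3.19  0.17  0.96] [-0.0113 -0.2091 -0.    ]
15 [-4.01  0.22  1.09] [-0.0142 -0.2614 -0.    ]
18 [-4.84  0.26  1.18] [-0.017  -0.3137 -0.    ]
21 [-5.67  0.31  1.22] [-0.0198 -0.366  -0.    ]
24 [-6.5   0.35  1.23] [-0.0227 -0.4183 -0.    ]
27 [-7.34  0.4   1.18] [-0.0255 -0.4705 -0.    ]
30 [-8.17  0.44  1.1 ] [-0.0283 -0.5228 -0.    ]
```

View pics/w6.png

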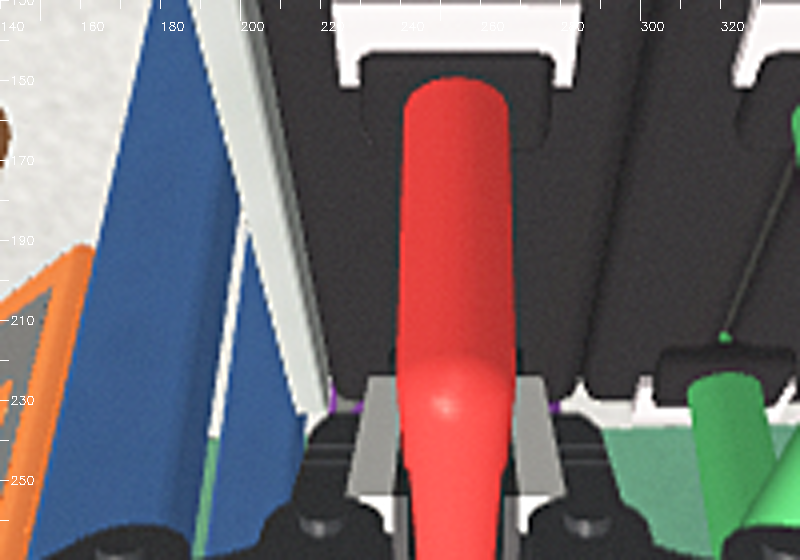

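Request:
servo_tool --increments '[{"dx": -0.26,"dy": 0.01,"dz": 0.12,"ax": -0.001,"ay": -0.017,"az": 0,"claw": 1},{"dx": -0.52,"dy": 0.03,"dz": 0.22,"ax": -0.002,"ay": -0.035,"az": 0,"claw": 1},{"dx": -0.78,"dy": 0.04,"dz": 0.32,"ax": -0.003,"ay": -0.052,"az": 0,"claw": 1},{"dx": -1.17,"dy": 0.06,"dz": 0.45,"ax": -0.004,"ay": -0.078,"az": 0,"claw": 1},{"dx": -1.57,"dy": 0.08,"dz": 0.57,"ax": -0.006,"ay": -0.105,"az": 0,"claw": 1},{"dx": -1.97,"dy": 0.1,"dz": 0.68,"ax": -0.007,"ay": -0.131,"az": 0,"claw": 1},{"dx": -2.37,"dy": 0.13,"dz": 0.78,"ax": -0.0085,"ay": -0.157,"az": 0,"claw": 1},{"dx": -2.37,"dy": 0.13,"dz": 0.78,"ax": -0.0085,"ay": -0.157,"az": 0,"claw": 1}]'

```text
clock: 4.35
eef_pos: [588.0, 104.9, 167.4]
tool_rot: [-1.578, -0.856, -0.05]
force: [0.6, -0.7, -5.1]
width: 10.5
```

```bash
cat > snap.py <<'E'
import sys,pickle
from cell import get_image
from h import *
n,i=sys.argv[1:3]; a=[int(x) for x in sys.argv[3:8]]
d=get_image(n); pickle.dump(d,open(f"pics/{n}{i}.pkl","wb")); crop(n+i,*a,f"{n[0]}{i}")
E
python3 go.py 586.5 103.5 166.9 -1.571 -.857 -.057; python3 snap.py scene 7 160 80 140 170 4;python3 snap.py wrist 7 100 80 300 200 2
```

```text
t 4.35 d cm [-0.15 -0.14 -0.05] rot [ 0.0048 -0.0011 -0.0011] | q [-0.14  0.69 -0.44  2.47  2.42  0.99 -1.26] F [ 0.6 -0.7 -5.1] w 10.5 pos [588.  104.9 167.4] rpy [-1.578 -0.856 -0.05 ]
```

View pics/s7.png

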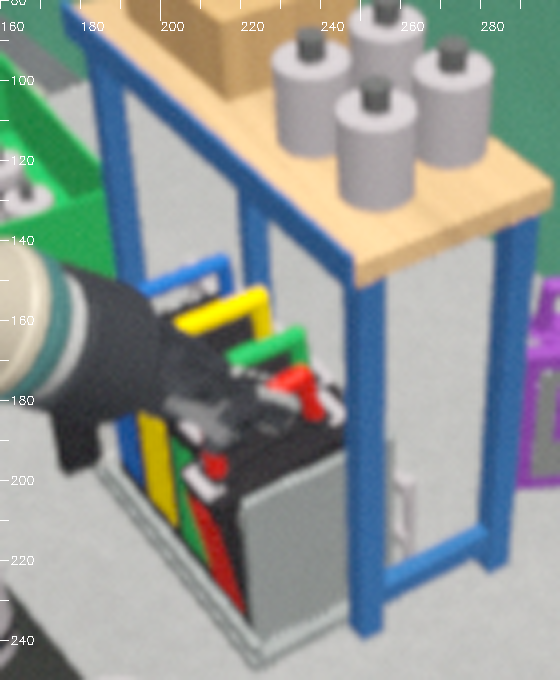

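View pics/w7.png

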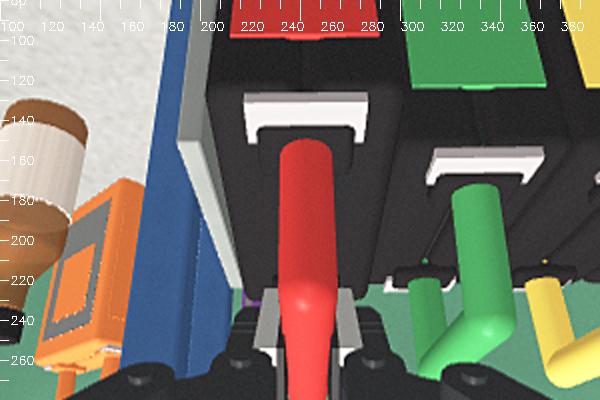

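```bash
cat > kin.py <<'E'
import numpy as np
from scipy.optimize import least_squares
from scipy.spatial.transform import Rotation as Ro
D=[([195,619.5,230.4],[-1.5727,0,-.3048],[-1.33,0.63,0.04,1.518,-0.03,1.0,-0.02]),
([365.7,365.5,261.5],[-1.546,-.351,-.187],[-1.25,0.35,0.26,2.04,0.39,0.65,0.08]),
([490.4,166,263.3],[-1.581,-.639,-.087],[-1.08,0.3,0.53,2.36,1.51,0.25,-0.57]),
([529.2,107.5,263.1],[-1.575,-.7,-.048],[-0.67,0.29,0.27,2.40,2.22,0.29,-1.08]),
([591.4,99.8,181.1],[-1.574,-.698,-.056],[-0.39,0.53,0.03,2.35,2.53,0.46,-1.35]),
([611.1,102.3,158],[-1.572,-.699,-.057],[-0.36,0.6,0,2.31,2.56,0.5,-1.37]),
([588,104.9,167.4],[-1.578,-.856,-.05],[-0.14,0.69,-0.44,2.47,2.42,0.99,-1.26])]
z,y,x=[0,0,1],[0,1,0],[1,0,0]
def fk(p,q):
    # z,y,z,y,z,y,z with offsets ; signs s
    R=Ro.identity();t=np.zeros(3)
    lat=p[4:11]
    segs=[(z,-1,[0,0,p[0]]),(y,1,[p[6],p[4],0]),(z,-1,[0,0,p[1]]),(y,1,[p[7],p[5],0]),(z,-1,[0,0,p[2]]),(y,1,[p[8],p[9],0]),(z,-1,[0,0,p[3]])]
    for (a,s,off),qi in zip(segs,q):
        R=R*Ro.from_rotvec(np.array(a)*s*qi); t=t+R.apply(off)
    return R,t
E
python3 - <<'E'
from kin import *
import itertools
best=[]
for s in itertools.product([1,-1],repeat=4):
    def F(p,q):
        R=Ro.identity();t=np.zeros(3)
        segs=[(z,s[0],[0,0,p[0]]),(y,1,[p[6],p[4],0]),(z,s[1],[0,0,p[1]]),(y,1,[p[7],p[5],0]),(z,s[2],[0,0,p[2]]),(y,1,[p[8],p[9],0]),(z,s[3],[0,0,p[3]])]
        for (a,sg,off),qi in zip(segs,q):
            R=R*Ro.from_rotvec(np.array(a)*sg*qi); t=t+R.apply(off)
        return R,t
    # first: orientation consistency: R_tool = R * Rt constant
    Rs=[(F(np.zeros(10),q)[0].inv()*Ro.from_euler('xyz',r)) for _,r,q in D]
    m=Ro.concatenate(Rs); sp=(m.mean().inv()*m).magnitude().max()
    def res(p): return np.concatenate([F(p,q)[1]-t for t,_,q in D])
    r=least_squares(res,[300,350,350,200,0,0,0,0,0,0])
    print(s,round(sp,3),round(np.abs(r.fun).max(),1),np.round(r.x,0),m.mean().as_euler('xyz').round(2))
E
```

```text
(1, 1, 1, 1) 0.42 64.7 [-234. -339. -526.  123.  216.   63.  -76. -635.  169.  123.] [1.5  0.01 1.77]
(1, 1, 1, -1) 2.468 64.7 [-234. -339. -526.  123.  216.   63.  -76. -635.  169.  123.] [ 1.49  0.   -0.32]
(1, 1, -1, 1) 2.236 138.3 [-333. -311. -743.  270.  298.  167. -133. -785.   44.   28.] [2.05 0.07 0.75]
(1, 1, -1, -1) 1.628 138.3 [-333. -311. -743.  270.  298.  167. -133. -785.   44.   28.] [ 2.01  0.25 -2.57]
(1, -1, 1, 1) 0.994 100.5 [-593. -191. -590. -149.  403. -162.   20. -624.  271.   25.] [1.59 0.08 1.56]
(1, -1, 1, -1) 2.583 100.5 [-593. -191. -590. -149.  403. -162.   20. -624.  271.   25.] [ 1.52  0.17 -0.51]
(1, -1, -1, 1) 3.083 134.9 [-1376.    33.  -966.  -495.   111.   187.   150.  -703.   270.   -35.] [1.91 0.11 0.96]
(1, -1, -1, -1) 1.483 134.9 [-1376.    33.  -966.  -495.   111.   187.   150.  -703.   270.   -35.] [ 2.09  0.35 -2.77]
(-1, 1, 1, 1) 1.949 133.6 [-1338.  1155.  -190.  -512.   225.  -286.   221.   -74.   113.   -13.] [0.98 0.44 2.86]
(-1, 1, 1, -1) 3.09 133.6 [-1338.  1155.  -190.  -512.   225.  -286.   221.   -74.   113.   -13.] [ 1.21  0.14 -0.77]
(-1, 1, -1, 1) 1.95 109.9 [-379.  819.  343. -292. -158.   45.  235.   99.  245.    2.] [1.55 0.16 0.47]
(-1, 1, -1, -1) 0.994 109.9 [-379.  819.  343. -292. -158.   45.  235.   99.  245.    2.] [ 1.5   0.08 -1.35]
(-1, -1, 1, 1) 2.124 79.5 [-266.  830.  242.  164. -202.   54. -118.  -84.  -10.   44.] [1.05 0.31 2.64]
(-1, -1, 1, -1) 2.262 79.5 [-266.  830.  242.  164. -202.   54. -118.  -84.  -10.   44.] [ 1.07  0.11 -0.64]
(-1, -1, -1, 1) 1.984 2.9 [322. 571. 378. 353. -17. -10.  -8.  -2.  -3.   1.] [ 1.57 -0.    0.26]
(-1, -1, -1, -1) 0.01 2.9 [322. 571. 378. 353. -17. -10.  -8.  -2.  -3.   1.] [ 1.57 -0.   -1.57]
```

```bash
cat > ik.py <<'E'
from kin import *
P=np.array([322.,571,378,353,-17,-10,-8,-2,-3,1])
def F(q,p=P):
    R=Ro.identity();t=np.zeros(3)
    segs=[(z,[0,0,p[0]]),(y,[p[6],p[4],0]),(z,[0,0,p[1]]),(y,[p[7],p[5],0]),(z,[0,0,p[2]]),(y,[p[8],p[9],0]),(z,[0,0,p[3]])]
    for i,((a,off),qi) in enumerate(zip(segs,q)):
        R=R*Ro.from_rotvec(np.array(a)*qi*(-1 if i%2==0 else 1)); t=t+R.apply(off)
    return R*Ro.from_euler('xyz',[np.pi/2,0,-np.pi/2]),t
def refit():
    import cell
Lo=np.array([-3.06,-.37,-1.25,.18,-1.1,.23,-2.94]);Hi=np.array([3.06,2.12,1.32,2.47,4.24,1.98,2.94])
def ik(pos,rpy,q0,w=0.02):
    Rt=Ro.from_euler('xyz',rpy)
    def res(q):
        R,t=F(q); mid=(Lo+Hi)/2; 
        return np.concatenate([(t-pos)/10,(Rt.inv()*R).as_rotvec()*20,w*(q-q0)])
    r=least_squares(res,np.clip(q0,Lo+.01,Hi-.01),bounds=(Lo,Hi-np.array([0,0,0,0.03,0,0,0])))
    R,t=F(r.x); return r.x,np.linalg.norm(t-pos),(Rt.inv()*R).magnitude()
E
python3 - <<'E'
from ik import *
from cell import read_state
s=read_state(); print(np.round(s["qpos"],4)); R,t=F(s["qpos"]); print(t-s["eef_pos"],(R.inv()*Ro.from_euler('xyz',s["tool_rot"])).magnitude())
q0=np.array(s["qpos"])
yaw=-.055
ca,sa=np.cos(yaw),np.sin(yaw)
toe=np.array([550.5+2*ca+sa*67*1,171.5+sa*2-ca*67,12.])
toe[0]=550.5+2-67*.055*1
def barpos(phi): # case tilt phi outward ; bar rel toe (50,161)
    x=50*np.cos(phi)-161*np.sin(phi); zz=50*np.sin(phi)+161*np.cos(phi)
    return toe+np.array([x*ca,x*sa,zz])
for th0 in (.4,.5,.6,.7):
  for deg in (0,10,15,20,25,30):
    phi=np.radians(deg); th=th0+phi; rpy=[-np.pi/2,-th,yaw]; R=Ro.from_euler('xyz',rpy); d=R.apply([0,1,0]); b=barpos(phi)
    out=[]
    for j3 in (-.9,-.4,0,.4,.9):
      for j1 in (0,):
        g=q0.copy(); g[2]=j3
        q,e,er=ik(b+19*d,rpy,g); out.append((round(e,1),round(er,3),np.round(q,2)))
    best=min(out,key=lambda o:(o[0]+o[1]*100)); print(th0,deg,best)
E
```

```text
[-0.1265  0.6868 -0.4461  2.4665  2.4213  0.9868 -1.2672]
[ 1.62354669 -0.54841572  1.31667526] 6.96106295049706e-16Traceback (most recent call last):
  File "<stdin>", line 19, in <module>
  File "ik.py", line 17, in ik
    r=least_squares(res,np.clip(q0,Lo+.01,Hi-.01),bounds=(Lo,Hi-np.array([0,0,0,0.03,0,0,0])))
    return func(*args, **kwargs)
    raise ValueError("Initial guess is outside of provided bounds")
ValueError: Initial guess is outside of provided bounds
```

```bash
sed -i 's/Hi-.01)/Hi-.05)/' ik.py
cat > plan.py <<'E'
from ik import *
from cell import read_state
s=read_state(); q0=np.array(s["qpos"])
yaw=-.055
ca,sa=np.cos(yaw),np.sin(yaw)
toe=np.array([548.8,104.5,12.])
def barpos(phi):
    x=50*np.cos(phi)-161*np.sin(phi); zz=50*np.sin(phi)+161*np.cos(phi)
    return toe+np.array([x*ca,x*sa,zz])
def best(b,rpy,ext=19):
    d=Ro.from_euler('xyz',rpy).apply([0,1,0]); out=[]
    for j3 in (-.9,-.4,0,.4,.9):
        g=q0.copy(); g[2]=j3
        q,e,er=ik(b+ext*d,rpy,g); out.append((round(e,1),round(er,3),np.round(q,2)))
    return min(out,key=lambda o:(o[0]+o[1]*100))
if __name__=="__main__":
  for th0 in (.4,.5,.6,.7):
    for deg in (0,10,15,20,25,30):
      phi=np.radians(deg); print(th0,deg,best(barpos(phi),[-np.pi/2,-th0-phi,yaw]))
E
python3 plan.py
```

```text
0.4 0 (np.float64(0.0), 0.0, array([ 0.39,  0.81, -1.09,  2.06,  1.48,  0.86, -0.07]))
0.4 10 (np.float64(0.0), 0.0, array([ 0.06,  0.59, -0.59,  2.27,  1.94,  0.57, -0.67]))
0.4 15 (np.float64(0.0), 0.0, array([ 0.04,  0.61, -0.62,  2.37,  2.13,  0.73, -0.91]))
0.4 20 (np.float64(2.9), 0.024, array([ 0.25,  0.81, -1.09,  2.44,  2.03,  1.17, -0.81]))
0.4 25 (np.float64(12.9), 0.108, array([ 0.19,  0.82, -1.09,  2.44,  1.97,  1.24, -0.84]))
0.4 30 (np.float64(22.4), 0.188, array([ 0.11,  0.85, -1.1 ,  2.44,  1.91,  1.36, -0.89]))
0.5 0 (np.float64(0.0), 0.0, array([ 0.22,  0.68, -0.79,  2.14,  1.67,  0.64, -0.32]))
0.5 10 (np.float64(0.0), 0.0, array([ 0.05,  0.63, -0.61,  2.35,  2.15,  0.73, -0.91]))
0.5 15 (np.float64(0.4), 0.003, array([ 0.25,  0.84, -1.08,  2.44,  2.09,  1.19, -0.83]))
0.5 20 (np.float64(10.6), 0.086, array([ 0.2 ,  0.84, -1.09,  2.44,  2.03,  1.26, -0.85]))
0.5 25 (np.float64(20.2), 0.167, array([ 0.12,  0.86, -1.09,  2.44,  1.97,  1.37, -0.89]))
0.5 30 (np.float64(29.0), 0.242, array([ 0.02,  0.92, -1.1 ,  2.44,  1.89,  1.54, -0.98]))
0.6 0 (np.float64(0.0), 0.0
[... 350 characters left out ...]
.0), 0.22, array([ 0.04,  0.93, -1.09,  2.44,  1.95,  1.55, -0.97]))
0.6 30 (np.float64(34.6), 0.287, array([-0.1 ,  1.03, -1.1 ,  2.44,  1.87,  1.8 , -1.11]))
0.7 0 (np.float64(0.0), 0.0, array([ 0.05,  0.67, -0.59,  2.3 ,  2.19,  0.74, -0.91]))
0.7 10 (np.float64(5.6), 0.043, array([ 0.22,  0.9 , -1.08,  2.44,  2.14,  1.33, -0.86]))
0.7 15 (np.float64(15.7), 0.122, array([ 0.16,  0.91, -1.08,  2.44,  2.08,  1.42, -0.9 ]))
0.7 20 (np.float64(25.0), 0.198, array([ 0.06,  0.94, -1.08,  2.44,  2.01,  1.56, -0.96]))
0.7 25 (np.float64(32.8), 0.265, array([-0.07,  1.03, -1.09,  2.44,  1.94,  1.79, -1.09]))
0.7 30 (np.float64(38.3), 0.316, array([-0.27,  1.12, -0.95,  2.44,  1.86,  1.98, -1.34]))
```

Run:
```python
from plan import *
for deg in (9,12,15,18,21,25,28):
  for th in (.6,.7,.8): print(deg,th,best(barpos(np.radians(deg)),[-np.pi/2,-th,yaw]))
print("nest")
n=np.array([506,-287,0]);ny=.077
for th in (.2,.4,.7):
  for zz,yy in ((27,98),(200,-40),(280,-40)):
    b=n+np.array([-np.sin(ny)*yy,np.cos(ny)*yy,zz]); print(th,zz,best(b,[-np.pi/2,-th,ny]))
```

```text
9 0.6 (np.float64(0.0), 0.0, array([ 0.05,  0.6 , -0.58,  2.28,  2.  ,  0.6 , -0.74]))
9 0.7 (np.float64(0.0), 0.0, array([ 0.04,  0.64, -0.62,  2.36,  2.18,  0.77, -0.94]))
9 0.8 (np.float64(0.0), 0.0, array([ 0.02,  0.7 , -0.65,  2.43,  2.3 ,  0.97, -1.08]))
12 0.6 (np.float64(0.0), 0.0, array([ 0.05,  0.59, -0.59,  2.3 ,  2.01,  0.61, -0.76]))
12 0.7 (np.float64(0.0), 0.0, array([ 0.04,  0.64, -0.63,  2.38,  2.18,  0.78, -0.96]))
12 0.8 (np.float64(1.2), 0.01, array([ 0.25,  0.86, -1.08,  2.44,  2.12,  1.24, -0.84]))
15 0.6 (np.float64(0.0), 0.0, array([ 0.05,  0.59, -0.6 ,  2.32,  2.01,  0.62, -0.78]))
15 0.7 (np.float64(0.0), 0.0, array([ 0.04,  0.63, -0.64,  2.4 ,  2.18,  0.8 , -0.98]))
15 0.8 (np.float64(3.4), 0.027, array([ 0.24,  0.85, -1.08,  2.44,  2.09,  1.23, -0.84]))
18 0.6 (np.float64(0.0), 0.0, array([ 0.05,  0.58, -0.61,  2.34,  2.02,  0.63, -0.81]))
18 0.7 (np.float64(0.0), 0.0, array([ 0.03,  0.63, -0.64,  2.42,  2.18,  0.82, -1.  ]))
18 0.8 (np.float64(5.5), 0.045, array([ 0.23,  0.83, -1.09,  2.44,  2.05,  1.22, -0.83]))
21 0.6 (np.float64(0.0), 0.0, array([ 0.04
[... 867 characters left out ...]
loat64(0.0), 0.0, array([ 1.28,  0.9 , -1.25,  1.83,  1.  ,  0.97,  1.32]))
0.2 280 (np.float64(0.0), 0.0, array([ 1.3 ,  0.77, -1.25,  1.74,  0.79,  1.03,  1.48]))
0.4 27 (np.float64(0.0), 0.0, array([ 0.68,  0.86, -0.37,  2.29,  2.92,  0.33, -0.79]))
0.4 200 (np.float64(0.0), 0.0, array([ 1.39,  0.88, -1.25,  1.97,  1.12,  0.7 ,  1.25]))
0.4 280 (np.float64(0.0), 0.0, array([ 1.42,  0.73, -1.25,  1.88,  0.8 ,  0.73,  1.5 ]))
0.7 27 (np.float64(2.5), 0.018, array([ 1.21,  1.31, -1.09,  2.44,  2.59,  0.9 , -0.04]))
0.7 200 (np.float64(1.4), 0.022, array([ 1.16,  0.63, -0.54,  2.18,  4.24,  0.23, -1.85]))
0.7 280 (np.float64(0.0), 0.0, array([ 1.58,  0.75, -1.25,  2.08,  1.04,  0.3 ,  1.36]))
```

Run:
```python
from plan import *
p=np.array(s["eef_pos"]);R0=Ro.from_euler('xyz',s["tool_rot"]); print(p,p-19*R0.apply([0,1,0]),barpos(np.radians(9)))
for deg,th in ((9,.856),(10,.83),(11,.80),(12,.78),(13,.75),(14,.725),(15,.7),(17,.68),(19,.66),(21,.64),(23,.62),(25,.6),(27,.59)):
    rpy=[-np.pi/2,-th,-.055];R=Ro.from_euler('xyz',rpy); t=barpos(np.radians(deg))+19*R.apply([0,1,0])
    t[1]+=0.6
    print(deg,np.round((t-p)/10,2),np.round((R*R0.inv()).as_rotvec(),3))
```

```text
[588.27964823 104.50152822 166.877015  ] [573.98496519 105.30007918 179.36798586] [572.9618772  103.16975515 178.83954609]
9 [-0.1  -0.15 -0.05] [-0.005 -0.002  0.005]
10 [-0.42 -0.13 -0.05] [-0.003  0.024  0.005]
11 [-0.75 -0.12 -0.05] [-0.002  0.054  0.005]
12 [-1.07 -0.1  -0.05] [-0.001  0.074  0.005]
13 [-1.41 -0.08 -0.07] [0.001 0.104 0.005]
14 [-1.73 -0.06 -0.08] [0.003 0.128 0.005]
15 [-2.06 -0.04 -0.1 ] [0.004 0.153 0.005]
17 [-2.68 -0.01 -0.11] [0.005 0.173 0.005]
19 [-3.3   0.02 -0.14] [0.006 0.193 0.005]
21 [-3.92  0.06 -0.19] [0.007 0.213 0.005]
23 [-4.53  0.09 -0.26] [0.009 0.233 0.006]
25 [-5.15  0.13 -0.35] [0.01  0.253 0.006]
27 [-5.74  0.16 -0.45] [0.01  0.263 0.006]
```

Request:
servo_tool --increments '[{"dx": -0.3,"dy": -0.05,"dz": 0,"ax": -0.003,"ay": 0.015,"az": 0.003,"claw": 1},{"dx": -0.6,"dy": -0.1,"dz": 0,"ax": -0.002,"ay": 0.035,"az": 0.005,"claw": 1},{"dx": -0.9,"dy": -0.1,"dz": 0,"ax": -0.001,"ay": 0.06,"az": 0.005,"claw": 1},{"dx": -1.2,"dy": -0.1,"dz": 0,"ax": 0,"ay": 0.085,"az": 0.005,"claw": 1},{"dx": -1.5,"dy": -0.1,"dz": 0,"ax": 0.001,"ay": 0.11,"az": 0.005,"claw": 1},{"dx": -1.8,"dy": -0.1,"dz": -0.02,"ax": 0.003,"ay": 0.135,"az": 0.005,"claw": 1},{"dx": -2.06,"dy": -0.1,"dz": -0.05,"ax": 0.004,"ay": 0.153,"az": 0.005,"claw": 1}]'

```text
clock: 5.03
eef_pos: [569.9, 103.3, 167.9]
tool_rot: [-1.577, -0.705, -0.049]
force: [3.6, 2.4, -3.4]
width: 10.2
```

```bash
python3 go.py 567.7 104 165.9 -1.571 -.70 -.055; python3 snap.py scene 8 160 80 140 170 4;python3 snap.py wrist 8 100 80 300 200 2
```

```text
t 5.03 d cm [-0.22  0.07 -0.2 ] rot [ 0.0052  0.0045 -0.0017] | q [-0.13  0.58 -0.39  2.4   2.3   0.69 -1.12] F [ 3.6  2.4 -3.4] w 10.2 pos [569.9 103.3 167.9] rpy [-1.577 -0.705 -0.049]
```

View pics/s8.png

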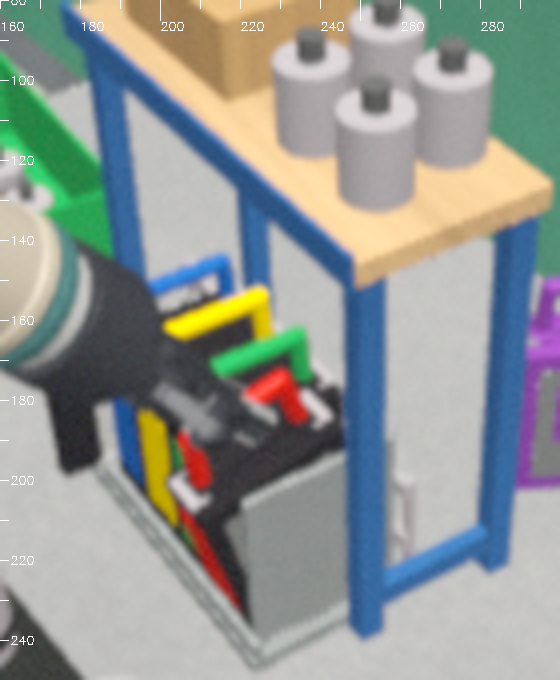

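View pics/w8.png

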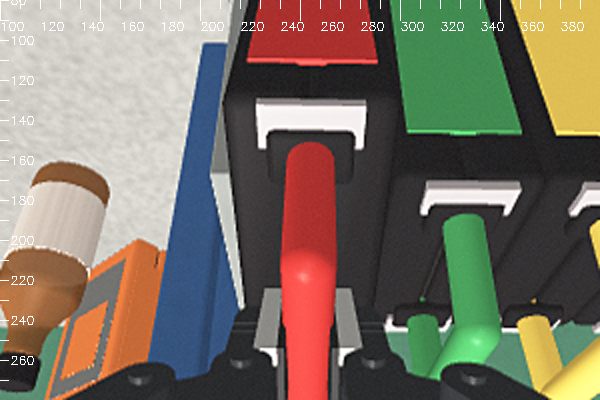

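Run:
```python
from plan import *
p=np.array(s["eef_pos"]);R0=Ro.from_euler('xyz',s["tool_rot"]); print(p,p-19*R0.apply([0,1,0]),barpos(np.radians(15)))
for deg,th in ((15,.7),(17,.68),(19,.66),(21,.64),(23,.62),(25,.6),(27,.59)):
    rpy=[-np.pi/2,-th,-.055];R=Ro.from_euler('xyz',rpy); t=barpos(np.radians(deg))+19*R.apply([0,1,0])
    print(deg,np.round((t-p)/10,2),np.round((R*R0.inv()).as_rotvec(),3))
```

```text
[569.85414412 103.27065815 168.16488594] [557.5472009  104.0058802  182.62166971] [555.41640511 104.13573034 180.45501029]
15 [-0.22  0.02 -0.22] [ 0.006  0.006 -0.002]
17 [-0.84  0.05 -0.24] [ 0.007  0.026 -0.002]
19 [-1.46  0.09 -0.27] [ 0.008  0.046 -0.002]
21 [-2.07  0.12 -0.32] [ 0.009  0.066 -0.002]
23 [-2.69  0.16 -0.39] [ 0.01   0.086 -0.002]
25 [-3.3   0.19 -0.48] [ 0.011  0.106 -0.002]
27 [-3.9   0.22 -0.58] [ 0.012  0.116 -0.002]
```

Request:
servo_tool --increments '[{"dx": -0.4,"dy": 0.02,"dz": -0.15,"ax": 0.004,"ay": 0.01,"az": 0,"claw": 1},{"dx": -0.84,"dy": 0.05,"dz": -0.24,"ax": 0.007,"ay": 0.026,"az": -0.002,"claw": 1},{"dx": -1.25,"dy": 0.07,"dz": -0.26,"ax": 0.008,"ay": 0.04,"az": -0.002,"claw": 1},{"dx": -1.65,"dy": 0.1,"dz": -0.28,"ax": 0.008,"ay": 0.053,"az": -0.002,"claw": 1},{"dx": -2.07,"dy": 0.12,"dz": -0.32,"ax": 0.009,"ay": 0.066,"az": -0.002,"claw": 1},{"dx": -2.5,"dy": 0.14,"dz": -0.37,"ax": 0.01,"ay": 0.08,"az": -0.002,"claw": 1},{"dx": -2.9,"dy": 0.17,"dz": -0.42,"ax": 0.01,"ay": 0.093,"az": -0.002,"claw": 1},{"dx": -3.3,"dy": 0.19,"dz": -0.48,"ax": 0.011,"ay": 0.106,"az": -0.002,"claw": 1}]'

```text
clock: 5.8
eef_pos: [534.0, 105.2, 161.4]
tool_rot: [-1.57, -0.593, -0.054]
force: [4.8, 0.6, -3.4]
width: 10.2
```

```bash
python3 go.py 536.9 105 163.4 -1.571 -.60 -.055; python3 snap.py scene 9 160 80 140 170 4;python3 snap.py wrist 9 100 80 300 200 2;python3 snap.py top 9 140 170 110 80 6
```

```text
t 5.8 d cm [ 0.29 -0.02  0.2 ] rot [-0.0008 -0.007  -0.0008] | q [-0.15  0.53 -0.36  2.4   2.18  0.53 -1.02] F [ 4.8  0.6 -3.4] w 10.2 pos [534.  105.2 161.4] rpy [-1.57  -0.593 -0.054]
```

View pics/s9.png

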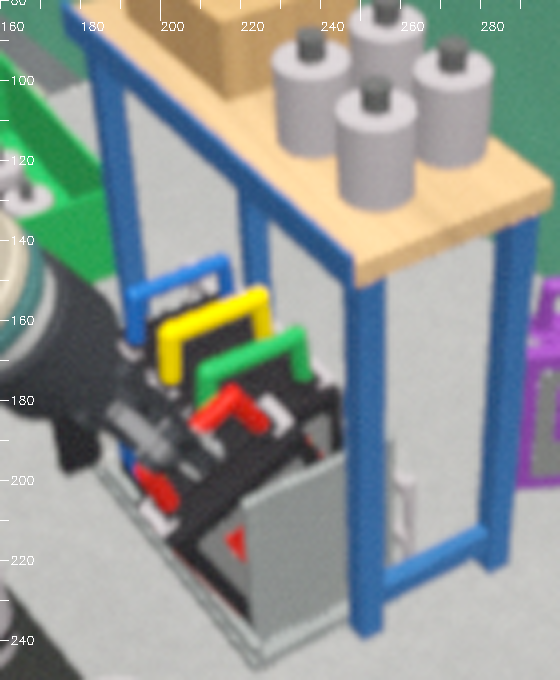

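View pics/w9.png

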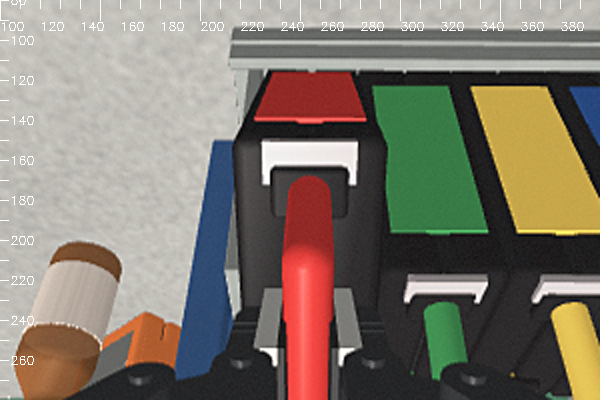

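View pics/t9.png

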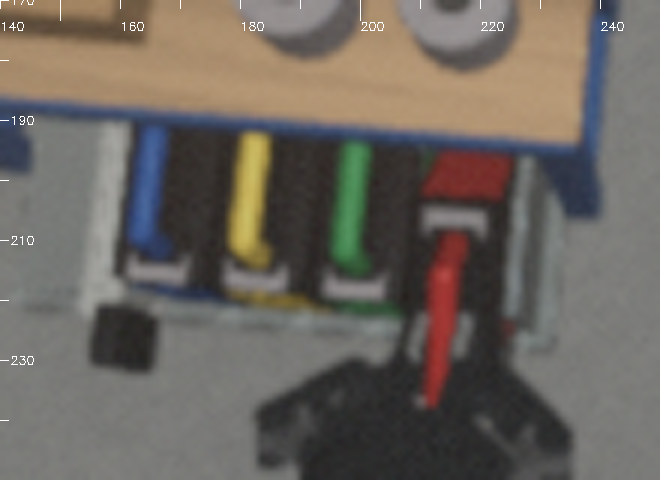

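```bash
cat > plan2.py <<'E'
from plan import *
N=np.array([506.,-287,0]);ny=.077
def trayR(th,beta,yw=ny):
    ax=np.array([np.cos(yw),np.sin(yw),0])
    return (Ro.from_rotvec(-beta*ax)*Ro.from_euler('xyz',[-np.pi/2,-th,yw]))
def tw(x,y,zz): return N+np.array([np.cos(ny)*x-np.sin(ny)*y,np.sin(ny)*x+np.cos(ny)*y,zz])
def edgebar(ye,al):  # bar position rel tray given pivot edge y and tilt al
    # own: bar is (y=-22 from edge side -> center), height 161: from pivot edge: along own y -22, own z 161
    return tw(0, ye-22*np.cos(al)+161*np.sin(al), 5+22*np.sin(al)+161*np.cos(al))
E
python3 - <<'E'
from plan2 import *
b=barpos(np.radians(26)); print(b)
for bb,th in ((b+[0,0,60],.6),(np.array([515,106,260]),.4),(np.array([510,106,300]),.25),(np.array([500,-100,310]),.25),):
    print(best(bb,[-np.pi/2,-th,-.055]))
for al,be,ye,up in ((.9,.9,-58,150),(.9,.9,-58,0),(1.2,.6,-61,0),(1.57,.1,-62,0),(1.57,0,-62,0)):
  for th in (.2,.3):
    print(al,be,th,edgebar(ye,al)+[0,0,up],best(edgebar(ye,al)+[0,0,up],trayR(th,be).as_euler('xyz')))
E
```

```text
[523.20071546 105.90938206 178.62439879]
(np.float64(0.0), 0.0, array([ 0.04,  0.42, -0.6 ,  2.33,  1.78,  0.52, -0.59]))
(np.float64(0.0), 0.0, array([ 0.47,  0.56, -1.19,  2.15,  1.21,  0.8 ,  0.03]))
(np.float64(0.0), 0.0, array([ 0.53,  0.55, -1.25,  1.98,  0.87,  0.95,  0.37]))
(np.float64(0.0), 0.0, array([ 1.03,  0.5 , -1.25,  2.  ,  0.73,  0.84,  0.94]))
0.9 0.9 0.2 [ 501.81224465 -232.72109514  272.3123969 ] (np.float64(0.0), 0.0, array([ 0.18,  0.53, -0.41,  2.23,  1.5 ,  1.1 ,  0.34]))
0.9 0.9 0.3 [ 501.81224465 -232.72109514  272.3123969 ] (np.float64(0.0), 0.0, array([ 0.14,  0.5 , -0.32,  2.32,  1.66,  1.01,  0.21]))
0.9 0.9 0.2 [ 501.81224465 -232.72109514  122.3123969 ] (np.float64(0.0), 0.0, array([ 0.  ,  0.85, -0.15,  2.31,  1.79,  1.03, -0.14]))
0.9 0.9 0.3 [ 501.81224465 -232.72109514  122.3123969 ] (np.float64(0.0), 0.0, array([-0.02,  0.87, -0.11,  2.4 ,  1.98,  1.06, -0.32]))
1.2 0.6 0.2 [ 499.76251343 -206.15383971   83.84445836] (np.float64(0.0), 0.0, array([ 0.11,  0.78, -0.16,  2.3 ,  1.87,  0.71, -0.12]))
1.2 0.6 0.3 [ 499.76251343 -206.15383971   83.84445836] (np.float64(0.0), 0.0, array([ 0.12,  0.8 , -0.15,  2.38,  2.13,  0.77, -0.36]))
1.57 0.1 0.2 [ 498.38588213 -188.3108587    27.12820162] (np.float64(0.0), 0.0, array([ 0.5 ,  0.81, -0.29,  2.19,  1.87,  0.23,  0.12]))
1.57 0.1 0.3 [ 498.38588213 -188.3108587    27.12820162] (np.float64(0.0), 0.0, array([ 0.51,  0.82, -0.26,  2.27,  2.57,  0.29, -0.55]))
1.57 0 0.2 [ 498.38588213 -188.3108587    27.12820162] (np.float64(0.0), 0.0, array([ 0.72,  0.86, -0.53,  2.15,  1.53,  0.31,  0.54]))
1.57 0 0.3 [ 498.38588213 -188.3108587    27.12820162] (np.float64(0.0), 0.0, array([ 0.68,  0.85, -0.43,  2.22,  2.28,  0.23, -0.19]))
```

Request:
servo_tool --increments '[{"dx": 0.1,"dy": 0,"dz": 0.5,"ax": 0,"ay": 0,"az": 0,"claw": 1},{"dx": 0.2,"dy": 0,"dz": 1.2,"ax": 0,"ay": 0,"az": 0,"claw": 1},{"dx": 0.2,"dy": 0,"dz": 2.2,"ax": 0,"ay": 0,"az": 0,"claw": 1},{"dx": 0.2,"dy": 0,"dz": 3.4,"ax": 0,"ay": 0,"az": 0,"claw": 1},{"dx": 0.2,"dy": 0,"dz": 4.5,"ax": 0,"ay": 0,"az": 0,"claw": 1},{"dx": 0.2,"dy": 0,"dz": 5,"ax": 0,"ay": 0,"az": 0,"claw": 1}]'

```text
clock: 6.45
eef_pos: [535.1, 105.0, 211.8]
tool_rot: [-1.57, -0.592, -0.055]
force: [0.2, 0.1, -3.6]
width: 9.8
```

```bash
python3 go.py 515 105 280 -1.571 -.30 -.055; python3 snap.py scene 10 160 80 140 170 4;python3 snap.py wrist 10 100 80 300 200 2
```

```text
t 6.45 d cm [-2.01 -0.    6.82] rot [ 0.0149  0.2921 -0.0008] | q [-0.23  0.39 -0.23  2.36  1.95  0.37 -0.78] F [ 0.2  0.1 -3.6] w 9.8 pos [535.1 105.  211.8] rpy [-1.57  -0.592 -0.055]
```

View pics/s10.png

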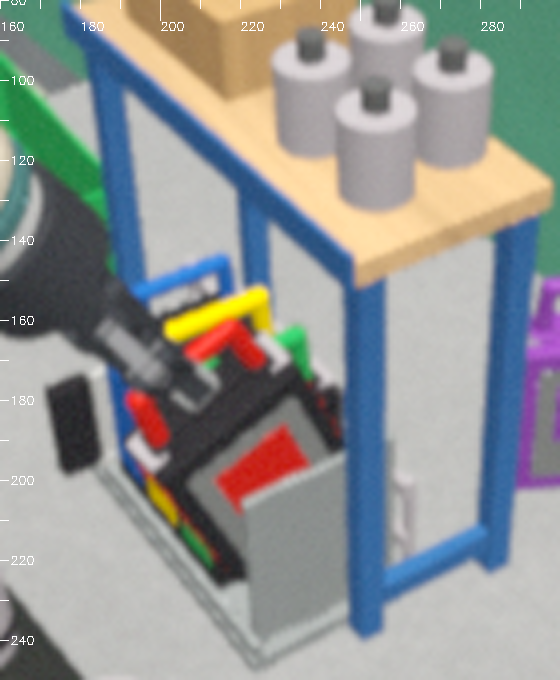

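View pics/w10.png

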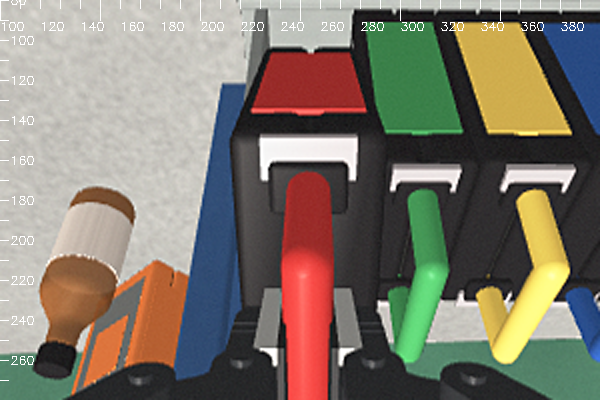

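Request:
servo_tool --increments '[{"dx": -0.7,"dy": 0,"dz": 0.7,"ax": 0.001,"ay": 0.02,"az": 0,"claw": 1},{"dx": -1.6,"dy": 0,"dz": 1.7,"ax": 0.004,"ay": 0.07,"az": 0,"claw": 1},{"dx": -2.4,"dy": 0,"dz": 3,"ax": 0.006,"ay": 0.12,"az": 0,"claw": 1},{"dx": -3,"dy": 0,"dz": 4.5,"ax": 0.009,"ay": 0.18,"az": 0,"claw": 1},{"dx": -3.4,"dy": 0,"dz": 6,"ax": 0.012,"ay": 0.24,"az": 0,"claw": 1},{"dx": -3.6,"dy": 0,"dz": 7.5,"ax": 0.015,"ay": 0.29,"az": 0,"claw": 1},{"dx": -3.6,"dy": -0.5,"dz": 9,"ax": 0.017,"ay": 0.33,"az": 0.01,"claw": 1},{"dx": -3.6,"dy": -1.5,"dz": 10,"ax": 0.019,"ay": 0.36,"az": 0.02,"claw": 1}]'

```text
clock: 7.22
eef_pos: [512.5, 84.5, 286.1]
tool_rot: [-1.621, -0.384, -0.064]
force: [1.9, -1.4, -3.0]
width: 10.0
```

```bash
python3 go.py 500 -100 330 -1.571 -.20 .077; python3 snap.py scene 11 100 60 200 190 3
```

```text
t 7.22 d cm [ -1.25 -18.45   4.39] rot [0.0464 0.1844 0.155 ] | q [-0.04  0.25 -0.38  2.12  0.61  0.55  0.61] F [ 1.9 -1.4 -3. ] w 10.0 pos [512.5  84.5 286.1] rpy [-1.621 -0.384 -0.064]
```

View pics/s11.png

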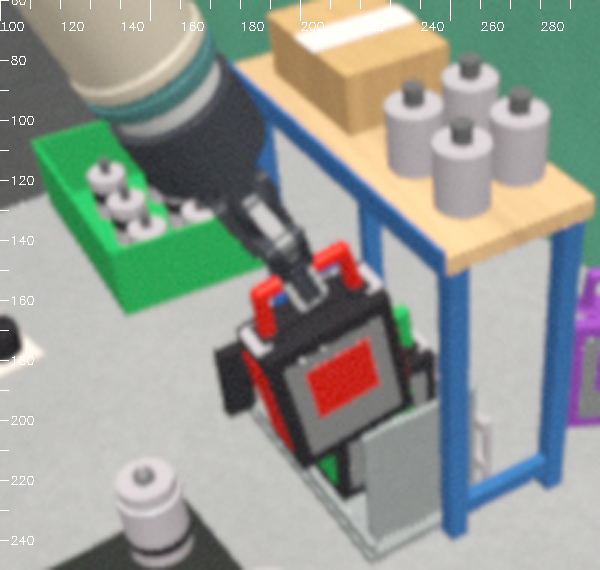

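Request:
servo_tool --increments '[{"dx": -0.2,"dy": -1.5,"dz": 0.8,"ax": 0.006,"ay": 0.025,"az": 0.02,"claw": 1},{"dx": -0.4,"dy": -4,"dz": 1.8,"ax": 0.012,"ay": 0.05,"az": 0.04,"claw": 1},{"dx": -0.6,"dy": -6.5,"dz": 2.8,"ax": 0.018,"ay": 0.075,"az": 0.06,"claw": 1},{"dx": -0.8,"dy": -9,"dz": 3.6,"ax": 0.024,"ay": 0.1,"az": 0.08,"claw": 1},{"dx": -1,"dy": -11.5,"dz": 4.2,"ax": 0.03,"ay": 0.125,"az": 0.1,"claw": 1},{"dx": -1.2,"dy": -14,"dz": 4.4,"ax": 0.036,"ay": 0.15,"az": 0.12,"claw": 1},{"dx": -1.2,"dy": -16.5,"dz": 4.4,"ax": 0.042,"ay": 0.175,"az": 0.14,"claw": 1},{"dx": -1.2,"dy": -18.5,"dz": 4.4,"ax": 0.046,"ay": 0.2,"az": 0.155,"claw": 1}]'

```text
clock: 7.93
eef_pos: [500.4, -106.7, 329.7]
tool_rot: [-1.577, -0.186, 0.07]
force: [0.1, -0.7, -3.3]
width: 10.2
```

```bash
python3 go.py 500 -210 330 -1.571 -.17 .077; python3 snap.py scene 12 150 60 250 220 3; python3 snap.py wrist 12 60 0 400 300 2
```

```text
t 7.93 d cm [ -0.04 -10.33   0.03] rot [0.0044 0.016  0.0077] | q [ 0.57  0.26 -0.49  1.9   0.13  0.83  1.67] F [ 0.1 -0.7 -3.3] w 10.2 pos [ 500.4 -106.7  329.7] rpy [-1.577 -0.186  0.07 ]
```

View pics/s12.png

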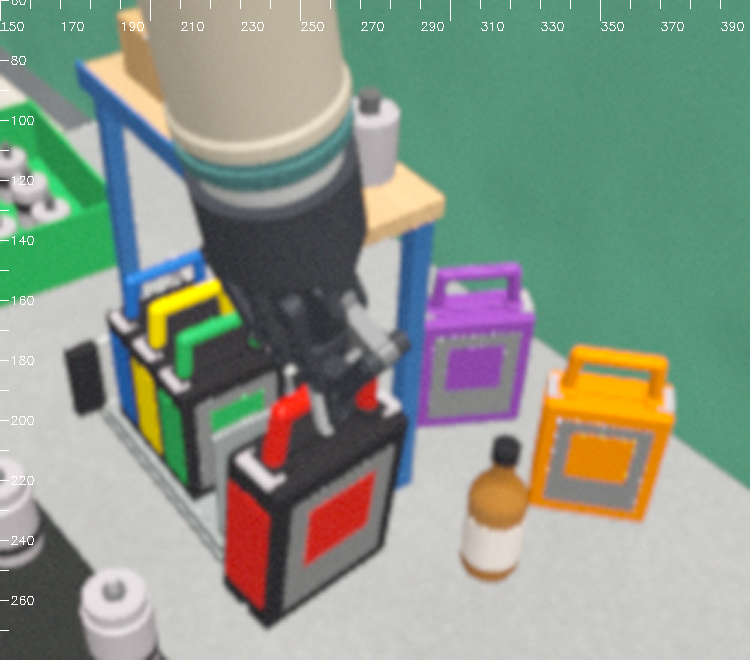

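View pics/w12.png

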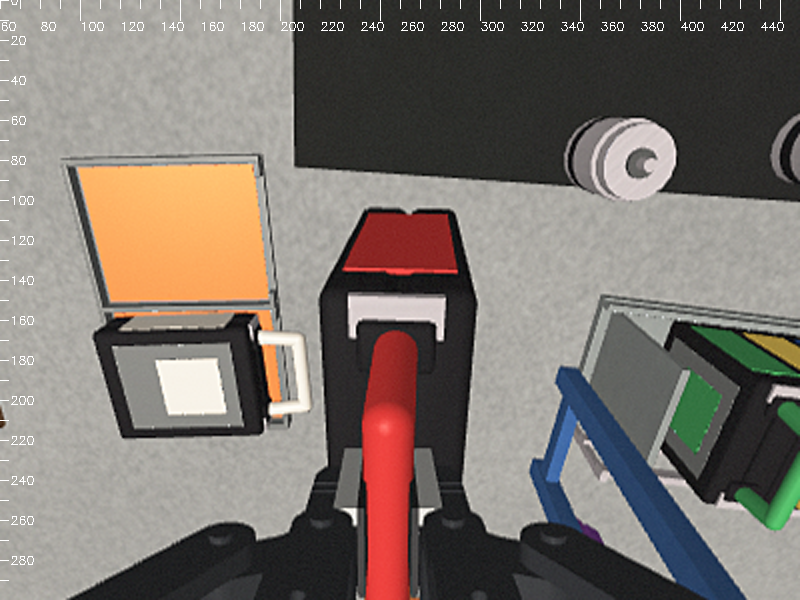

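```bash
cat > casefit.py <<'E'
from h import *
from scipy.optimize import least_squares
from scipy.spatial.transform import Rotation as Ro
def fitcase(obs,x0,kS=-.0613,kT=-.13,kW=None):
    def pk(d,X,k):
        c=np.array(d["R"])@X+np.array(d["t"]);a=c[:2]/c[2];a=a*(1+k*(a@a));return a*foc(d)+[d["cx"],d["cy"]]
    def res(v):
        R=Ro.from_rotvec(v[3:6])
        return np.concatenate([pk(d,R.apply(p)+v[:3],k)-uv for d,k,uv,p in obs])
    r=least_squares(res,x0,loss='soft_l1',x_scale=[10,10,10,.1,.1,.1]); return r.x,res(r.x).reshape(-1,2)
E
python3 - <<'E'
from casefit import *
S=load('scene12');W=load('wrist12')
o=[]
for X,p in [((268,627),(-50,-22,-62.5)),((383,545),(50,-22,-62.5)),((407,413),(50,-22,62.5)),((289,487),(-50,-22,62.5)),((226,588),(-50,22,-62.5)),((233,462),(-50,22,62.5))]:
    o.append((S,-.06,(150+X[0]/3-.5,60+X[1]/3-.5),np.array(p)))
for X,p in [((320,298),(-50,-22,62.5)),((476,300),(-50,22,62.5)),((366,210),(-50,-22,-62.5)),((457,210),(-50,22,-62.5))]:
    o.append((W,0,(60+X[0]/2-.5,X[1]/2-.5),np.array(p)))
v,r=fitcase(o,[490,-105,240,0,0,0.07]); R=Ro.from_rotvec(v[3:])
print(v[:3],R.as_euler('xyz')); print(np.round(r,1).tolist())
print("bar",R.apply([0,0,98.5])+v[:3])
import numpy as np
from cell import read_state
s=read_state();Rt=Ro.from_euler('xyz',s["tool_rot"]);g=s["eef_pos"]-19*Rt.apply([0,1,0]);print("grasp",g)
Rr=(Rt.inv()*R); print("case in tool",Rr.as_euler('xyz'), "bar in tool",Rt.inv().apply(R.apply([0,0,98.5])+v[:3]-s["eef_pos"]))
E
```

```text
[ 500.39474356 -103.48393742  252.63396294] [0.07220487 0.0335613  0.10367963]
[[2.8, 3.1], [3.1, 1.1], [4.2, -0.6], [0.0, 4.4], [0.4, 0.6], [-0.1, -3.5], [-2.0, 0.9], [2.7, -1.1], [0.8, 0.4], [2.6, -0.9]]
bar [ 504.409025   -110.21060686  350.82198392]
grasp [ 497.77612368 -109.23983854  347.93498144]
case in tool [ 1.64834836 -0.04029676  0.21947686] bar in tool [  6.97711688 -20.61416958  -1.409557  ]
```

Run:
```python
from h import *
W=load('wrist12')
crop('wrist12',80,70,140,90,5,'w12t')
pts=[unproj(W,(60+x/2-.5,y/2-.5),5) for x,y in ((78,166),(258,164),(268,300),(106,304))]
for p in pts: print(p.round(1))
m=np.mean(pts,0); print(m, np.arctan2(*( (pts[2]+pts[3]-pts[0]-pts[1])[1::-1])), [np.linalg.norm(pts[i]-pts[(i+1)%4]).round(1) for i in range(4)])
```

```text
[ 460.  -356.4    5. ]
[ 449.5 -217.9    5. ]
[ 557.3 -213.6    5. ]
[ 570.2 -352.4    5. ]
[ 509.24932799 -285.07337082    5.        ] 0.03800941032935171 [np.float64(138.9), np.float64(107.9), np.float64(139.5), np.float64(110.3)]
```

View pics/w12t.png

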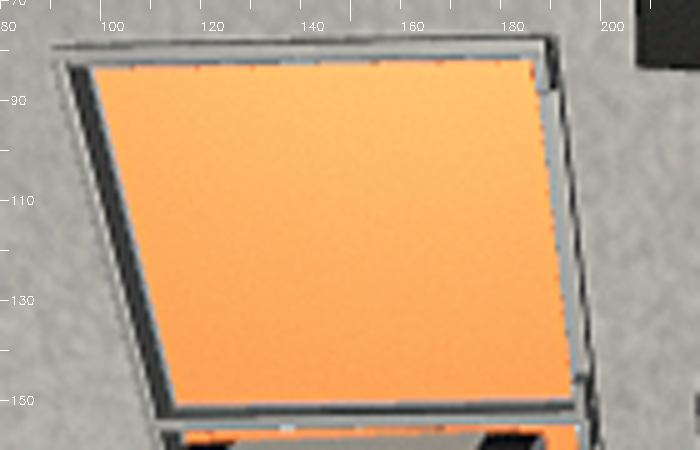

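```bash
sed -i 's/^N=.*/N=np.array([507.5,-286.5,0]);ny=.073/' plan2.py
cat > tgt.py <<'E'
from plan2 import *
import sys
def show(pos,R,off=0):
    p=np.array(s["eef_pos"]);R0=Ro.from_euler('xyz',s["tool_rot"])
    print("tcp",np.round(pos,1),"d",np.round((pos-p)/10,2),"rot",np.round((R*R0.inv()).as_rotvec(),3),best(pos,R.as_euler('xyz'),0)[:3])
def T(ye,al,be,th,up,gx):
    R=trayR(th,be); b=edgebar(ye,al)+np.array([np.cos(ny)*gx,np.sin(ny)*gx,up]); return b+19*R.apply([0,1,0]),R
if __name__=="__main__":
    a=[float(x) for x in sys.argv[1:]]; show(*T(*a)); print("t",s["clock"],"F",np.round(s["force"],1),"w",round(s["width"],1),"q",np.round(s["qpos"],2))
E
python3 tgt.py -58 .9 .9 .18 110 -4
```

```text
tcp [ 504.  -246.9  220.7] d [  0.27 -13.77 -10.86] rot [-0.892 -0.055  0.006] (np.float64(0.0), 0.0, array([ 0.32,  0.67, -0.62,  2.25,  1.55,  1.27,  0.24]))
t 8.0333 F [ 0.7  0.5 -3.4] w 9.8 q [ 0.58  0.26 -0.49  1.9   0.13  0.83  1.67]
```

Request:
servo_tool --increments '[{"dx": 0,"dy": -1,"dz": 0,"ax": -0.06,"ay": -0.004,"az": 0,"claw": 1},{"dx": 0,"dy": -3,"dz": 0,"ax": -0.15,"ay": -0.01,"az": 0,"claw": 1},{"dx": 0.1,"dy": -5,"dz": -0.5,"ax": -0.26,"ay": -0.016,"az": 0.002,"claw": 1},{"dx": 0.1,"dy": -7,"dz": -1.2,"ax": -0.37,"ay": -0.023,"az": 0.003,"claw": 1},{"dx": 0.2,"dy": -9,"dz": -2.2,"ax": -0.48,"ay": -0.03,"az": 0.003,"claw": 1},{"dx": 0.2,"dy": -11,"dz": -3.3,"ax": -0.59,"ay": -0.036,"az": 0.004,"claw": 1},{"dx": 0.2,"dy": -13,"dz": -4.5,"ax": -0.7,"ay": -0.043,"az": 0.005,"claw": 1},{"dx": 0.2,"dy": -13.8,"dz": -5.5,"ax": -0.78,"ay": -0.048,"az": 0.005,"claw": 1}]'

```text
clock: 8.7
eef_pos: [504.0, -241.1, 275.3]
tool_rot: [-2.368, -0.126, 0.212]
force: [-1.4, -1.4, -3.9]
width: 9.8
```

```bash
python3 tgt.py -58 .9 .9 .18 110 -4;python3 snap.py scene 13 200 120 250 220 3; python3 snap.py wrist 13 60 0 400 300 2
```

```text
tcp [ 504.  -246.9  220.7] d [ 0.   -0.57 -5.46] rot [-0.11  -0.009 -0.011] (np.float64(0.0), 0.0, array([ 0.24,  0.64, -0.51,  2.25,  1.55,  1.19,  0.24]))
t 8.7 F [-1.4 -1.4 -3.9] w 9.8 q [ 0.05  0.42 -0.14  2.19  1.33  0.86  0.56]
```

View pics/s13.png

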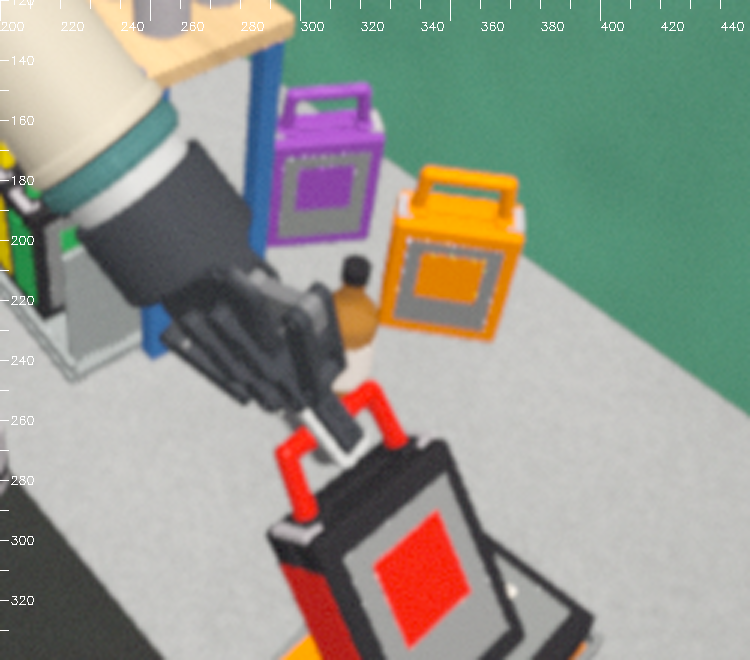

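View pics/w13.png

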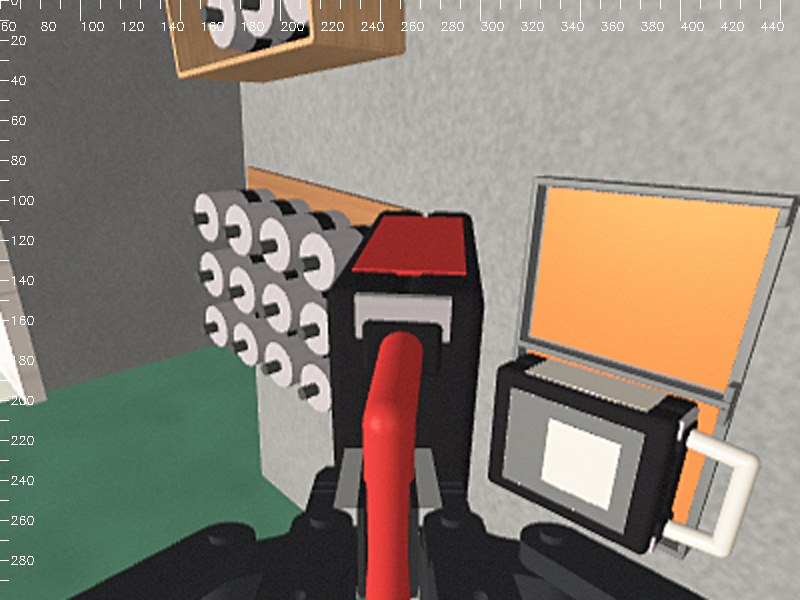

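```bash
python3 tgt.py -56 .95 1.0 .18 40 -4
```

```text
tcp [ 503.5 -240.2  146.4] d [  0.07  -0.21 -12.49] rot [-0.216 -0.029 -0.013] (np.float64(0.0), 0.0, array([ 0.13,  0.87, -0.45,  2.29,  1.66,  1.34, -0.04]))
t 8.8 F [-0.5  0.5 -3.2] w 9.7 q [ 0.05  0.42 -0.15  2.19  1.32  0.86  0.57]
```

Request:
servo_tool --increments '[{"dx": 0,"dy": 0,"dz": -1,"ax": -0.05,"ay": -0.007,"az": -0.003,"claw": 1},{"dx": 0,"dy": 0,"dz": -3,"ax": -0.11,"ay": -0.015,"az": -0.006,"claw": 1},{"dx": 0,"dy": -0.1,"dz": -5,"ax": -0.16,"ay": -0.022,"az": -0.01,"claw": 1},{"dx": 0,"dy": -0.2,"dz": -7,"ax": -0.216,"ay": -0.029,"az": -0.013,"claw": 1},{"dx": 0,"dy": -0.2,"dz": -9,"ax": -0.216,"ay": -0.029,"az": -0.013,"claw": 1},{"dx": 0,"dy": -0.2,"dz": -11,"ax": -0.216,"ay": -0.029,"az": -0.013,"claw": 1},{"dx": 0.1,"dy": -0.2,"dz": -12.5,"ax": -0.216,"ay": -0.029,"az": -0.013,"claw": 1},{"dx": 0.1,"dy": -0.2,"dz": -12.5,"ax": -0.216,"ay": -0.029,"az": -0.013,"claw": 1}]'

```text
clock: 9.47
eef_pos: [505.3, -241.7, 148.0]
tool_rot: [-2.576, -0.104, 0.221]
force: [0.3, -0.5, -3.0]
width: 10.0
```

```bash
python3 tgt.py -56 .95 1.0 .18 40 -4;python3 snap.py scene 14 240 190 220 190 3; python3 snap.py wrist 14 60 0 400 300 2; python3 snap.py top 14 290 150 120 120 5
```

```text
tcp [ 503.5 -240.2  146.4] d [-0.18  0.15 -0.15] rot [-0.004  0.006  0.004] (np.float64(0.0), 0.0, array([ 0.15,  0.88, -0.49,  2.29,  1.66,  1.37, -0.04]))
t 9.4667 F [ 0.3 -0.5 -3. ] w 10.0 q [-0.1   0.82 -0.1   2.28  1.67  1.08 -0.07]
```

View pics/s14.png

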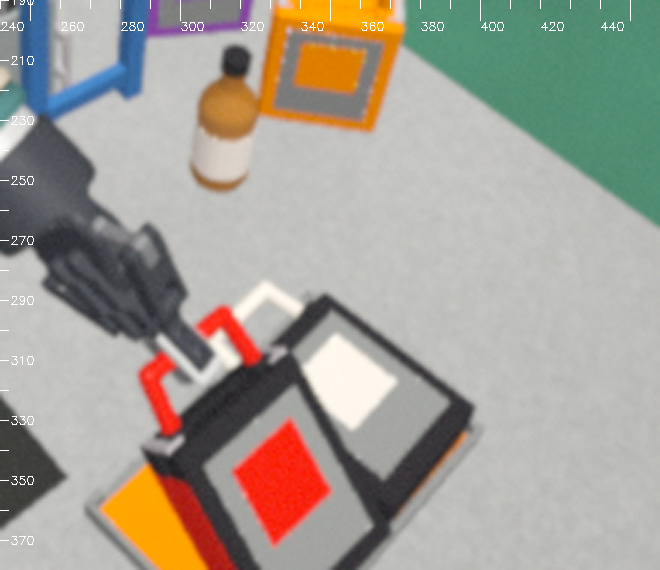

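View pics/w14.png

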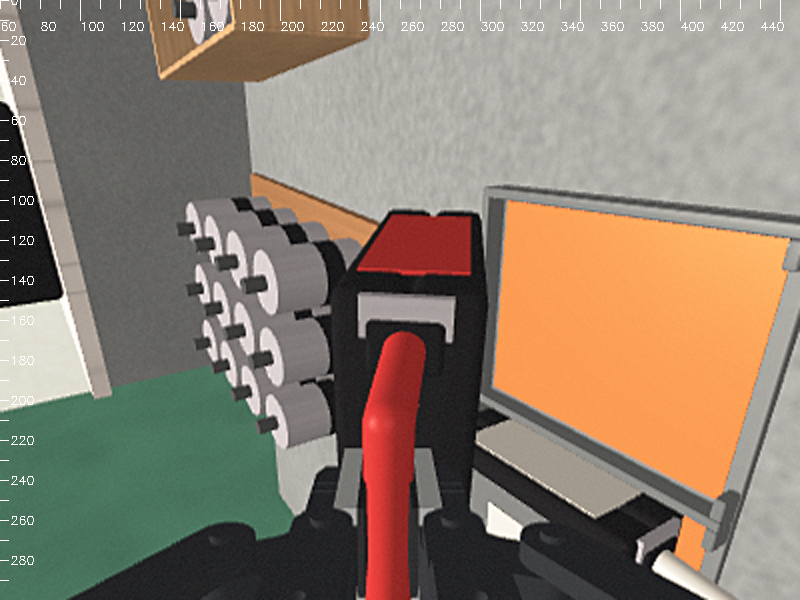

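View pics/t14.png

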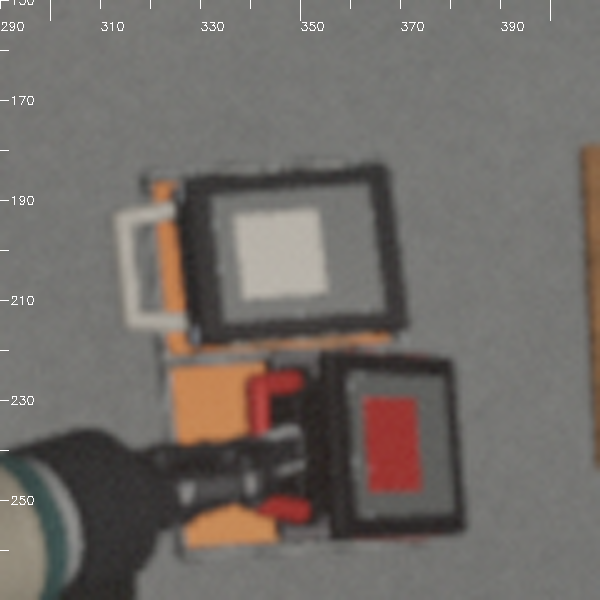

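Run:
```python
from casefit import *
from cell import read_state
s=read_state();Rt=Ro.from_euler('xyz',s["tool_rot"]);tp=s["eef_pos"]
S=load('scene14');W=load('wrist14');T=load('top14')
crop('wrist14',200,90,120,150,5,'w14b')
o=[]
for X,p in [((337,290),(-50,-22,62.5)),((488,293),(-50,22,62.5)),((386,212),(-50,-22,-62.5)),((480,212),(-50,22,-62.5)),((388,415),(-36,0,98.5))]:
    o.append((W,0,(60+X[0]/2-.5,X[1]/2-.5),np.array(p)))
for X,p in [((200,465),(-50,-22,62.5)),((297,350),(50,-22,62.5)),((388,530),(50,-22,-62.5)),((145,440),(-50,22,62.5))]:
    o.append((S,-.06,(240+X[0]/3-.5,190+X[1]/3-.5),np.array(p)))
v0=np.r_[tp+[0,-80,-60],Ro.from_euler('xyz',[-.95,0,.07]).as_rotvec()]
for oo in (o[:5],o):
    v,r=fitcase(oo,v0); R=Ro.from_rotvec(v[3:]); print(v[:3].round(1),np.round(r,1).tolist())
    ax=R.as_matrix(); print("own x",ax[:,0].round(3),"own z",ax[:,2].round(3), "alpha",np.arctan2(ax[1,2],ax[2,2]))
    print("bar in tool",Rt.inv().apply(R.apply([0,0,98.5])+v[:3]-tp).round(1))
    print("pivot edge", (R.apply([0,22,-62.5])+v[:3]).round(1), "x ends",(R.apply([-50,22,-62.5])+v[:3]).round(1),(R.apply([50,22,-62.5])+v[:3]).round(1))
    print("toolx",Rt.apply([1,0,0]).round(3))
```

```text
[ 509.4 -301.    97.3] [[-6.2, 0.9], [0.4, 1.1], [0.0, -0.3], [0.2, -0.1], [0.4, -5.2]]
own x [ 0.998  0.062 -0.02 ] own z [-0.034  0.762  0.646] alpha 0.8676931041974675
bar in tool [  4.9 -18.6   1.9]
pivot edge [ 510.3 -334.5   40.2] x ends [ 460.4 -337.6   41.2] [ 560.2 -331.4   39.2]
toolx [0.97  0.218 0.108]
[ 510.9 -305.6   92.7] [[-3.9, 1.2], [-0.6, 0.7], [1.1, -0.4], [0.3, -0.7], [1.6, -7.4], [-4.6, -3.7], [1.8, -0.2], [4.0, -1.3], [-0.3, 2.3]]
own x [ 0.998  0.061 -0.034] own z [-0.024  0.76   0.649] alpha 0.8642774769594462
bar in tool [  5.8 -11.8   2.9]
pivot edge [ 511.  -338.9   35.4] x ends [ 461.1 -342.    37.1] [ 560.8 -335.9   33.7]
toolx [0.97  0.218 0.108]
```

View pics/w14b.png

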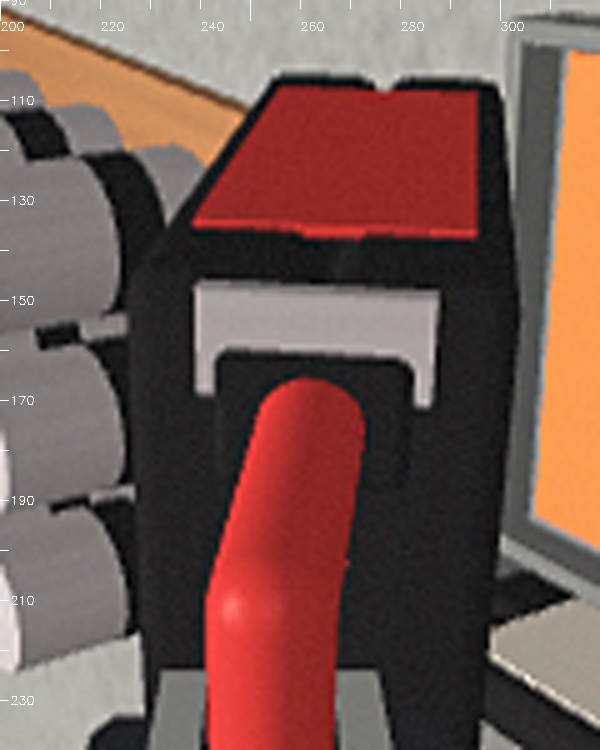

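Run:
```python
from h import *
T=load('top14')
crop('top14',315,210,75,60,10,'t14b')
```

```text
(no output)
```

View pics/t14b.png

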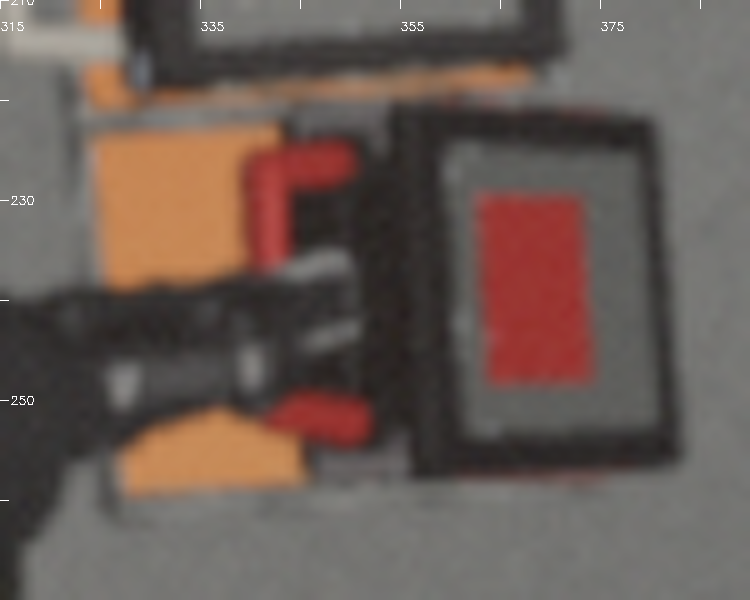

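Run:
```python
from h import *
T=load('top14');k=-.13
def un(uv,z):
    f=foc(T);a=np.array([(uv[0]-T["cx"])/f,(uv[1]-T["cy"])/f]);b=a.copy()
    for _ in range(10): b=a/(1+k*(b@b))
    return unproj(T,(b[0]*f+T["cx"],b[1]*f+T["cy"]),z)
def c(X,Y): return (315+X/10-.5,210+Y/10-.5)
for nm,X,z in [("x+z-",(652,118),71),("x-z-",(680,460),71),("x+z+",(405,105),150),("x-z+",(412,475),150),("orange -x+y",(122,495),5),("orange +x+y",(90,137),5)]:
    p=un(c(*X),z); q=p-[507.5,-286.5,0]; print(nm,p.round(1),"nodist",unproj(T,c(*X),z).round(1),"tray",(q[0]+.073*q[1]).round(1),(q[1]-.073*q[0]).round(1))
```

```text
x+z- [ 557.6 -367.3   71. ] nodist [ 559.3 -361.    71. ] tray 44.2 -84.4
x-z- [ 458.7 -373.3   71. ] nodist [ 462.9 -365.4   71. ] tray -55.1 -83.2
x+z+ [ 553.9 -271.1  150. ] nodist [ 554.9 -268.1  150. ] tray 47.5 12.0
x-z+ [ 455.7 -271.5  150. ] nodist [ 458.5 -267.4  150. ] tray -50.7 18.8
orange -x+y [ 445.9 -222.8    5. ] nodist [ 448.1 -220.5    5. ] tray -57.0 68.2
orange +x+y [ 554.4 -213.3    5. ] nodist [ 555.1 -212.     5. ] tray 52.3 69.8
```

Request:
servo_tool --increments '[{"dx": 0,"dy": 0,"dz": -0.4,"ax": 0,"ay": -0.01,"az": 0.01,"claw": 1},{"dx": 0,"dy": 0,"dz": -0.9,"ax": 0,"ay": -0.02,"az": 0.02,"claw": 1},{"dx": 0,"dy": 0,"dz": -1.4,"ax": 0,"ay": -0.025,"az": 0.02,"claw": 1},{"dx": 0,"dy": 0,"dz": -1.9,"ax": 0,"ay": -0.025,"az": 0.02,"claw": 1},{"dx": 0,"dy": 0,"dz": -2.3,"ax": 0,"ay": -0.025,"az": 0.02,"claw": 1},{"dx": 0,"dy": 0,"dz": -2.6,"ax": 0,"ay": -0.025,"az": 0.02,"claw": 1},{"dx": 0,"dy": 0,"dz": -2.8,"ax": 0,"ay": -0.025,"az": 0.02,"claw": 1},{"dx": 0,"dy": 0,"dz": -2.8,"ax": 0,"ay": -0.025,"az": 0.02,"claw": 1}]'

```text
clock: 10.28
eef_pos: [505.6, -243.1, 123.1]
tool_rot: [-2.588, -0.131, 0.242]
force: [0.2, 0.0, -3.3]
width: 10.0
```

```bash
python3 tgt.py -56 .87 1.0 .2 0 -4; python3 snap.py wrist 15 200 60 260 150 3; python3 snap.py top 15 315 210 75 60 10
```

```text
tcp [ 504.6 -249.4  115.6] d [-0.1  -0.64 -0.75] rot [0.002 0.024 0.001] (np.float64(0.0), 0.0, array([ 0.16,  0.95, -0.47,  2.31,  1.74,  1.39, -0.12]))
t 10.2833 F [ 0.2  0.  -3.3] w 10.0 q [-0.09  0.89 -0.1   2.31  1.76  1.11 -0.2 ]
```

View pics/w15.png

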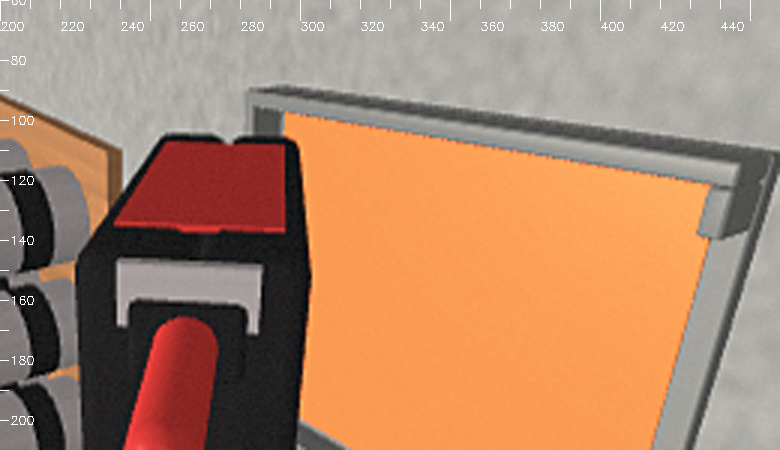

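View pics/t15.png

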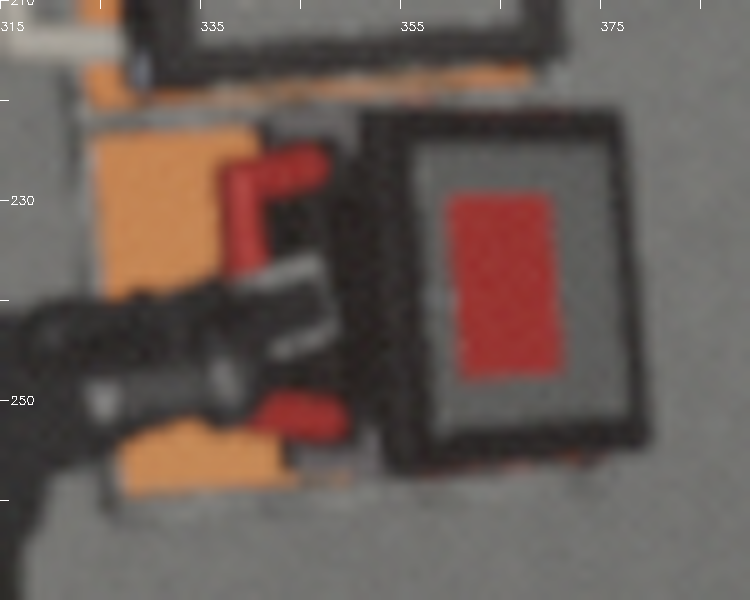

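```bash
cat > tt.py <<'E'
from h import *
def un(T,uv,z,k=-.13):
    f=foc(T);a=np.array([(uv[0]-T["cx"])/f,(uv[1]-T["cy"])/f]);b=a.copy()
    for _ in range(10): b=a/(1+k*(b@b))
    return unproj(T,(b[0]*f+T["cx"],b[1]*f+T["cy"]),z)
def tray(T,pts,x0=315,y0=210,sc=10):
    for nm,X,z in pts:
        p=un(T,(x0+X[0]/sc-.5,y0+X[1]/sc-.5),z); q=p-[507.5,-286.5,0]; print(nm,"tray",(q[0]+.073*q[1]).round(1),(q[1]-.073*q[0]).round(1))
E
python3 - <<'E'
from tt import *
tray(load('top15'),[("x+z-",(618,112),46),("x-z-",(648,447),46),("x+z+",(360,112),127),("x-z+",(390,478),127),("orange -x+y",(122,495),5),("orange +x+y",(90,137),5)])
E
```

```text
x+z- tray 48.0 -83.1
x-z- tray -51.7 -82.7
x+z+ tray 47.8 18.2
x-z+ tray -52.1 18.5
orange -x+y tray -57.0 68.2
orange +x+y tray 52.3 69.8
```

Request:
servo_tool --increments '[{"dx": 0,"dy": 0,"dz": -0.2,"ax": 0,"ay": 0,"az": 0,"claw": 1},{"dx": 0,"dy": 0,"dz": -0.4,"ax": 0,"ay": 0,"az": 0,"claw": 1},{"dx": 0,"dy": 0,"dz": -0.6,"ax": 0,"ay": 0,"az": 0,"claw": 1},{"dx": 0,"dy": 0,"dz": -0.7,"ax": 0,"ay": 0,"az": 0,"claw": 1},{"dx": 0,"dy": 0,"dz": -0.7,"ax": 0,"ay": 0,"az": 0,"claw": 1}]'

```text
clock: 10.8
eef_pos: [505.5, -243.1, 116.2]
tool_rot: [-2.588, -0.131, 0.242]
force: [-0.1, 0.3, -3.0]
width: 9.8
```

```bash
python3 tgt.py -56 .87 1.0 .2 0 -4
```

```text
tcp [ 504.6 -249.4  115.6] d [-0.09 -0.63 -0.06] rot [0.003 0.024 0.   ] (np.float64(0.0), 0.0, array([ 0.16,  0.95, -0.47,  2.31,  1.74,  1.4 , -0.12]))
t 10.8 F [-0.1  0.3 -3. ] w 9.8 q [-0.09  0.91 -0.1   2.31  1.77  1.12 -0.22]
```

```bash
cat > wp.py <<'E'
from tgt import *
p=np.array(s["eef_pos"]);R0=Ro.from_euler('xyz',s["tool_rot"])
def wps(L,th=.2,gx=-3.):
    for ye,al,be,up in L:
        pos,R=T(ye,al,be,th,up,gx); print((ye,al,be),"d",np.round((pos-p)/10,2),"rot",np.round((R*R0.inv()).as_rotvec(),3))
E
python3 - <<'E'
from wp import *
wps([(-50,.87,1.0,0),(-51,.92,.96,0),(-52,.97,.92,0),(-53,1.02,.86,0),(-54,1.07,.80,0),(-55,1.12,.74,0),(-55.5,1.17,.68,0),(-56,1.2,.62,0)])
E
```

```text
(-50, 0.87, 1.0) d [-0.04 -0.02 -0.06] rot [0.003 0.024 0.   ]
(-51, 0.92, 0.96) d [-0.07  0.5  -0.68] rot [0.042 0.027 0.001]
(-52, 0.97, 0.92) d [-0.11  1.01 -1.33] rot [0.082 0.03  0.001]
(-53, 1.02, 0.86) d [-0.15  1.51 -2.03] rot [0.142 0.035 0.002]
(-54, 1.07, 0.8) d [-0.18  1.98 -2.76] rot [0.202 0.039 0.003]
(-55, 1.12, 0.74) d [-0.21  2.43 -3.5 ] rot [0.262 0.043 0.004]
(-55.5, 1.17, 0.68) d [-0.25  2.89 -4.26] rot [0.322 0.047 0.004]
(-56, 1.2, 0.62) d [-0.27  3.17 -4.75] rot [0.382 0.052 0.005]
```

Request:
servo_tool --increments '[{"dx": 0,"dy": 0.2,"dz": -0.3,"ax": 0.015,"ay": 0,"az": 0,"claw": 1},{"dx": -0.07,"dy": 0.5,"dz": -0.68,"ax": 0.042,"ay": 0.003,"az": 0.001,"claw": 1},{"dx": -0.11,"dy": 1.0,"dz": -1.33,"ax": 0.082,"ay": 0.006,"az": 0.001,"claw": 1},{"dx": -0.15,"dy": 1.5,"dz": -2.03,"ax": 0.142,"ay": 0.011,"az": 0.002,"claw": 1},{"dx": -0.18,"dy": 1.98,"dz": -2.76,"ax": 0.202,"ay": 0.015,"az": 0.003,"claw": 1},{"dx": -0.21,"dy": 2.43,"dz": -3.5,"ax": 0.262,"ay": 0.02,"az": 0.004,"claw": 1},{"dx": -0.21,"dy": 2.43,"dz": -3.5,"ax": 0.262,"ay": 0.02,"az": 0.004,"claw": 1}]'

```text
clock: 11.38
eef_pos: [504.1, -220.0, 83.3]
tool_rot: [-2.326, -0.174, 0.206]
force: [1.0, 1.4, 2.2]
width: 9.9
```

```bash
python3 tgt.py -55 1.12 .74 .2 0 -3; python3 snap.py wrist 16 150 60 260 200 3; python3 snap.py top 16 315 210 75 60 10;  python3 snap.py scene 16 240 230 200 154 4
```

```text
tcp [ 503.3 -218.8   81.2] d [-0.08  0.11 -0.21] rot [-0.001  0.027  0.004] (np.float64(0.0), 0.0, array([ 0.26,  0.88, -0.52,  2.3 ,  1.77,  1.14, -0.07]))
t 11.3833 F [1.  1.4 2.2] w 9.9 q [ 0.04  0.83 -0.18  2.31  1.83  0.89 -0.19]
```

View pics/w16.png

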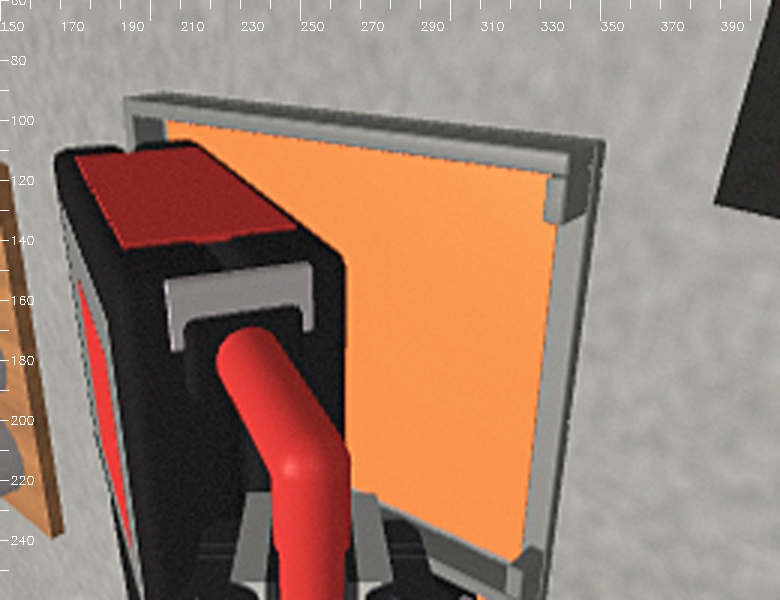

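View pics/t16.png

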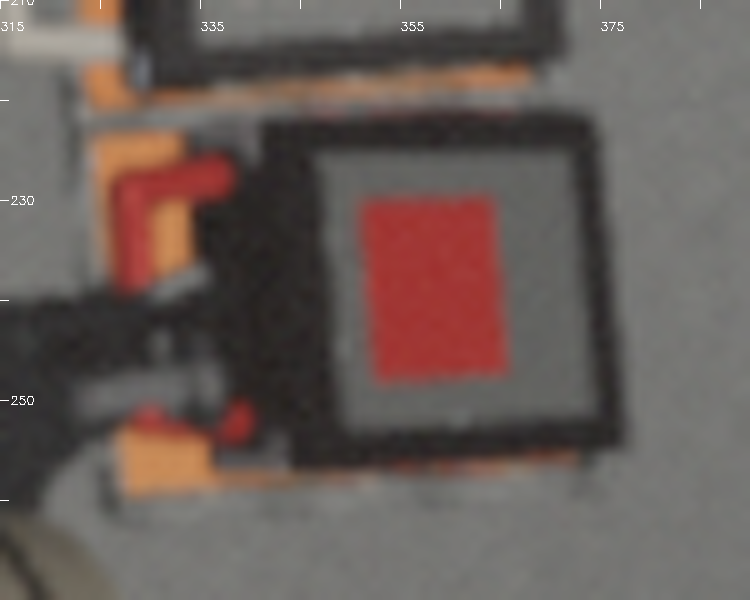

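View pics/s16.png

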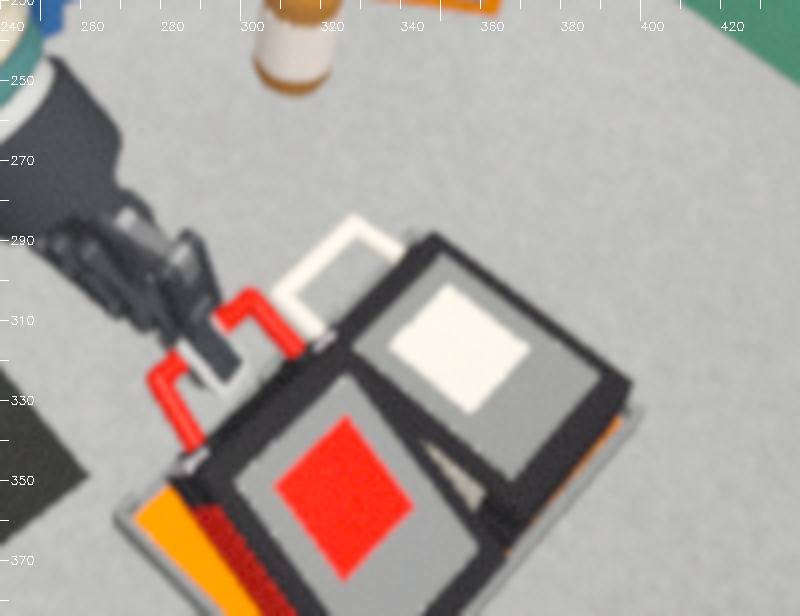

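Run:
```python
from tt import *
tray(load('top16'),[("x+z-",(597,112),44),("x-z-",(624,445),44),("x+z+",(265,125),100),("x-z+",(292,468),100)])
from wp import *
wps([(-55,1.12,.74,0),(-56,1.17,.67,0),(-57,1.24,.58,0),(-57.5,1.31,.48,0),(-58,1.38,.38,0),(-58,1.45,.28,0),(-58,1.5,.2,0),(-58,1.54,.14,0),(-58,1.571,.1,0)])
```

```text
x+z- tray 48.5 -77.3
x-z- tray -50.7 -76.1
x+z+ tray 47.3 38.4
x-z+ tray -48.6 38.7
(-55, 1.12, 0.74) d [-0.05  0.05 -0.12] rot [0.002 0.025 0.003]
(-56, 1.17, 0.67) d [-0.08  0.48 -0.89] rot [0.072 0.03  0.004]
(-57, 1.24, 0.58) d [-0.13  1.06 -1.98] rot [0.161 0.036 0.005]
(-57.5, 1.31, 0.48) d [-0.17  1.65 -3.11] rot [0.261 0.043 0.006]
(-58, 1.38, 0.38) d [-0.21  2.17 -4.25] rot [0.361 0.05  0.007]
(-58, 1.45, 0.28) d [-0.24  2.67 -5.4 ] rot [0.461 0.057 0.009]
(-58, 1.5, 0.2) d [-0.27  3.   -6.23] rot [0.541 0.063 0.01 ]
(-58, 1.54, 0.14) d [-0.28  3.23 -6.89] rot [0.6   0.067 0.01 ]
(-58, 1.571, 0.1) d [-0.3   3.38 -7.39] rot [0.64  0.07  0.011]
```

Request:
servo_tool --increments '[{"dx": -0.02,"dy": 0.2,"dz": -0.45,"ax": 0.036,"ay": 0.002,"az": 0.001,"claw": 1},{"dx": -0.04,"dy": 0.42,"dz": -0.89,"ax": 0.072,"ay": 0.005,"az": 0.001,"claw": 1},{"dx": -0.06,"dy": 0.7,"dz": -1.43,"ax": 0.116,"ay": 0.008,"az": 0.002,"claw": 1},{"dx": -0.08,"dy": 0.96,"dz": -1.98,"ax": 0.161,"ay": 0.011,"az": 0.002,"claw": 1},{"dx": -0.11,"dy": 1.22,"dz": -2.55,"ax": 0.211,"ay": 0.015,"az": 0.003,"claw": 1},{"dx": -0.13,"dy": 1.5,"dz": -3.11,"ax": 0.261,"ay": 0.018,"az": 0.003,"claw": 1},{"dx": -0.15,"dy": 1.75,"dz": -3.7,"ax": 0.311,"ay": 0.022,"az": 0.004,"claw": 1},{"dx": -0.17,"dy": 2.0,"dz": -4.25,"ax": 0.361,"ay": 0.025,"az": 0.004,"claw": 1}]'

```text
clock: 12.2
eef_pos: [501.8, -197.7, 38.6]
tool_rot: [-1.957, -0.208, 0.143]
force: [1.6, -1.7, 0.1]
width: 10.2
```

```bash
python3 tgt.py -59.5 1.38 .38 .2 0 -3; python3 snap.py wrist 17 150 60 260 200 3; python3 snap.py top 17 315 210 75 60 10;python3 - <<'E'
from wp import *
wps([(-59.5,1.38,.38,0),(-60,1.45,.28,0),(-60,1.5,.2,0),(-60,1.54,.14,0),(-60,1.571,.1,0)])
E
```

```text
tcp [ 501.9 -199.2   39.8] d [ 0.01 -0.14  0.13] rot [-0.004  0.022  0.005] (np.float64(0.0), 0.0, array([ 0.48,  0.83, -0.54,  2.26,  1.82,  0.73,  0.06]))
t 12.2 F [ 1.6 -1.7  0.1] w 10.2 q [ 0.29  0.78 -0.26  2.28  1.96  0.54 -0.13]
(-59.5, 1.38, 0.38) d [0.11 0.12 0.13] rot [-0.001  0.022  0.011]
(-60, 1.45, 0.28) d [ 0.08  0.57 -1.02] rot [0.098 0.028 0.012]
(-60, 1.5, 0.2) d [ 0.06  0.9  -1.84] rot [0.178 0.034 0.013]
(-60, 1.54, 0.14) d [ 0.04  1.13 -2.5 ] rot [0.238 0.038 0.013]
(-60, 1.571, 0.1) d [ 0.03  1.28 -3.01] rot [0.278 0.04  0.014]
```

View pics/w17.png

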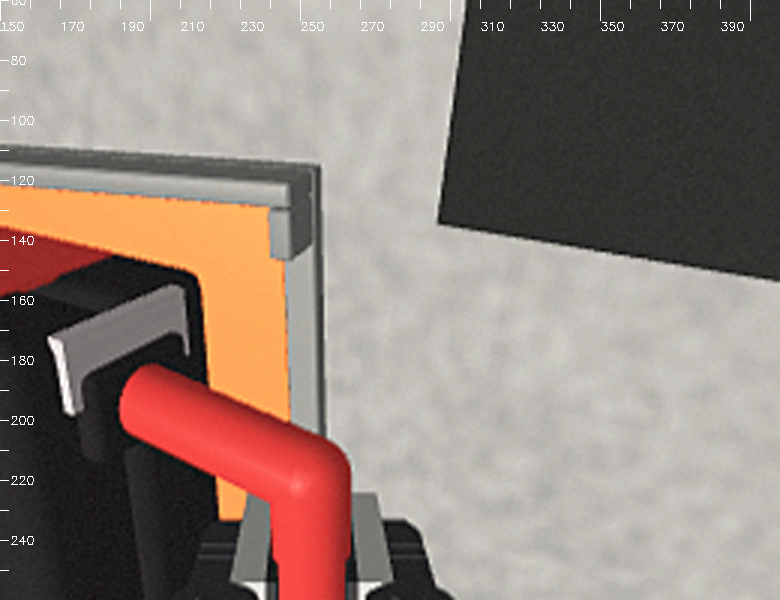

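View pics/t17.png

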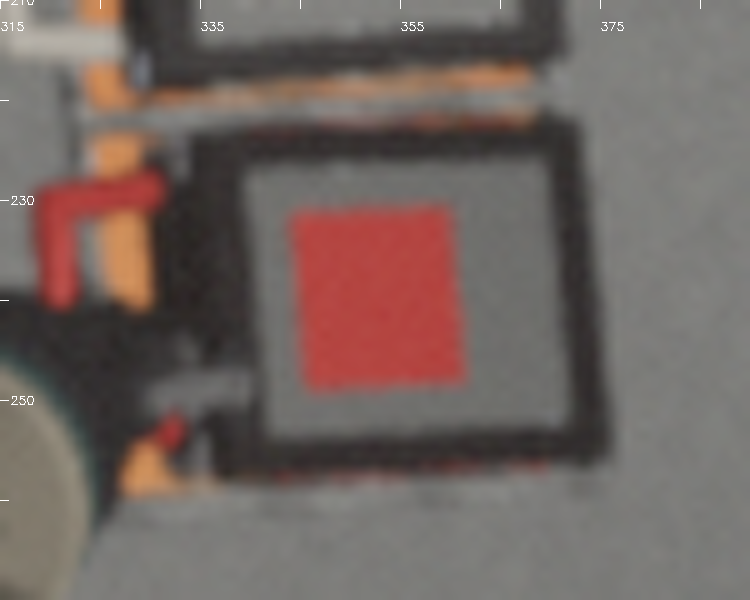

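Run:
```python
from tt import *
tray(load('top17'),[("x+z-",(578,125),48),("x-z-",(608,457),48),("x+z+",(195,137),72),("x-z+",(222,477),72),("or",(122,495),5),("or2",(90,137),5)])
```

```text
x+z- tray 44.8 -69.6
x-z- tray -53.7 -69.5
x+z+ tray 46.7 52.3
x-z+ tray -50.9 52.3
or tray -57.0 68.2
or2 tray 52.3 69.8
```

Request:
servo_tool --increments '[{"dx": 0.02,"dy": 0.35,"dz": -0.5,"ax": 0.05,"ay": 0.004,"az": 0,"claw": 1},{"dx": 0.04,"dy": 0.62,"dz": -1.02,"ax": 0.1,"ay": 0.007,"az": 0,"claw": 1},{"dx": 0.06,"dy": 0.8,"dz": -1.45,"ax": 0.14,"ay": 0.01,"az": 0,"claw": 1},{"dx": 0.08,"dy": 0.96,"dz": -1.84,"ax": 0.178,"ay": 0.012,"az": 0,"claw": 1},{"dx": 0.08,"dy": 1.1,"dz": -2.2,"ax": 0.21,"ay": 0.014,"az": 0,"claw": 1},{"dx": 0.08,"dy": 1.2,"dz": -2.5,"ax": 0.24,"ay": 0.016,"az": 0,"claw": 1},{"dx": 0.08,"dy": 1.28,"dz": -2.75,"ax": 0.26,"ay": 0.018,"az": 0,"claw": 1},{"dx": 0.08,"dy": 1.28,"dz": -2.75,"ax": 0.26,"ay": 0.018,"az": 0,"claw": 1}]'

```text
clock: 12.97
eef_pos: [501.5, -186.6, 10.5]
tool_rot: [-1.693, -0.218, 0.082]
force: [0.3, 0.1, -2.1]
width: 9.9
```

```bash
python3 tgt.py -60 1.571 .1 .2 0 -3; python3 snap.py wrist 18 150 60 260 200 3; python3 snap.py top 18 315 210 75 60 10;python3 snap.py scene 18 240 230 200 154 4
```

```text
tcp [ 501.  -187.6    8.4] d [-0.05 -0.1  -0.21] rot [0.018 0.02  0.015] (np.float64(0.0), 0.0, array([ 0.63,  0.85, -0.51,  2.19,  1.76,  0.39,  0.26]))
t 12.9667 F [ 0.3  0.1 -2.1] w 9.9 q [ 0.49  0.81 -0.3   2.21  1.97  0.27 -0.02]
```

View pics/w18.png

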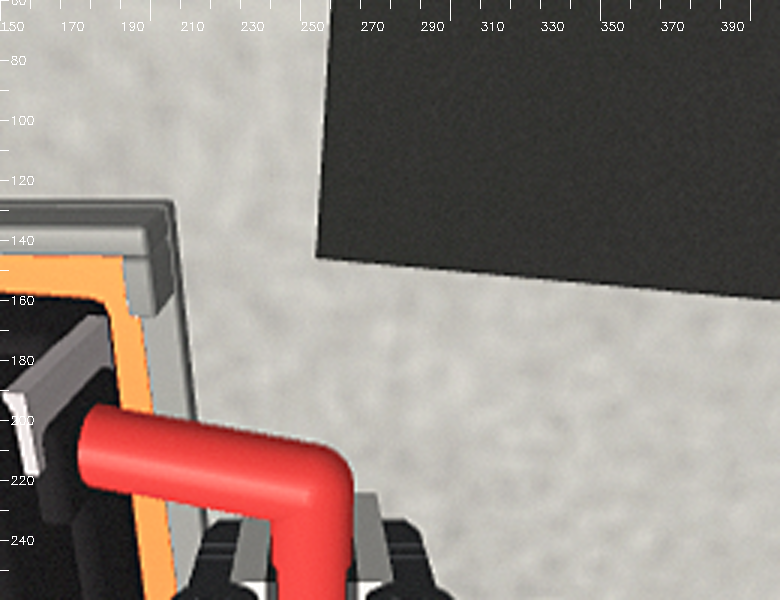

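View pics/t18.png

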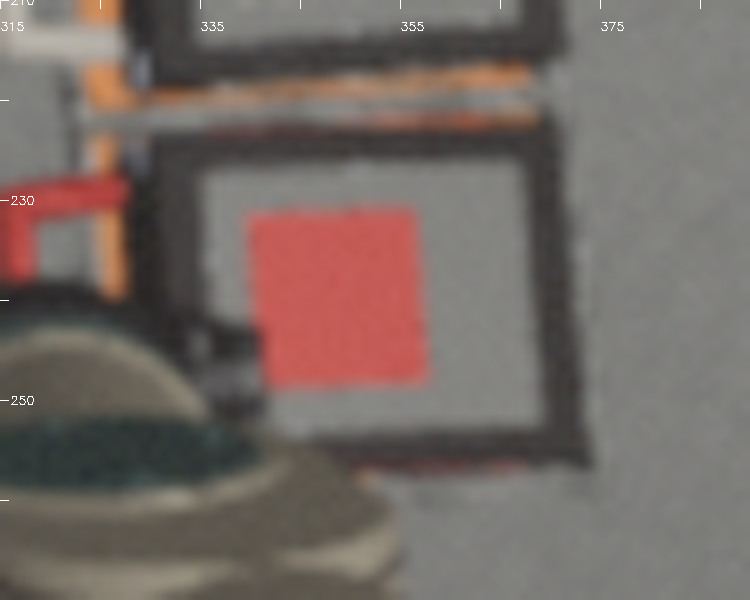

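View pics/s18.png

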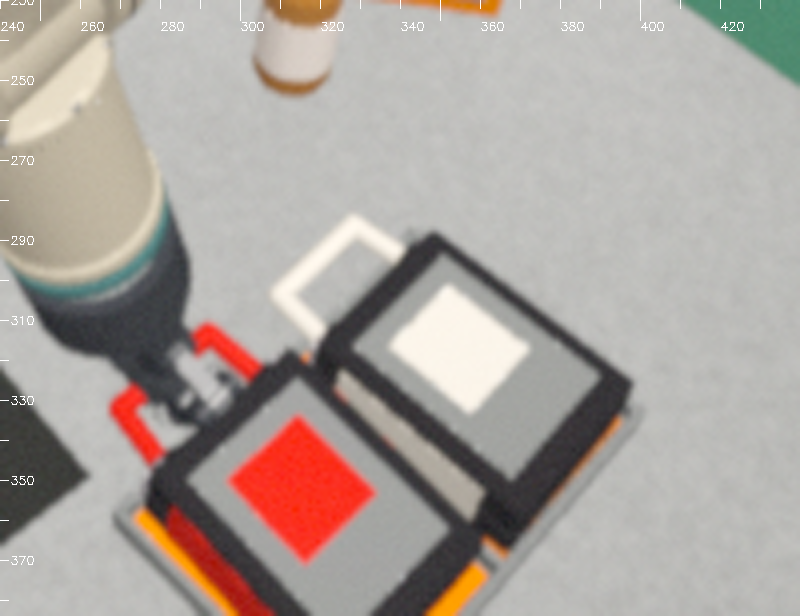

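Request:
servo_tool --increments '[{"dx": 0,"dy": 0.05,"dz": -0.1,"ax": 0.01,"ay": 0,"az": 0,"claw": 1},{"dx": 0,"dy": 0.05,"dz": -0.2,"ax": 0.018,"ay": 0,"az": 0,"claw": 1},{"dx": 0,"dy": 0.05,"dz": -0.25,"ax": 0.018,"ay": 0,"az": 0,"claw": 1},{"dx": 0,"dy": 0.05,"dz": -0.25,"ax": 0.018,"ay": 0,"az": 0,"claw": 1}]'

```text
clock: 13.45
eef_pos: [502.5, -185.1, 9.0]
tool_rot: [-1.674, -0.221, 0.08]
force: [0.5, 1.4, 0.2]
width: 10.0
```

```bash
python3 tgt.py -60 1.571 .1 .2 0 -3
```

```text
tcp [ 501.  -187.6    8.4] d [-0.15 -0.25 -0.05] rot [-0.001  0.022  0.013] (np.float64(0.0), 0.0, array([ 0.64,  0.86, -0.52,  2.19,  1.75,  0.4 ,  0.26]))
t 13.45 F [0.5 1.4 0.2] w 10.0 q [ 0.51  0.81 -0.32  2.21  1.96  0.27  0.01]
```

Force is now about zero, so the case carries its own weight on the floor. Open gently.

Request:
servo_tool --increments '[{"dx": 0,"dy": 0,"dz": 0,"ax": 0,"ay": 0,"az": 0,"claw": 0.75},{"dx": 0,"dy": 0,"dz": 0,"ax": 0,"ay": 0,"az": 0,"claw": 0.6},{"dx": 0,"dy": 0,"dz": 0,"ax": 0,"ay": 0,"az": 0,"claw": 0.5},{"dx": 0,"dy": 0,"dz": 0,"ax": 0,"ay": 0,"az": 0,"claw": 0.4},{"dx": 0,"dy": 0,"dz": 0,"ax": 0,"ay": 0,"az": 0,"claw": 0.4}]'

```text
clock: 13.87
eef_pos: [502.7, -185.8, 9.1]
tool_rot: [-1.675, -0.222, 0.08]
force: [0.2, 0.6, 0.1]
width: 25.8
```

```bash
python3 tgt.py -60 1.571 .1 .2 0 -3;python3 snap.py wrist 19 100 60 260 200 3;python3 snap.py scene 19 240 230 200 154 4; python3 snap.py top 19 315 210 75 60 10
```

```text
tcp [ 501.  -187.6    8.4] d [-0.17 -0.17 -0.07] rot [0.    0.023 0.014] (np.float64(0.0), 0.0, array([ 0.64,  0.86, -0.52,  2.19,  1.75,  0.4 ,  0.26]))
t 13.8667 F [0.2 0.6 0.1] w 25.8 q [ 0.51  0.81 -0.32  2.21  1.96  0.27  0.01]
```

View pics/w19.png

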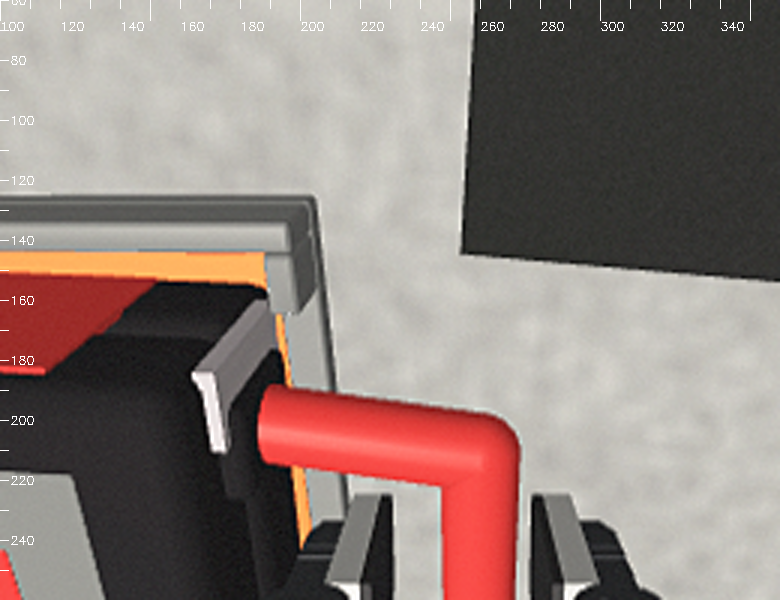

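View pics/s19.png

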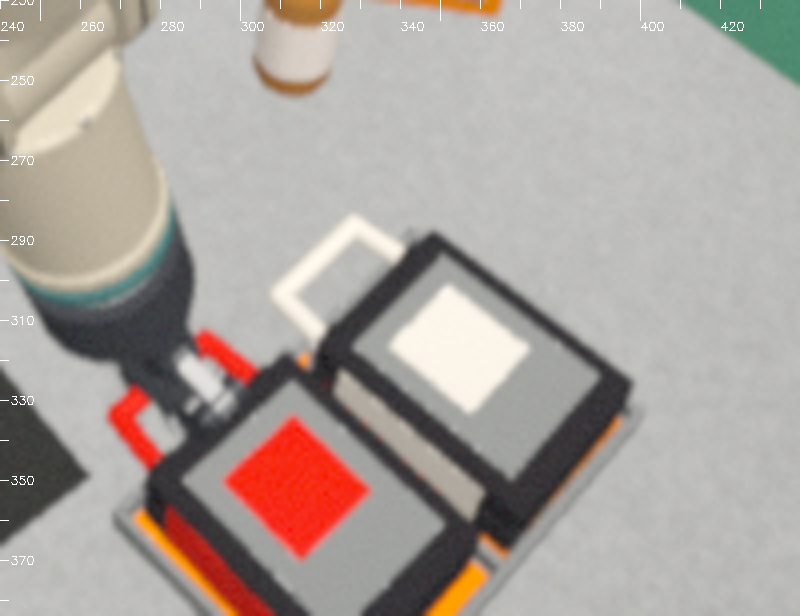

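Run:
```python
from tt import *
crop('top19',315,210,75,60,10,'t19')
```

```text
(no output)
```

View pics/t19.png

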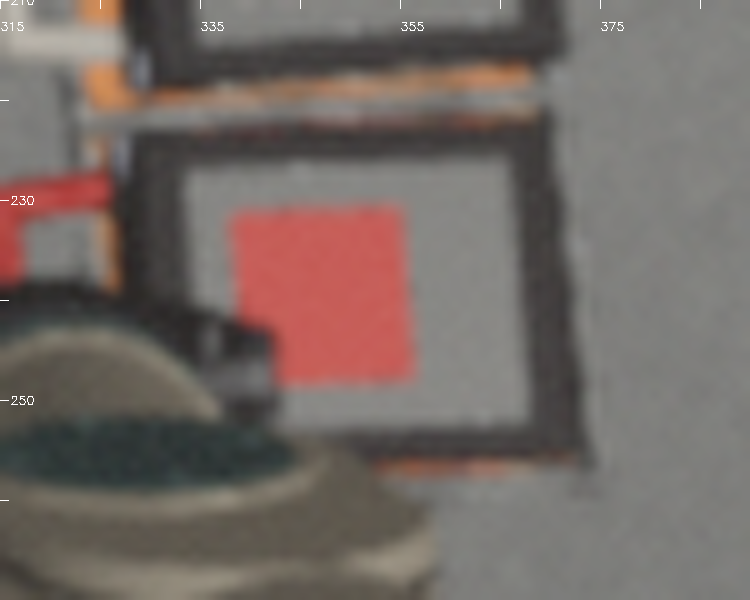

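Run:
```python
from tt import *
tray(load('top19'),[("x+z-",(551,115),49),("x-z-",(585,458),49),("x+z+",(133,135),49),("or2",(90,137),5)])
```

```text
x+z- tray 48.2 -61.3
x-z- tray -53.5 -62.2
x+z+ tray 49.6 65.6
or2 tray 52.3 69.8
```

Request:
servo_tool --increments '[{"dx": -0.1,"dy": 0.05,"dz": 0.6,"ax": 0,"ay": 0,"az": 0,"claw": 0.4},{"dx": -0.4,"dy": 0.15,"dz": 1.8,"ax": 0,"ay": 0,"az": 0,"claw": 0.4},{"dx": -0.8,"dy": 0.3,"dz": 3.4,"ax": 0,"ay": 0,"az": 0,"claw": 0.4},{"dx": -1.2,"dy": 0.5,"dz": 5.5,"ax": 0,"ay": 0,"az": 0,"claw": 0.4},{"dx": -1.6,"dy": 0.8,"dz": 8,"ax": 0,"ay": 0,"az": 0,"claw": 0.5},{"dx": -2,"dy": 1,"dz": 11,"ax": 0,"ay": 0,"az": 0,"claw": 0.6},{"dx": -2.4,"dy": 1.2,"dz": 14,"ax": 0,"ay": 0,"az": 0,"claw": 0.8},{"dx": -2.8,"dy": 2,"dz": 17,"ax": 0,"ay": 0,"az": 0,"claw": 1}]'

```text
clock: 14.68
eef_pos: [473.3, -165.7, 180.0]
tool_rot: [-1.674, -0.219, 0.079]
force: [1.1, -0.3, -0.1]
width: 0.1
```

```bash
python3 go.py 480 -160 180 -1.571 0 0;python3 snap.py wrist 20 0 0 400 300 2;python3 snap.py scene 20 160 80 260 220 3; python3 snap.py top 20 140 150 260 130 3
```

```text
t 14.68 d cm [ 0.67  0.57 -0.  ] rot [ 0.0937  0.2224 -0.0678] | q [ 0.76  0.48 -0.69  2.19  0.85  0.47  1.05] F [ 1.1 -0.3 -0.1] w 0.1 pos [ 473.3 -165.7  180. ] rpy [-1.674 -0.219  0.079]
```

View pics/w20.png

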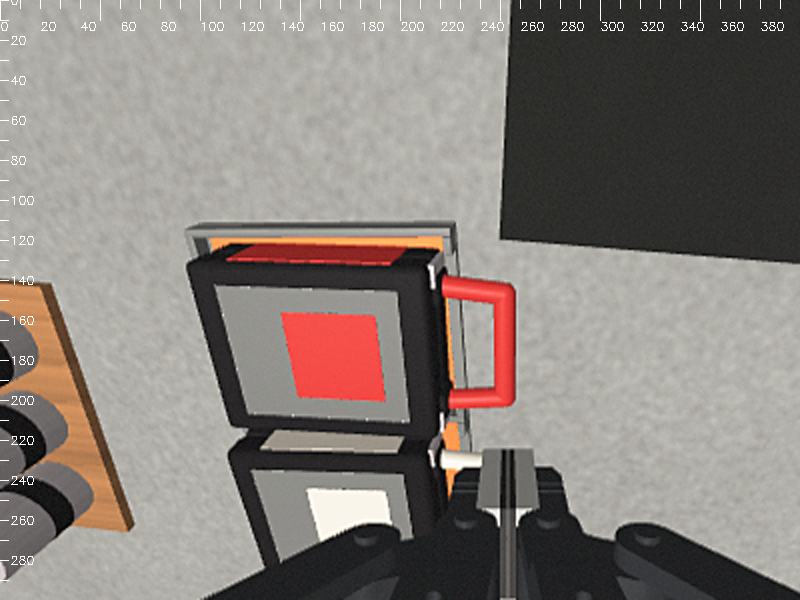

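View pics/s20.png

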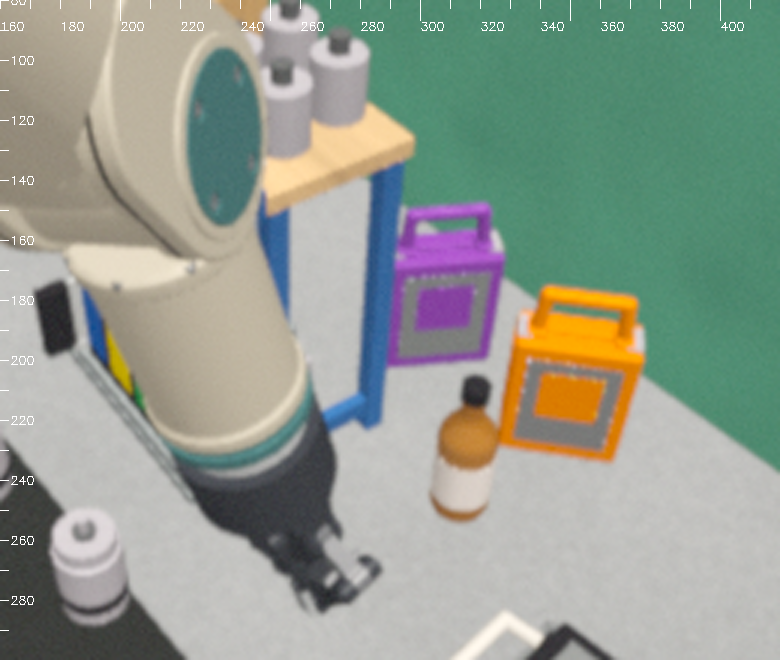

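View pics/t20.png

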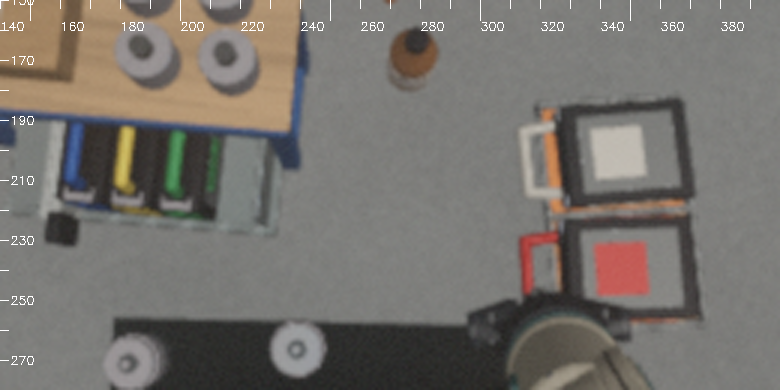

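Run:
```python
from tt import *
T=load('top0');S=load('scene0');W=load('wrist2')
crop('wrist2',320,50,80,80,8,'w2b')
q=[550.5,171.5,-.0541]
def rk(p): d=p[:2]-q[:2]; ca,sa=np.cos(q[2]),np.sin(q[2]); return np.round([ca*d[0]+sa*d[1],-sa*d[0]+ca*d[1],p[2]],1)
c=lambda X,Y:(140+X/7-.5,180+Y/7-.5)
for X in ((110,288),(105,352),(186,292),(182,362)): print(X,[rk(un(T,c(*X),z)) for z in (102,27)])
c2=lambda X,Y:(160+X/5-.5,140+Y/5-.5)
for X,z in (((57,182),102),((105,167),102),((112,170),102),((78,295),27),((128,283),27)): print(X,rk(un(S,c2(*X),z,-.06)))
```

```text
(110, 288) [array([-12.6, 105.7, 102. ]), array([ -8.6, 127. ,  27. ])]
(105, 352) [array([-38.3, 104.8, 102. ]), array([-36.2, 126. ,  27. ])]
(186, 292) [array([-11.6,  74.6, 102. ]), array([-7.6, 93.6, 27. ])]
(182, 362) [array([-39.6,  73.1, 102. ]), array([-37.6,  92. ,  27. ])]
(57, 182) [-36.  101.8 102. ]
(105, 167) [-10.1  98.1 102. ]
(112, 170) [ -8.2  93.9 102. ]
(78, 295) [-38.6  95.3  27. ]
(128, 283) [-12.   88.1  27. ]
```

View pics/w2b.png

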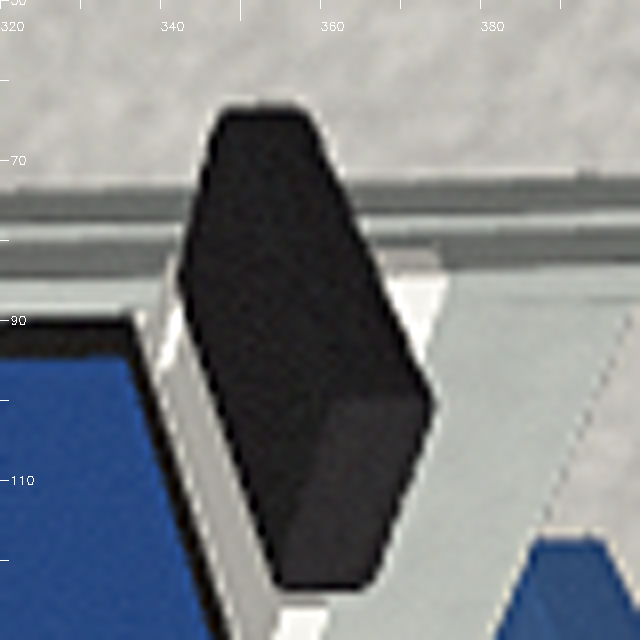

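```bash
cat > bk.py <<'E'
from ik import *
from cell import read_state
s=read_state();p=np.array(s["eef_pos"]);R0=Ro.from_euler('xyz',s["tool_rot"])
q=[550.5,171.5,-.0541];ca,sa=np.cos(q[2]),np.sin(q[2])
def rw(x,y,zz): return np.array([q[0]+ca*x-sa*y,q[1]+sa*x+ca*y,zz])
def go(x,y,zz,th):
    R=Ro.from_euler('xyz',[-np.pi/2,-th,-.054]); t=rw(x,y,zz); out=[]
    for j3 in (-.7,-.3,0,.3): 
        g=np.array(s["qpos"]);g[2]=j3;out.append(ik(t,R.as_euler('xyz'),g))
    b=min(out,key=lambda o:o[1]+100*o[2]); print("tcp",t.round(1),"d",np.round((t-p)/10,2),"rot",np.round((R*R0.inv()).as_rotvec(),3),b[1].round(1),b[2].round(3),b[0].round(2))
E
python3 - <<'E'
from bk import *
for a in ((-90,-60,260,.25),(-90,140,260,.25),(-24,140,120,.25),(-24,140,48,.25),(-24,125,48,.25),(-24,70,48,.25)): go(*a)
E
```

```text
Traceback (most recent call last):
  File "bk.py", line 10, in go
    b=min(out,key=lambda o:o[1]+100*o[2]); print("tcp",t.round(1),"d",np.round((t-p)/10,2),"rot",np.round((R*R0.inv()).as_rotvec(),3),b[1].round(1),b[2].round(3),b[0].round(2))
                                                                                                                                                    ^^^^^^^^^^
AttributeError: 'float' object has no attribute 'round'
```

```bash
sed -i 's/b\[1\].round(1),b\[2\].round(3)/round(float(b[1]),1),round(float(b[2]),3)/' bk.py
python3 - <<'E'
from bk import *
for a in ((-90,-60,260,.25),(-90,140,260,.25),(-24,140,120,.25),(-24,140,48,.25),(-24,125,48,.25),(-24,70,48,.25)): go(*a)
E
```

```text
tcp [457.4 116.5 260. ] d [-1.83 28.22  7.85] rot [ 0.103 -0.023 -0.109] 0.0 0.0 [-0.04  0.26 -0.42  2.14  0.42  0.57  0.75]
tcp [468.2 316.2 260. ] d [-0.75 48.19  7.85] rot [ 0.103 -0.023 -0.109] 0.0 0.0 [-0.49  0.42 -0.36  1.9   0.5   0.75  0.36]
tcp [534.1 312.6 120. ] d [ 5.84 47.83 -6.15] rot [ 0.103 -0.023 -0.109] 0.0 0.0 [-0.58  0.66 -0.12  1.92  0.58  0.45  0.33]
tcp [534.1 312.6  48. ] d [  5.84  47.83 -13.35] rot [ 0.103 -0.023 -0.109] 0.0 0.0 [-0.69  0.77  0.05  1.96  0.54  0.25  0.34]
tcp [533.3 297.6  48. ] d [  5.76  46.33 -13.35] rot [ 0.103 -0.023 -0.109] 0.0 0.0 [-0.68  0.77  0.05  1.99  0.56  0.23  0.34]
tcp [530.3 242.7  48. ] d [  5.46  40.84 -13.35] rot [ 0.103 -0.023 -0.109] 0.0 0.0 [-0.18  0.82 -0.59  2.05  1.37  0.57 -0.31]
```

Run:
```python
from bk import *
for th in (.0,.1):
  for a in ((-90,140,260),(-24,140,120),(-24,140,50),(-24,125,50),(-24,100,50),(-24,70,50)): go(*a,th)
```

```text
tcp [468.2 316.2 260. ] d [-0.75 48.19  7.85] rot [ 0.102  0.227 -0.122] 0.0 0.0 [-0.35  0.51 -0.44  1.71  0.25  0.98  0.63]
tcp [534.1 312.6 120. ] d [ 5.84 47.83 -6.15] rot [ 0.102  0.227 -0.122] 0.0 0.0 [-0.35  0.74 -0.36  1.71  0.36  0.76  0.63]
tcp [534.1 312.6  50. ] d [  5.84  47.83 -13.15] rot [ 0.102  0.227 -0.122] 0.0 0.0 [-0.38  0.84 -0.32  1.75  0.41  0.63  0.58]
tcp [533.3 297.6  50. ] d [  5.76  46.33 -13.15] rot [ 0.102  0.227 -0.122] 0.0 0.0 [-0.36  0.83 -0.32  1.77  0.42  0.61  0.59]
tcp [531.9 272.7  50. ] d [  5.63  43.84 -13.15] rot [ 0.102  0.227 -0.122] 0.0 0.0 [-0.32  0.82 -0.32  1.81  0.43  0.59  0.61]
tcp [530.3 242.7  50. ] d [  5.46  40.84 -13.15] rot [ 0.102  0.227 -0.122] 0.0 0.0 [-0.27  0.8  -0.32  1.85  0.44  0.56  0.64]
tcp [468.2 316.2 260. ] d [-0.75 48.19  7.85] rot [ 0.103  0.127 -0.117] 0.0 0.0 [-0.4   0.47 -0.42  1.78  0.33  0.88  0.54]
tcp [534.1 312.6 120. ] d [ 5.84 47.83 -6.15] rot [ 0.103  0.127 -0.117] 0.0 0.0 [-0.42  0.7  -0.3   1.79  0.44  0.64  0.52]
tcp [534.1 312.6  50. ] d [  5.84  47.83 -13.15] rot [ 0.103  0.127 -0.117] 0.0 0.0 [-0.47  0.8  -0.22  1.83  0.49  0.49  0.47]
tcp [533.3 297.6  50. ] d [  5.76  46.33 -13.15] rot [ 0.103  0.127 -0.117] 0.0 0.0 [-0.45  0.79 -0.22  1.86  0.49  0.47  0.48]
tcp [531.9 272.7  50. ] d [  5.63  43.84 -13.15] rot [ 0.103  0.127 -0.117] 0.0 0.0 [-0.41  0.78 -0.22  1.9   0.51  0.44  0.5 ]
tcp [530.3 242.7  50. ] d [  5.46  40.84 -13.15] rot [ 0.103  0.127 -0.117] 0.0 0.0 [-0.37  0.77 -0.21  1.94  0.52  0.41  0.53]
```

Request:
servo_tool --increments '[{"dx": -0.1,"dy": 1,"dz": 1.5,"ax": 0.005,"ay": 0.01,"az": -0.01,"claw": 1},{"dx": -0.2,"dy": 3,"dz": 3,"ax": 0.01,"ay": 0.015,"az": -0.02,"claw": 1},{"dx": -0.4,"dy": 6,"dz": 4.5,"ax": 0.02,"ay": 0.03,"az": -0.03,"claw": 1},{"dx": -0.5,"dy": 9.5,"dz": 6,"ax": 0.03,"ay": 0.04,"az": -0.04,"claw": 1},{"dx": -0.7,"dy": 13,"dz": 7,"ax": 0.04,"ay": 0.05,"az": -0.05,"claw": 1},{"dx": -0.7,"dy": 16.5,"dz": 8,"ax": 0.05,"ay": 0.06,"az": -0.06,"claw": 1},{"dx": -0.7,"dy": 20,"dz": 8,"ax": 0.06,"ay": 0.07,"az": -0.07,"claw": 1},{"dx": -0.7,"dy": 23.5,"dz": 8,"ax": 0.07,"ay": 0.08,"az": -0.08,"claw": 1}]'

```text
clock: 15.5
eef_pos: [467.4, 70.1, 258.6]
tool_rot: [-1.601, -0.143, -0.015]
force: [0.9, 0.2, 0.5]
width: 0.2
```

Run:
```python
from bk import *
print(p.round(1),np.round(s["qpos"],2),s["clock"])
go(-90,145,250,.1);go(-24,145,120,.1)
```

```text
[467.4  70.1 258.6] [ 0.4   0.38 -0.88  2.06  0.55  0.79  0.75] 15.5
tcp [468.5 321.2 250. ] d [ 0.11 25.1  -0.86] rot [ 0.032  0.042 -0.035] 0.0 0.0 [-0.47  0.47 -0.32  1.79  0.29  0.85  0.58]
tcp [534.4 317.6 120. ] d [  6.7   24.74 -13.86] rot [ 0.032  0.042 -0.035] 0.0 0.0 [-0.46  0.7  -0.24  1.79  0.38  0.63  0.57]
```

Request:
servo_tool --increments '[{"dx": 0,"dy": 3.4,"dz": 0,"ax": 0.005,"ay": 0.005,"az": -0.005,"claw": 1},{"dx": 0,"dy": 6.8,"dz": 0,"ax": 0.01,"ay": 0.01,"az": -0.01,"claw": 1},{"dx": 0,"dy": 10.2,"dz": 0,"ax": 0.015,"ay": 0.015,"az": -0.015,"claw": 1},{"dx": 0,"dy": 13.6,"dz": 0,"ax": 0.02,"ay": 0.02,"az": -0.02,"claw": 1},{"dx": 0.2,"dy": 17,"dz": -0.3,"ax": 0.025,"ay": 0.03,"az": -0.025,"claw": 1},{"dx": 0.6,"dy": 20.3,"dz": -0.8,"ax": 0.03,"ay": 0.04,"az": -0.03,"claw": 1},{"dx": 1.5,"dy": 23,"dz": -2,"ax": 0.032,"ay": 0.042,"az": -0.035,"claw": 1},{"dx": 3,"dy": 24.8,"dz": -4,"ax": 0.032,"ay": 0.042,"az": -0.035,"claw": 1}]'

```text
clock: 16.17
eef_pos: [497.1, 321.6, 218.7]
tool_rot: [-1.568, -0.102, -0.049]
force: [0.7, -0.1, 0.6]
width: -0.2
```

```bash
python3 - <<'E'
from bk import *
print(p.round(1),np.round(s["qpos"],2),s["clock"])
go(-24,145,120,.1);go(-24,145,52,.1)
E
python3 snap.py top 21 120 160 130 100 6; python3 snap.py wrist 21 60 0 400 300 2
```

```text
[497.1 321.6 218.7] [-0.17  0.62 -0.78  1.77  0.64  0.93  0.3 ] 16.1667
tcp [534.4 317.6 120. ] d [ 3.73 -0.4  -9.87] rot [-0.003  0.002 -0.006] 0.0 0.0 [-0.31  0.74 -0.5   1.78  0.63  0.71  0.35]
tcp [534.4 317.6  52. ] d [  3.73  -0.4  -16.67] rot [-0.003  0.002 -0.006] 0.0 0.0 [-0.44  0.8  -0.27  1.82  0.54  0.52  0.42]
```

View pics/t21.png

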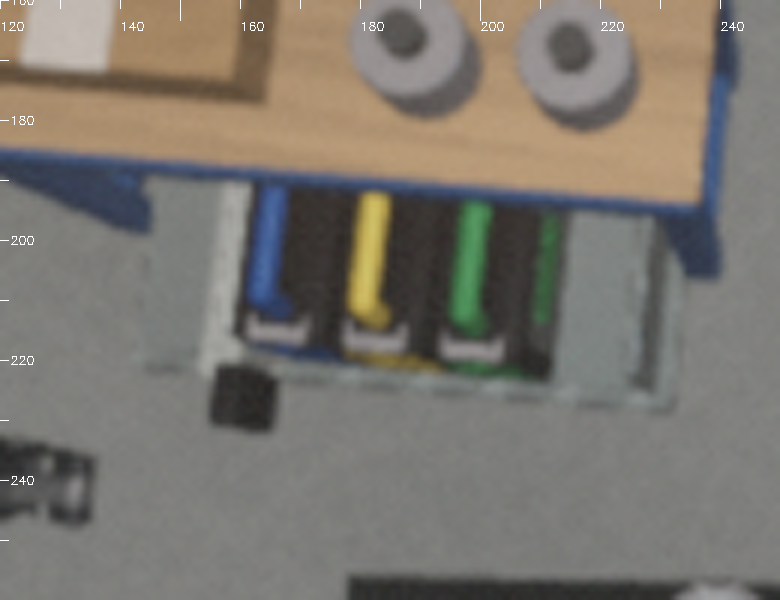

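View pics/w21.png

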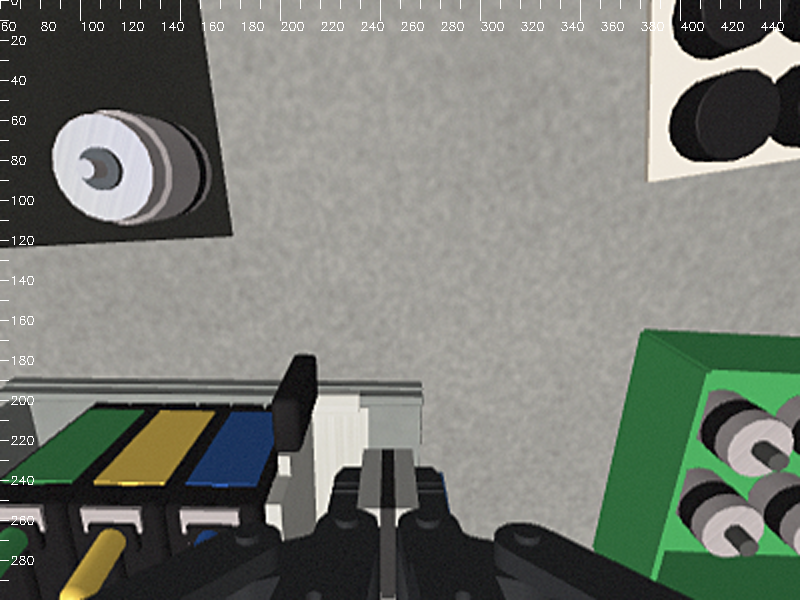

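Request:
servo_tool --increments '[{"dx": 0.8,"dy": 0,"dz": -2.5,"ax": 0,"ay": 0,"az": 0,"claw": 1},{"dx": 1.6,"dy": -0.1,"dz": -5,"ax": 0,"ay": 0,"az": 0,"claw": 1},{"dx": 2.4,"dy": -0.2,"dz": -7.5,"ax": 0,"ay": 0,"az": -0.003,"claw": 1},{"dx": 3.2,"dy": -0.3,"dz": -10,"ax": 0,"ay": 0,"az": -0.005,"claw": 1},{"dx": 3.7,"dy": -0.4,"dz": -12.5,"ax": 0,"ay": 0,"az": -0.006,"claw": 1},{"dx": 3.7,"dy": -0.4,"dz": -14.5,"ax": 0,"ay": 0,"az": -0.006,"claw": 1},{"dx": 3.7,"dy": -0.4,"dz": -16,"ax": 0,"ay": 0,"az": -0.006,"claw": 1},{"dx": 3.7,"dy": -0.4,"dz": -16.6,"ax": 0,"ay": 0,"az": -0.006,"claw": 1}]'

```text
clock: 16.93
eef_pos: [533.2, 311.1, 50.0]
tool_rot: [-1.574, -0.097, -0.058]
force: [-1.5, 1.5, 4.8]
width: 0.2
```

```bash
python3 - <<'E'
from bk import *
print(p.round(1),np.round(s["qpos"],2),s["clock"])
go(-24,125,52,.1);go(-24,80,52,.1)
E
python3 snap.py scene 22 120 80 180 170 4; python3 snap.py wrist 22 160 100 200 200 3
```

```text
[533.2 311.1  50. ] [-0.25  0.86 -0.59  1.81  0.88  0.68  0.14] 16.9333
tcp [533.3 297.6  52. ] d [ 0.01 -1.35  0.2 ] rot [ 0.003 -0.003  0.005] 0.0 0.0 [-0.21  0.86 -0.62  1.84  0.93  0.67  0.11]
tcp [530.9 252.7  52. ] d [-0.23 -5.84  0.2 ] rot [ 0.003 -0.003  0.005] 0.0 0.0 [-0.22  0.81 -0.48  1.91  0.84  0.55  0.23]
```

View pics/s22.png

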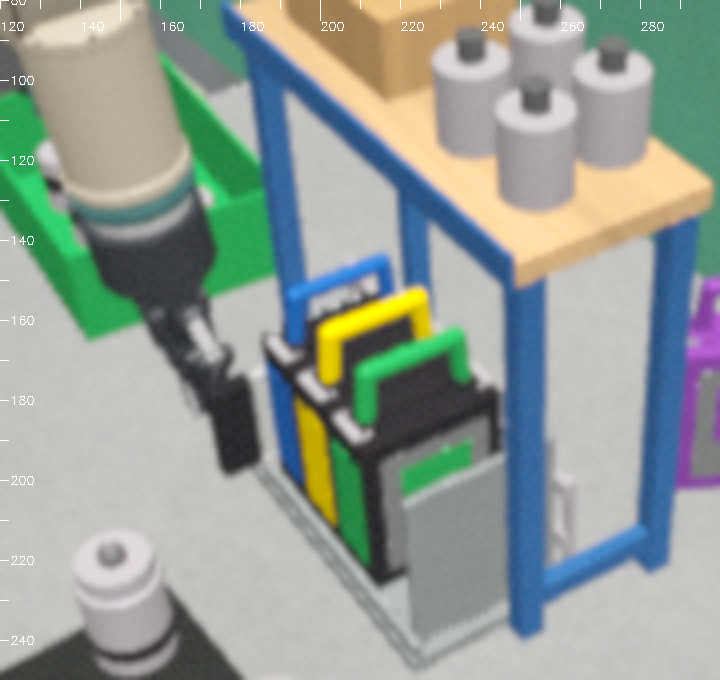

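View pics/w22.png

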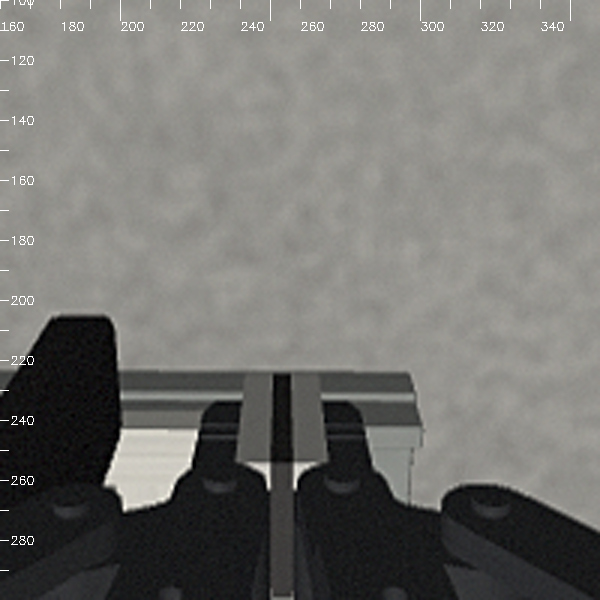

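Request:
servo_tool --increments '[{"dx": 0,"dy": 0,"dz": 1,"ax": 0,"ay": 0,"az": 0.003,"claw": 1},{"dx": 0,"dy": -0.1,"dz": 2.3,"ax": 0,"ay": 0,"az": 0.005,"claw": 1},{"dx": 0,"dy": -0.3,"dz": 2.3,"ax": 0,"ay": 0,"az": 0.005,"claw": 1},{"dx": 0,"dy": -0.3,"dz": 2.3,"ax": 0,"ay": 0,"az": 0.005,"claw": 1}]'

```text
clock: 17.37
eef_pos: [535.9, 310.4, 78.4]
tool_rot: [-1.568, -0.104, -0.054]
force: [-0.7, 0.1, -0.4]
width: 0.1
```

```bash
python3 - <<'E'
from bk import *
print(p.round(1),np.round(s["qpos"],2),s["clock"],s["force"].round(1),s["tool_rot"].round(3))
E
python3 snap.py wrist 23 160 100 200 200 3
```

```text
[535.9 310.4  78.4] [-0.22  0.83 -0.62  1.81  0.84  0.71  0.18] 17.3667 [-0.7  0.1 -0.4] [-1.568 -0.104 -0.054]
```

View pics/w23.png

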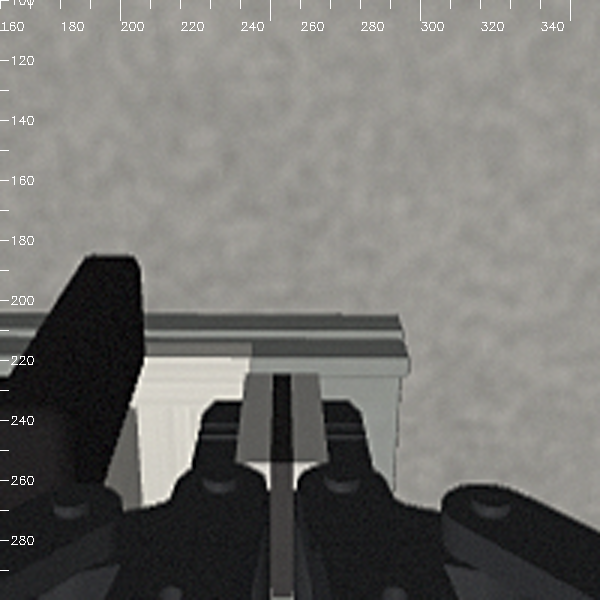

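Request:
servo_tool --increments '[{"dx": 0,"dy": -0.4,"dz": -0.1,"ax": 0,"ay": 0,"az": 0,"claw": 1},{"dx": -0.05,"dy": -0.8,"dz": -0.2,"ax": 0,"ay": 0,"az": 0,"claw": 1},{"dx": -0.05,"dy": -1.2,"dz": -0.3,"ax": 0,"ay": 0,"az": 0,"claw": 1},{"dx": -0.1,"dy": -1.5,"dz": -0.3,"ax": 0,"ay": 0,"az": 0,"claw": 1},{"dx": -0.1,"dy": -1.7,"dz": -0.3,"ax": 0,"ay": 0,"az": 0,"claw": 1},{"dx": -0.1,"dy": -1.9,"dz": -0.3,"ax": 0,"ay": 0,"az": 0,"claw": 1}]'

```text
clock: 17.92
eef_pos: [533.4, 291.0, 72.8]
tool_rot: [-1.57, -0.1, -0.053]
force: [0.0, 1.5, -0.8]
width: -0.0
```

```bash
python3 snap.py wrist 24 160 100 200 200 3;python3 -c "
from cell import read_state;s=read_state();print(s['eef_pos'],s['force'],s['clock'])"
```

```text
[533.47959922 290.96892802  72.85828614] [-0.3064653  -0.07403555 -0.34242865] 17.9667
```

View pics/w24.png

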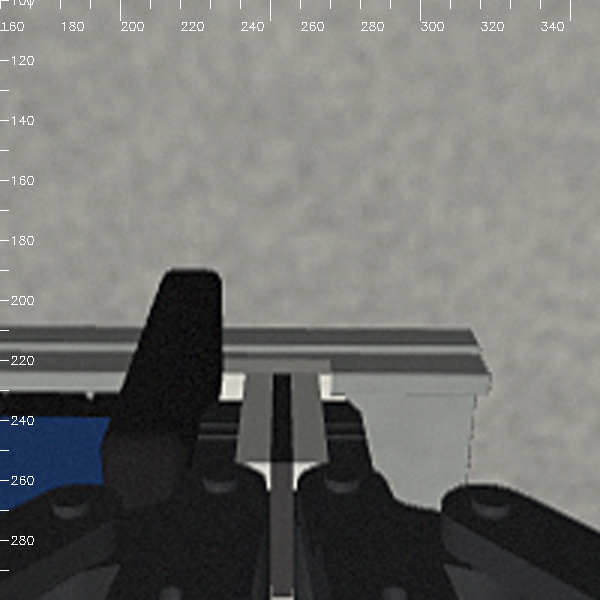

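Request:
servo_tool --increments '[{"dx": 0,"dy": -0.15,"dz": 0,"ax": 0,"ay": 0,"az": 0,"claw": 1},{"dx": -0.02,"dy": -0.3,"dz": 0,"ax": 0,"ay": 0,"az": 0,"claw": 1},{"dx": -0.03,"dy": -0.5,"dz": 0,"ax": 0,"ay": 0,"az": 0,"claw": 1}]'

```text
clock: 18.22
eef_pos: [533.3, 289.9, 73.3]
tool_rot: [-1.563, -0.101, -0.052]
force: [1.3, 8.4, -5.4]
width: 0.2
```

Request:
servo_tool --increments '[{"dx": 0,"dy": -0.2,"dz": 0,"ax": 0,"ay": 0,"az": 0,"claw": 1},{"dx": -0.02,"dy": -0.4,"dz": 0,"ax": 0,"ay": 0,"az": 0,"claw": 1},{"dx": -0.03,"dy": -0.6,"dz": 0,"ax": 0,"ay": 0,"az": 0,"claw": 1}]'

```text
clock: 18.47
eef_pos: [533.0, 285.1, 73.4]
tool_rot: [-1.562, -0.101, -0.051]
force: [2.2, 8.0, -6.0]
width: -0.3
```

```bash
python3 snap.py wrist 25 160 100 200 200 3;python3 -c "
from cell import read_state;s=read_state();print(s['eef_pos'],s['force'],s['clock'])"
```

```text
[532.99216094 284.46930344  73.36042776] [ 0.71511249  7.81367908 -4.73532594] 18.5167
```

View pics/w25.png

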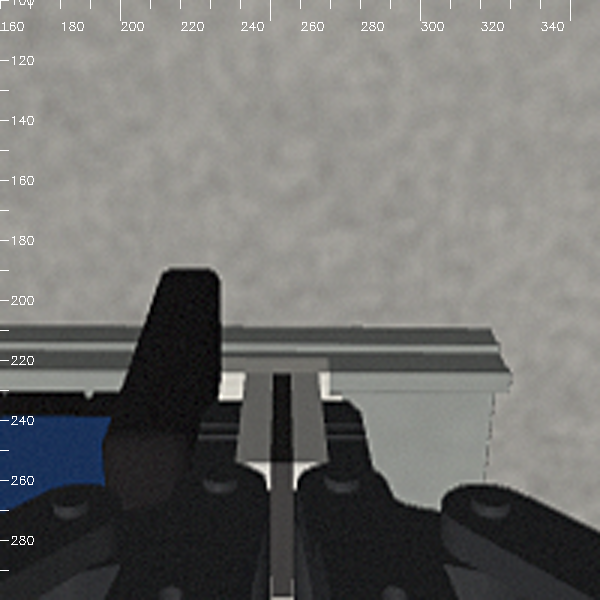

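Request:
servo_tool --increments '[{"dx": -0.02,"dy": -0.3,"dz": 0,"ax": 0,"ay": 0,"az": 0,"claw": 1},{"dx": -0.03,"dy": -0.6,"dz": 0,"ax": 0,"ay": 0,"az": 0,"claw": 1},{"dx": -0.05,"dy": -0.9,"dz": 0,"ax": 0,"ay": 0,"az": 0,"claw": 1},{"dx": -0.06,"dy": -1.2,"dz": 0,"ax": 0,"ay": 0,"az": 0,"claw": 1},{"dx": -0.08,"dy": -1.5,"dz": 0,"ax": 0,"ay": 0,"az": 0,"claw": 1},{"dx": -0.1,"dy": -1.8,"dz": 0,"ax": 0,"ay": 0,"az": 0,"claw": 1},{"dx": -0.11,"dy": -2.1,"dz": 0,"ax": 0,"ay": 0,"az": 0,"claw": 1},{"dx": -0.13,"dy": -2.4,"dz": 0,"ax": 0,"ay": 0,"az": 0,"claw": 1}]'

```text
clock: 19.18
eef_pos: [531.6, 261.6, 73.5]
tool_rot: [-1.561, -0.101, -0.05]
force: [0.8, 8.6, -4.9]
width: 0.0
```

```bash
python3 snap.py wrist 26 100 60 300 240 2;python3 snap.py scene 26 120 80 180 170 4; python3 snap.py top 26 120 160 130 100 6; python3 -c "
from cell import read_state;s=read_state();print(s['eef_pos'],s['force'],s['clock'],s['qpos'].round(2))"
```

```text
[531.50254155 260.6117182   73.46325246] [ 0.46947728  7.28162142 -4.24462096] 19.3333 [-0.15  0.8  -0.61  1.89  0.87  0.65  0.2 ]
```

View pics/w26.png

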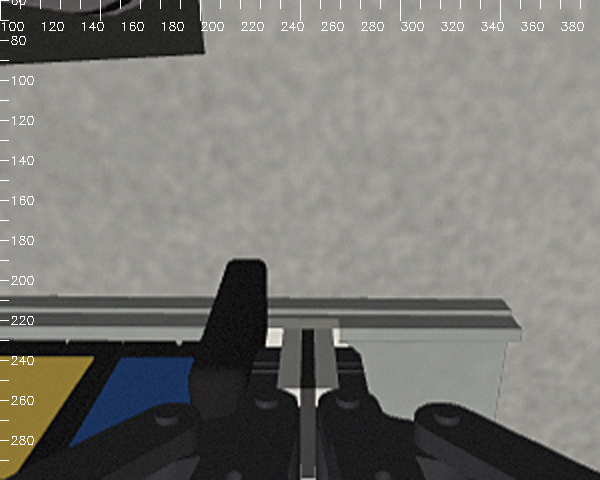

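View pics/s26.png

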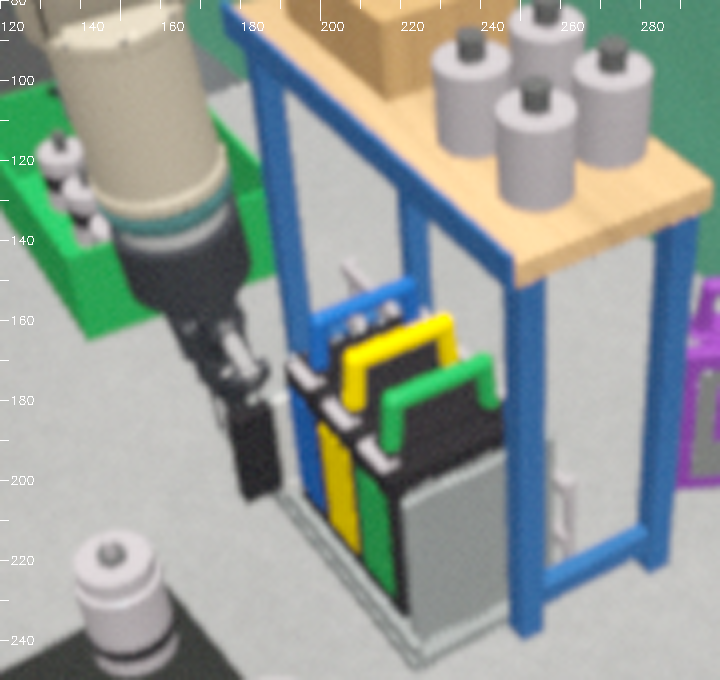

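View pics/t26.png

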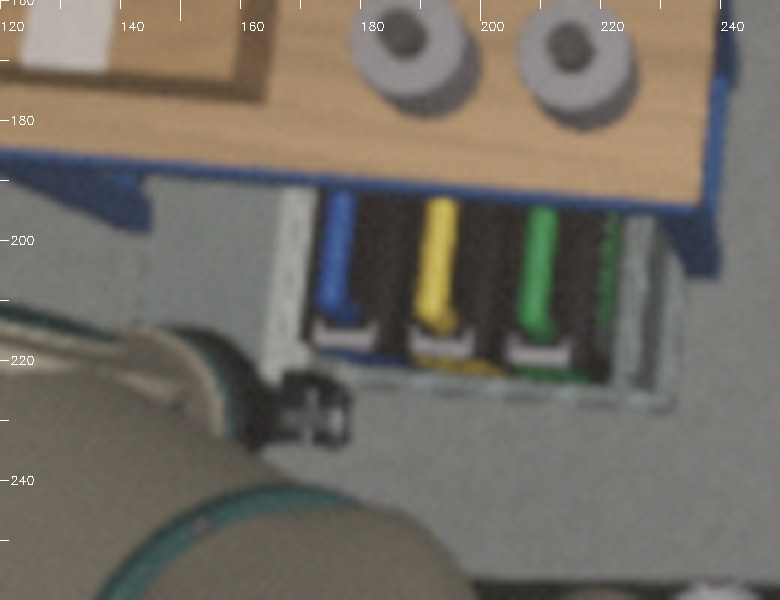

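Request:
servo_tool --increments '[{"dx": -0.01,"dy": -0.2,"dz": 0,"ax": 0,"ay": 0,"az": 0,"claw": 1},{"dx": -0.02,"dy": -0.4,"dz": 0,"ax": 0,"ay": 0,"az": 0,"claw": 1},{"dx": -0.03,"dy": -0.6,"dz": 0,"ax": 0,"ay": 0,"az": 0,"claw": 1},{"dx": -0.04,"dy": -0.8,"dz": 0,"ax": 0,"ay": 0,"az": 0,"claw": 1},{"dx": -0.06,"dy": -1.0,"dz": 0,"ax": 0,"ay": 0,"az": 0,"claw": 1},{"dx": -0.06,"dy": -1.1,"dz": 0,"ax": 0,"ay": 0,"az": 0,"claw": 1},{"dx": -0.06,"dy": -1.1,"dz": 0,"ax": 0,"ay": 0,"az": 0,"claw": 1}]'

```text
clock: 19.92
eef_pos: [530.9, 250.2, 73.5]
tool_rot: [-1.562, -0.101, -0.051]
force: [0.1, 8.7, -3.9]
width: 0.0
```

```bash
python3 snap.py top 27 180 185 65 50 12; python3 -c "
from cell import read_state;s=read_state();print(s['eef_pos'],s['force'],s['clock'],s['qpos'].round(2))"
```

```text
[530.86141546 250.21624753  73.48541408] [ 0.4507215   8.33411785 -4.64308908] 19.9667 [-0.13  0.8  -0.61  1.91  0.88  0.64  0.21]
```

View pics/t27.png

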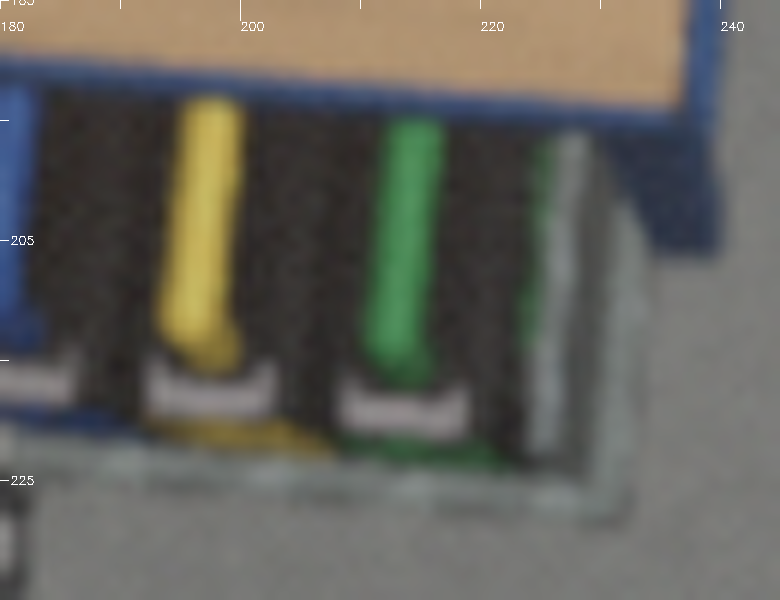

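Request:
servo_tool --increments '[{"dx": 0,"dy": -0.1,"dz": 0,"ax": 0,"ay": 0,"az": 0,"claw": 1},{"dx": -0.01,"dy": -0.2,"dz": 0,"ax": 0,"ay": 0,"az": 0,"claw": 1},{"dx": -0.01,"dy": -0.3,"dz": 0,"ax": 0,"ay": 0,"az": 0,"claw": 1},{"dx": -0.01,"dy": -0.3,"dz": 0,"ax": 0,"ay": 0,"az": 0,"claw": 1}]'

```text
clock: 20.3
eef_pos: [530.7, 247.4, 73.5]
tool_rot: [-1.561, -0.101, -0.05]
force: [0.6, 8.0, -5.1]
width: -0.1
```

Request:
servo_tool --increments '[{"dx": 0,"dy": -0.1,"dz": 0,"ax": 0,"ay": 0,"az": 0,"claw": 1},{"dx": 0,"dy": -0.1,"dz": 0,"ax": 0,"ay": 0,"az": 0,"claw": 1}]'

```text
clock: 20.47
eef_pos: [530.6, 246.5, 73.5]
tool_rot: [-1.561, -0.101, -0.05]
force: [0.1, 8.2, -3.6]
width: -0.4
```

```bash
python3 snap.py top 28 180 185 65 50 12; python3 -c "
from cell import read_state;s=read_state();print(s['eef_pos'],s['force'],s['clock'],s['qpos'].round(2))"
```

```text
[530.62725463 246.50816735  73.47263379] [ 0.09878531  8.22353852 -4.25216528] 20.5167 [-0.12  0.79 -0.61  1.91  0.88  0.63  0.21]
```

View pics/t28.png

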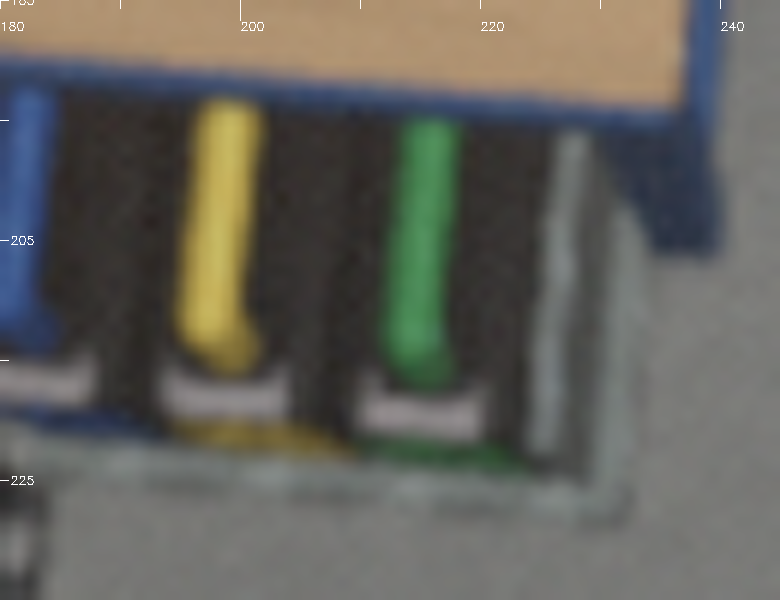

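Request:
servo_tool --increments '[{"dx": 0,"dy": -0.05,"dz": 0,"ax": 0,"ay": 0,"az": 0,"claw": 1},{"dx": 0,"dy": -0.05,"dz": 0,"ax": 0,"ay": 0,"az": 0,"claw": 1}]'

```text
clock: 20.68
eef_pos: [530.6, 246.2, 73.5]
tool_rot: [-1.561, -0.101, -0.05]
force: [0.2, 9.2, -4.3]
width: -0.3
```

Request:
servo_tool --increments '[{"dx": 0,"dy": -0.05,"dz": 0,"ax": 0,"ay": 0,"az": 0,"claw": 1},{"dx": 0,"dy": -0.05,"dz": 0,"ax": 0,"ay": 0,"az": 0,"claw": 1}]'

```text
clock: 20.85
eef_pos: [530.6, 245.7, 73.5]
tool_rot: [-1.561, -0.101, -0.05]
force: [0.2, 8.9, -3.6]
width: 0.1
```

Request:
servo_tool --increments '[{"dx": 0,"dy": -0.05,"dz": 0,"ax": 0,"ay": 0,"az": 0,"claw": 1},{"dx": 0,"dy": -0.05,"dz": 0,"ax": 0,"ay": 0,"az": 0,"claw": 1}]'

```text
clock: 21.02
eef_pos: [530.6, 245.2, 73.5]
tool_rot: [-1.561, -0.101, -0.05]
force: [-0.6, 9.0, -3.7]
width: 0.3
```

Request:
servo_tool --increments '[{"dx": 0,"dy": -0.04,"dz": 0,"ax": 0,"ay": 0,"az": 0,"claw": 1},{"dx": 0,"dy": -0.04,"dz": 0,"ax": 0,"ay": 0,"az": 0,"claw": 1}]'

```text
clock: 21.18
eef_pos: [530.5, 244.9, 73.5]
tool_rot: [-1.561, -0.101, -0.05]
force: [-0.5, 8.0, -3.5]
width: 0.5
```

```bash
python3 snap.py top 29 180 185 65 50 12; python3 -c "
from cell import read_state;s=read_state();print(s['eef_pos'],s['force'],s['clock'],s['qpos'].round(2))
from h import *
import cv2
# subpixel shift of handle-row strips between top0(red) etc and top29
a=load('top0')['color'].astype(np.float32);b=load('top29')['color'].astype(np.float32)
def cen(im,row,u0,u1,f):
    s=f(im[row,u0:u1]); s=np.clip(s-0.3*s.max(),0,None); return (s*np.arange(u0,u1)).sum()/s.sum()
red=lambda p:p[:,0]-(p[:,1]+p[:,2])/2
grn=lambda p:p[:,1]-(p[:,0]+p[:,2])/2
yel=lambda p:(p[:,0]+p[:,1])/2-p[:,2]
blu=lambda p:p[:,2]-(p[:,0]+p[:,1])/2
for row in (200,203,206,209):
    print(row,'before R',cen(a,row,205,222,red).round(2),'G',cen(a,row,190,205,grn).round(2),'Y',cen(a,row,172,190,yel).round(2),'B',cen(a,row,158,172,blu).round(2),'now G',cen(b,row,205,222,grn).round(2),'Y',cen(b,row,190,206,yel).round(2),'B',cen(b,row,174,190,blu).round(2))
"
```

```text
[530.55896382 244.85342767  73.49609099] [-0.31249812  8.37637602 -2.63156429] 21.2333 [-0.12  0.79 -0.61  1.91  0.88  0.63  0.21]
200 before R 215.52 G 198.32 Y 181.23 B 164.1 now G 215.74 Y 198.8 B 181.99
203 before R 215.19 G 198.14 Y 180.96 B 163.9 now G 215.3 Y 198.34 B 181.32
206 before R 215.06 G 197.86 Y 180.44 B 163.26 now G 215.13 Y 198.09 B 181.15
209 before R 214.65 G 197.35 Y 180.26 B 163.43 now G 214.88 Y 197.79 B 180.91
```

View pics/t29.png

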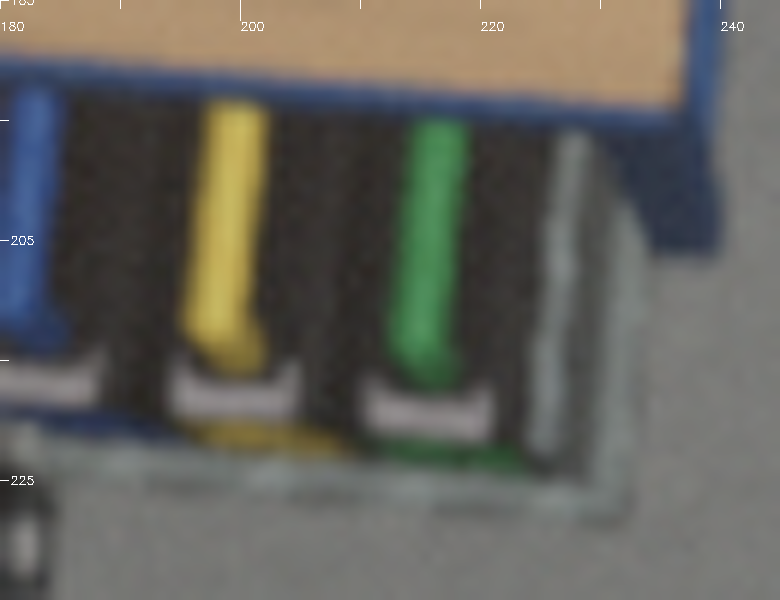

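Request:
servo_tool --increments '[{"dx": 0.02,"dy": 0.4,"dz": 0,"ax": 0,"ay": 0,"az": 0,"claw": 1},{"dx": 0.05,"dy": 1.0,"dz": 0,"ax": 0,"ay": 0,"az": 0,"claw": 1},{"dx": 0.1,"dy": 2.0,"dz": 0,"ax": 0,"ay": 0,"az": 0,"claw": 1},{"dx": 0,"dy": 3.5,"dz": 0.5,"ax": 0,"ay": 0,"az": 0,"claw": 1},{"dx": -1,"dy": 5,"dz": 2.5,"ax": 0,"ay": 0,"az": 0,"claw": 1},{"dx": -3,"dy": 7,"dz": 5,"ax": 0,"ay": 0,"az": 0,"claw": 1},{"dx": -5,"dy": 9,"dz": 8,"ax": 0,"ay": 0,"az": 0,"claw": 1},{"dx": -7,"dy": 11,"dz": 11,"ax": 0,"ay": 0,"az": 0,"claw": 1}]'

```text
clock: 21.9
eef_pos: [459.3, 351.4, 184.4]
tool_rot: [-1.569, -0.1, -0.052]
force: [0.2, 0.5, 1.1]
width: 0.2
```

Request:
servo_tool --increments '[{"dx": -2,"dy": 2,"dz": 2,"ax": 0,"ay": 0,"az": 0,"claw": 1},{"dx": -4,"dy": 5,"dz": 4,"ax": 0,"ay": 0,"az": 0,"claw": 1},{"dx": -6,"dy": 8,"dz": 5,"ax": 0,"ay": 0,"az": 0,"claw": 1},{"dx": -8,"dy": 11,"dz": 6,"ax": 0,"ay": 0,"az": 0,"claw": 1},{"dx": -10,"dy": 14,"dz": 6,"ax": 0,"ay": 0,"az": 0,"claw": 1},{"dx": -12,"dy": 17,"dz": 6,"ax": 0,"ay": 0,"az": 0,"claw": 1},{"dx": -14,"dy": 20,"dz": 6,"ax": 0,"ay": 0,"az": 0,"claw": 1},{"dx": -15,"dy": 22,"dz": 6,"ax": 0,"ay": 0,"az": 0,"claw": 1}]'

```text
clock: 22.57
eef_pos: [305.4, 573.8, 244.0]
tool_rot: [-1.567, -0.098, -0.048]
force: [-0.6, 0.4, -0.2]
width: 0.1
```

```bash
python3 snap.py scene 30 150 80 180 170 4; python3 snap.py top 30 140 170 260 110 3
python3 - <<'E'
from h import *
from tt import un
from cell import read_state
s=read_state();print(s['eef_pos'],s['force'],s['clock'],s['qpos'].round(2))
crop('scene30',240,250,180,134,4,'s30b'); crop('top30',140,180,110,70,7,'t30b')
E
```

```text
[304.94867974 574.69280336 243.80984644] [-0.67224099  0.78067851  0.08369956] 22.6667 [-0.75  0.69 -0.75  1.53  0.62  1.12 -0.13]
```

View pics/s30.png

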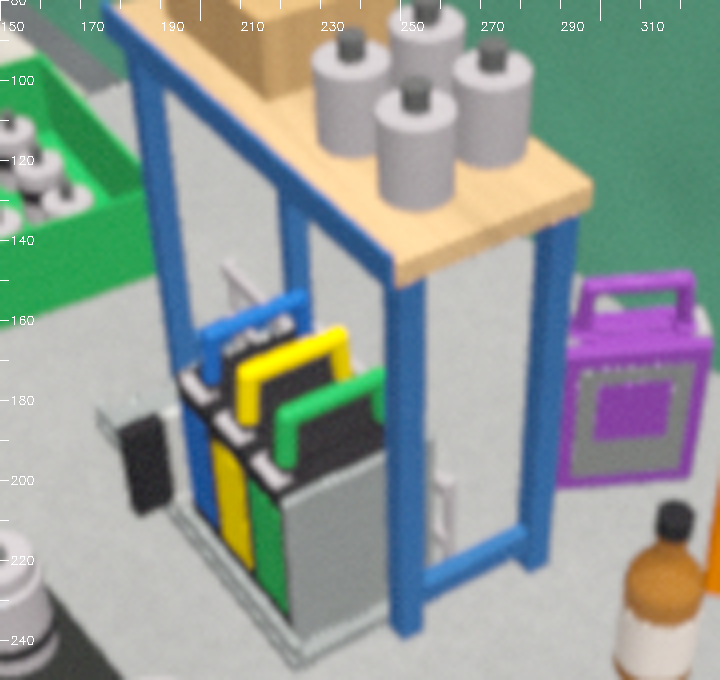

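View pics/t30.png

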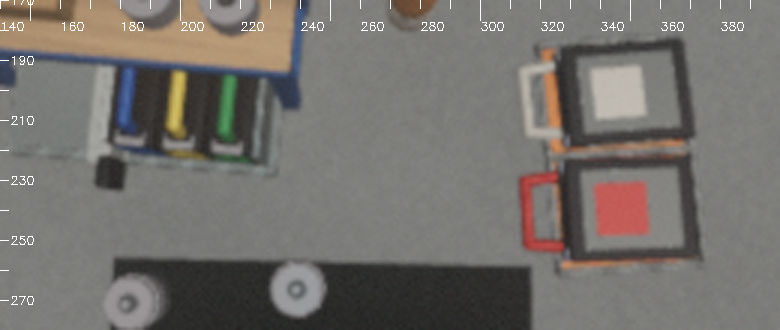

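View pics/t30b.png

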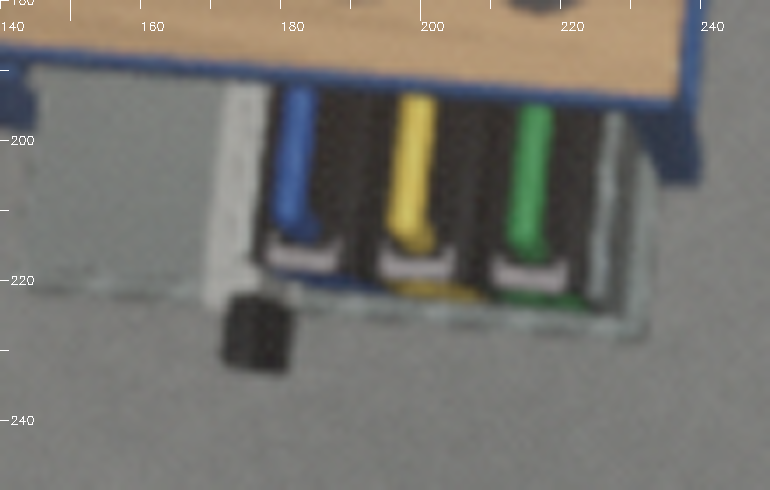

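View pics/s30b.png

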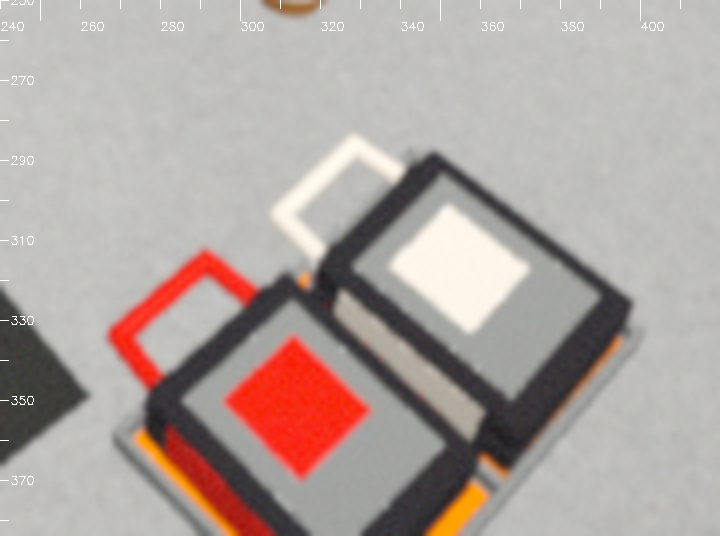

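Run:
```python
from tt import *
q=[550.5,171.5,-.0541]
def rk(p): d=p[:2]-q[:2]; ca,sa=np.cos(q[2]),np.sin(q[2]); return np.array([ca*d[0]+sa*d[1],-sa*d[0]+ca*d[1]])
def edge(n,row,u0,u1,sgn):
    im=load(n)['color'].astype(np.float32).mean(2)
    r=im[row-1:row+2,u0:u1].mean(0); g=sgn*np.diff(r); g=np.clip(g,0,None); g[g<.35*g.max()]=0
    return (g*(np.arange(u0,u1-1)+.5)).sum()/g.sum()
for k in (0,-.13):
  o=[]
  for rows in ((224,225),(226,227),(228,229)):
    e0=edge('top0',rows[0],148,160,-1);e1=edge('top30',rows[1],165,178,-1)
    p0=rk(un(load('top0'),(e0,rows[0]),102,k));p1=rk(un(load('top30'),(e1,rows[1]),102,k)); o.append((round(e0,2),round(e1,2),(p0[1]-p1[1]).round(2)))
  print(k,o)
# handles: blue, yellow, green displacement in mm
def cen(im,row,u0,u1,f):
    s=f(im[row,u0:u1]); s=np.clip(s-0.3*s.max(),0,None); return (s*np.arange(u0,u1)).sum()/s.sum()
grn=lambda p:p[:,1]-(p[:,0]+p[:,2])/2
yel=lambda p:(p[:,0]+p[:,1])/2-p[:,2]
blu=lambda p:p[:,2]-(p[:,0]+p[:,1])/2
a=load('top0')['color'].astype(np.float32);b=load('top30')['color'].astype(np.float32)
for k in (0,-.13):
  for nm,f,r0,r1 in (("G",grn,(190,205),(205,222)),("Y",yel,(172,190),(190,206)),("B",blu,(158,172),(174,190))):
    v=[]
    for row in range(199,209):
        e0=cen(a,row,*r0,f);e1=cen(b,row+1,*r1,f); v.append(rk(un(load('top0'),(e0,row),179,k))[1]-rk(un(load('top30'),(e1,row+1),179,k))[1])
    print(k,nm,np.mean(v).round(2),np.std(v).round(2))
```

```text
0 [(np.float64(155.07), np.float64(171.89), np.float64(46.83)), (np.float64(154.59), np.float64(171.21), np.float64(46.22)), (np.float64(154.21), np.float64(171.12), np.float64(46.98))]
-0.13 [(np.float64(155.07), np.float64(171.89), np.float64(48.12)), (np.float64(154.59), np.float64(171.21), np.float64(47.51)), (np.float64(154.21), np.float64(171.12), np.float64(48.3))]
0 G 44.65 0.28
0 Y 45.16 0.25
0 B 45.63 0.41
-0.13 G 44.99 0.28
-0.13 Y 45.78 0.26
-0.13 B 46.63 0.42
```

```bash
python3 -c "
from cell import *
s=read_state();print(s['clock'],s['force'].round(1));print(finish_job())"
```

```text
22.6667 [-0.7  0.8  0.1]
the job is handed in; nothing more can be done
None
```

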